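# Clear up after the etch and lay the bench out for the next batch

## Robot

A 6-joint arm with a two-finger parallel gripper is mounted at the origin on the work surface. World frame = base frame: x ahead of the robot, y to its left, z up, the work surface at z = 0. Lengths are in m, angles in rad, forces in N, time in s.
With the tool pointing down it reaches from about 0.325 to 0.9 m from the base axis. Payload 6.1 kg.
Tool frame: the origin (TCP) lies between the finger pads; the fingertips stand 22 mm ahead of it and the grasp point (between the pads) lies 3 mm ahead of it; z points along the fingers, y is the direction in which the jaws open and shut (so a half turn about z gives the same grasp; the last joint's range is limited). The gripper opens to 85 mm and grips with 20 to 120 N. Pads are 22 mm wide; open, the fingers measure 114 mm over their backs; the gripper's body (76 mm by 85 mm) begins 54 mm behind the grasp point. The pads swing forward as they close: fully open they stand 13 mm farther back than shut.
Start: joints at [-1.344, 0.22, 1.526, -0, 1.395, -0.126], TCP at [0.216, -0.587, 0.22] pointing down, gripper open.
Joint ranges: [-2.98, 2.98], [-0.91, 2.08], [0.09, 2.57], [-1.24, 4.39], [0.2, 2.65], [-2.68, 2.68]. Speed limits (rad/s): [2.57, 2.57, 3.01, 3.14, 3.14, 3.14].

## Interface

Orientations are given as a unit quaternion [x, y, z, w].
In Python, from rig import manip, cams, ticket gives the robot as it stands.
- The arm moves only by the tool move_arm, never from a script. Its argument "steps" is a list of rows, each an object of numbers: "ax", "ay", "az": the turn, a rotation vector about the tool's x, y, z in degrees; "dx", "dy", "dz": the shift along the tool's x, y, z in mm; "hand": the finger opening in mm, from 0 to 85.4. In form: [{"ax": .., "ay": .., "az": .., "dx": .., "dy": .., "dz": .., "hand": ..}, ...]. A call has 1 to 8 rows; each row shifts and turns the pose as measured when the row begins, along the tool's axes as they then stand; what a row does not reach is not made up. A row lasts 1/8 s, in which the tool goes at most 62.5 mm and 10.7 degrees, less where a joint would pass 70% of its speed; a pose out of reach is approached as far as the arm can. A call with a gripper value outside its range is refused whole. The fingers move at their own pace and stop on an object; "force" is the grip in N (left out, the last holds). Time passes only in rows, so rows that do not move let the fingers close. It gives the time, the measured TCP pose, the force and the opening at its end, in the units of the state.
- manip.get_obs(): the state, without advancing time (a new reading comes with each control period).
- cams.read_camera(name): name is "scene" or "top" or "wrist"; returns (picture, depth): 420x560x3 uint8, blue, green, red; 420x560 float32, m along the optical axis (not along the pixel's ray), 0 where there is no reading.
- cams.camera_model(name): a dict with "fx", "fy", "cx", "cy" (pixels), "xyz" and "orientation" of the camera in the world; the wrist camera has in their place "tool_from_camera" (4x4, takes a point from camera to tool coordinates, whose origin is the TCP and whose axes are the flange's). Camera axes: x right, y down, z forward; pixel columns grow to the right and rows downward; lengths in m; the calibration is good to about 2 mm. A picture is of the moment at which its call begins: read the wrist's pose just before it. camera_model takes no time and is no camera call.
- ticket.finish_job(): hands the job in, once; it reports no verdict.
The state is a dict: "time_s": time; "q": joint angles; "joint_vel": joint speeds; "joint_efforts": joint torques, N m; "ee_pos": TCP position; "ee_rot": TCP orientation; "force": force on the tool from outside, world axes, zero at the start; "torque": the same for the moment, N m; "finger_gap": opening from 0.0 (shut) to 1.0 (fully open).
Only numpy, scipy, OpenCV 4.12 (cv2) and the standard library are available. Lean on these libraries where they do the work, as an engineer would, in place of code of your own. Each camera call takes 0.05 s, during which the arm holds its last target.

## Task

Clear up after rinsing and lay the etching station out for the next batch: put every square glass bottle upside down on a drying peg of its own, gripping the thin glass gently and lowering it, never dropping it, until its rim stands on the plate. Stand all the resin pucks, polished face up, in one straight row on the line between the etching dish and the rinse basin, about a finger's width apart and clear of the glass; set the dropper bottle close beside the etching dish in line with that row, on the side away from the basin, without tipping it; and set the timer close behind the dish (the side away from the robot), not touching it, its screen squarely facing dish and robot. Leave the caps, pen, jar, mouse and tweezers where they lie.

Things in the scene. Friction and masses are not known exactly. Their poses are not given: they have to be found in the camera images.
- rack: white plastic drying rack standing on the bench, a flat drip plate 90 x 250 x 12 mm with three upright round pegs in a row along its long axis, 85 mm apart. Does not move. Origin under the plate's centre, z up, y along the row of pegs; the plate's top is 12 mm above the origin
- peg0 (a point): tip of a drying peg of the rack (at its -y end): peg 12 mm in diameter, its tip (slightly tapered) 60 mm above the plate's top, 72 mm above the bench
- peg1 (a point): tip of a drying peg of the rack (the middle one): peg 12 mm in diameter, its tip (slightly tapered) 60 mm above the plate's top, 72 mm above the bench
- peg2 (a point): tip of a drying peg of the rack (at its +y end): peg 12 mm in diameter, its tip (slightly tapered) 60 mm above the plate's top, 72 mm above the bench
- pad: grey draining pad, 105 x 250 x 3 mm, lying flat and fixed on the bench; the rinsed bottles start lying on it. Origin under its centre
- bottle0: square bottle of thin amber glass, open, 85 g: body 40 x 40 mm, 56 mm long; round neck 32 mm outside, 24 mm inside; 80 mm in all, hollow 76 mm deep. Origin at the centre of its closed bottom, z towards the mouth. Starts lying on the pad, mouth roughly to +y (the robot's left). Stands 50 N a finger, 40 N against the rack. Home on a peg: origin 92 mm above the bench. May be absent
- bottle1: square bottle of thin amber glass, open, 85 g: body 40 x 40 mm, 56 mm long; round neck 32 mm outside, 24 mm inside; 80 mm in all, hollow 76 mm deep. Origin at the centre of its closed bottom, z towards the mouth. Starts lying on the pad, mouth roughly to +y (the robot's left). Stands 50 N a finger, 40 N against the rack. Home on a peg: origin 92 mm above the bench. May be absent
- bottle2: square bottle of thin amber glass, open, 85 g: body 40 x 40 mm, 56 mm long; round neck 32 mm outside, 24 mm inside; 80 mm in all, hollow 76 mm deep. Origin at the centre of its closed bottom, z towards the mouth. Starts lying on the pad, mouth roughly to +y (the robot's left). Stands 50 N a finger, 40 N against the rack. Home on a peg: origin 92 mm above the bench. May be absent
- puck0: mounted specimen: ivory resin puck, cylinder 30 mm in diameter and 20 mm high, about 30 g, polished face with copper strips on top. Starts standing on the bench, face up. Origin at the centre of its underside, z up. Some of the three may be absent
- puck1: mounted specimen: ivory resin puck, cylinder 30 mm in diameter and 20 mm high, about 30 g, polished face with copper strips on top. Starts standing on the bench, face up. Origin at the centre of its underside, z up. Some of the three may be absent
- puck2: mounted specimen: ivory resin puck, cylinder 30 mm in diameter and 20 mm high, about 30 g, polished face with copper strips on top. Starts standing on the bench, face up. Origin at the centre of its underside, z up. Some of the three may be absent
- dropper: small amber dropper bottle of etchant, standing: round body 34 mm in diameter and 50 mm high, then a black cap 22 mm wide and a rubber bulb, 91 mm in all, about 70 g. Origin at the centre of its underside, z up. Keep it upright
- timer: white lab timer standing on the bench, a block 44 mm deep (x), 66 mm wide (y), 36 mm high, about 90 g. Origin at the centre of its underside; its screen and buttons are on the -x face
- etch_dish: etching dish: low round glass dish, 90 mm outside diameter, 22 mm high, fixed to the bench. Origin at the centre of its underside; its axes are parallel to the world's
- rinse_basin: rinse basin: deeper, narrower round glass basin with a small spout lip, 76 mm outside diameter, 45 mm high, fixed to the bench straight to the left or straight to the right of the etching dish. Origin at the centre of its underside; its axes are parallel to the world's
- cap0: black screw cap, 37 mm in diameter, 15 mm high, lying on the bench; leave it. Origin at its underside's centre
- cap1: another such screw cap; leave it
- marker: white marker pen with black cap, about 125 mm long and 14 mm thick, lying; leave it. Origin near its middle
- paste_jar: closed white jar of polishing paste, 50 mm in diameter, 39 mm high; leave it. Origin at its underside's centre
- mouse: black computer mouse, 105 x 62 x 33 mm; leave it. Origin at its underside's centre
- tweezers: steel tweezers, 125 mm long, lying; leave them. Origin near their middle

How it is judged:
At the end, for the whole second after the job is handed in: All at rest, upright and face up: bottles inverted, rim on plate, within 12 mm of own peg; pucks within 12 mm of the dish-basin line, 4 mm clear of both, 6 mm apart; dropper within 15 mm of that line, 4-48 mm off dish's far side; timer 4-48 mm behind dish, 15 mm sideways, facing within 12 deg ((horizontal distance between bottle0 and peg0 below 0.012 m or horizontal distance between bottle0 and peg1 below 0.012 m or horizontal distance between bottle0 and peg2 below 0.012 m) and angle between each of bottle0, bottle1, bottle2's own z axis and vertical above 3.02 rad and z of bottle0 in the frame of rack between 0.086 and 0.097 m and linear speed of each of bottle0, bottle1, bottle2, puck0, puck1, puck2, dropper, timer below 0.02 m/s and (horizontal distance between bottle1 and peg0 below 0.012 m or horizontal distance between bottle1 and peg1 below 0.012 m or horizontal distance between bottle1 and peg2 below 0.012 m) and z of bottle1 in the frame of rack between 0.086 and 0.097 m and (horizontal distance between bottle2 and peg0 below 0.012 m or horizontal distance between bottle2 and peg1 below 0.012 m or horizontal distance between bottle2 and peg2 below 0.012 m) and z of bottle2 in the frame of rack between 0.086 and 0.097 m and x of puck0 in the frame of etch_dish between -0.012 and 0.012 m and height (world z) of each of puck0, puck1, puck2, dropper, timer below 0.006 m and angle between each of puck0, puck1, puck2's own z axis and vertical below 0.15 rad and horizontal distance between puck0 and puck1 above 0.036 m and horizontal distance between each of puck0, puck1 and puck2 above 0.036 m and x of puck1 in the frame of etch_dish between -0.012 and 0.012 m and x of puck2 in the frame of etch_dish between -0.012 and 0.012 m and x of dropper in the frame of etch_dish between -0.015 and 0.015 m and angle between each of dropper, timer's own z axis and vertical below 0.1 rad and x of timer in the frame of etch_dish between 0.071 and 0.115 m and y of timer in the frame of etch_dish between -0.015 and 0.015 m and y of etch_dish in the frame of timer between -0.022 and 0.022 m and x of etch_dish in the frame of timer below -0.05 m and ((y of rinse_basin in the frame of etch_dish below 0 m and y of dropper in the frame of etch_dish between 0.066 and 0.11 m and y of puck0 in the frame of etch_dish between -0.4 and -0.064 m and y of puck0 in the frame of rinse_basin between 0.057 and 0.4 m and y of puck1 in the frame of etch_dish between -0.4 and -0.064 m and y of puck1 in the frame of rinse_basin between 0.057 and 0.4 m and y of puck2 in the frame of etch_dish between -0.4 and -0.064 m and y of puck2 in the frame of rinse_basin between 0.057 and 0.4 m) or (y of rinse_basin in the frame of etch_dish above 0 m and y of dropper in the frame of etch_dish between -0.11 and -0.066 m and y of puck0 in the frame of etch_dish between 0.064 and 0.4 m and y of puck0 in the frame of rinse_basin between -0.4 and -0.057 m and y of puck1 in the frame of etch_dish between 0.064 and 0.4 m and y of puck1 in the frame of rinse_basin between -0.4 and -0.057 m and y of puck2 in the frame of etch_dish between 0.064 and 0.4 m and y of puck2 in the frame of rinse_basin between -0.4 and -0.057 m))); the robot touches nothing.
It fails at once if a glass bottle is squeezed by the fingers with more than 50 N on a finger (the two sides added: 100 N) (contact force between any of bottle0, bottle1, bottle2 and the fingers above 100 N).
It fails at once if a glass bottle is knocked or pressed against the drying rack with more than 40 N (contact force between any of bottle0, bottle1, bottle2 and rack above 40 N).
It fails at once if a glass bottle is let drop over a peg (faster than 0.5 m/s, a fall of over 12 mm) instead of being lowered ((linear speed of bottle0 above 0.5 m/s and z of bottle0 in the frame of rack below 0.13 m and (horizontal distance between bottle0 and peg0 below 0.03 m or horizontal distance between bottle0 and peg1 below 0.03 m or horizontal distance between bottle0 and peg2 below 0.03 m)) or (linear speed of bottle1 above 0.5 m/s and z of bottle1 in the frame of rack below 0.13 m and (horizontal distance between bottle1 and peg0 below 0.03 m or horizontal distance between bottle1 and peg1 below 0.03 m or horizontal distance between bottle1 and peg2 below 0.03 m)) or (linear speed of bottle2 above 0.5 m/s and z of bottle2 in the frame of rack below 0.13 m and (horizontal distance between bottle2 and peg0 below 0.03 m or horizontal distance between bottle2 and peg1 below 0.03 m or horizontal distance between bottle2 and peg2 below 0.03 m))).
It fails at once if the dropper bottle is tipped by more than about 35 degrees (angle between dropper's own z axis and vertical above 0.6 rad).
It fails at once if one of the other loose things on the bench is shifted by more than 30 mm (distance of any of cap0, cap1, marker, paste_jar, mouse, tweezers from where it was at the start of the episode above 0.03 m).
Of bottle0, bottle1, bottle2 only 2 to 3 are there at a start; the rules pass over those that are not, and their reading is None.
Of puck0, puck1, puck2 only 2 to 3 are there at a start; the rules pass over those that are not, and their reading is None.
At some moment in a run one of puck0, puck1, puck2, timer may be knocked a few centimetres aside while the robot is not near it.
It also fails if it takes over 208 s, if anything falls off the work surface, if the arm or the gripper's body presses on something with over 40 N, if the wrist force passes 120 N, or if a joint passes its speed limit or range.

## Working session

There is one attempt and no reset: what is moved stays moved. The work goes in short steps, Python scripts to look and compute and a tool call to move; the robot and the scene stay as the last step left them, time stands still between calls to the robot, and variables do not carry over. Pictures are saved under pics/ and viewed, and the job is handed in when it is done.

Besides the shell and the picture viewer there is one more tool, called after "Emit:" by a JSON object that holds its "method" and its "body". move_arm: Moves the arm, as the interface text tells. Its arguments: {"type":"object","properties":{"steps":{"type":"array","items":{"type":"object","properties":{"ax":{"type":"number"},"ay":{"type":"number"},"az":{"type":"number"},"dx":{"type":"number"},"dy":{"type":"number"},"dz":{"type":"number"},"hand":{"type":"number"}}}},"force":{"type":"number"}},"required":["steps"]}

```bash
ls; mkdir -p pics; cat > h.py <<'E'
import numpy as np, cv2
from rig import manip, cams, ticket
from scipy.spatial.transform import Rotation as R
def tp():
    o=manip.get_obs(); T=np.eye(4); T[:3,:3]=R.from_quat(o['ee_rot']).as_matrix(); T[:3,3]=o['ee_pos']; return T
def shot(name):
    T=tp() if name=='wrist' else None
    im,d=cams.read_camera(name); m=cams.camera_model(name)
    if name=='wrist': C=T@np.array(m['tool_from_camera'])
    else:
        C=np.eye(4); C[:3,:3]=R.from_quat(m['orientation']).as_matrix(); C[:3,3]=m['xyz']
    np.savez('last_%s.npz'%name,im=im,d=d,C=C,k=[m['fx'],m['fy'],m['cx'],m['cy']])
    return im,d,C,m
def load(name):
    z=np.load('last_%s.npz'%name); return z['im'],z['d'],z['C'],z['k']
def cloud(d,C,k):
    v,u=np.mgrid[:d.shape[0],:d.shape[1]]
    P=np.stack([(u-k[2])/k[0]*d,(v-k[3])/k[1]*d,d],-1)
    return P@C[:3,:3].T+C[:3,3]
def plane(u,v,z,C,k):
    r=C[:3,:3]@np.array([(u-k[2])/k[0],(v-k[3])/k[1],1]); return C[:3,3]+r*(z-C[2,3])/r[2]
E
python3 - <<'E'
from h import *
for n in ['scene','top']:
    im,d,C,m=shot(n); cv2.imwrite('pics/%s0.png'%n,im); print(n,C.round(3).tolist(),m['fx'])
print(manip.get_obs())
E
```

```text
pics
scene [[0.331, 0.728, -0.601, 1.297], [0.943, -0.243, 0.226, -0.229], [0.019, -0.642, -0.767, 0.991], [0.0, 0.0, 0.0, 1.0]] 495.5407245432362
top [[-0.001, -0.991, 0.137, 0.395], [-1.0, 0.002, 0.006, 0.043], [-0.006, -0.137, -0.991, 1.369], [0.0, 0.0, 0.0, 1.0]] 496.225984339119
{'time_s': 0.1, 'q': array([-1.34410860e+00,  2.21145888e-01,  1.52752514e+00, -2.93244917e-05,
        1.39469933e+00, -1.26129530e-01]), 'joint_vel': array([ 2.47629186e-05, -8.95569641e-04, -2.10490764e-03,  1.32371116e-05,
       -6.61810020e-04,  2.19447794e-03]), 'joint_efforts': array([-1.72307182e-04, -4.98248613e+01, -3.90547299e+01, -6.98297731e-05,
        5.80946566e-03, -5.84402883e-06]), 'ee_pos': array([ 0.21580292, -0.58594488,  0.21869446]), 'ee_rot': array([ 9.84479466e-01,  1.75497551e-01, -5.90867346e-05, -8.87001741e-04]), 'force': array([-0.58552964, -0.4388508 , -0.97056668]), 'torque': array([ 0.01493482,  0.03272356, -0.00921968]), 'finger_gap': 0.9992984112410359}
```

View pics/scene0.png

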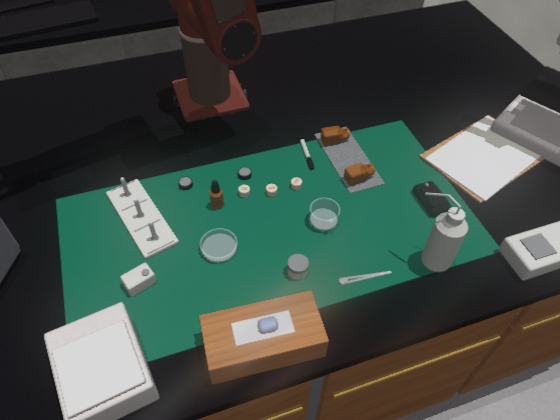

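View pics/top0.png

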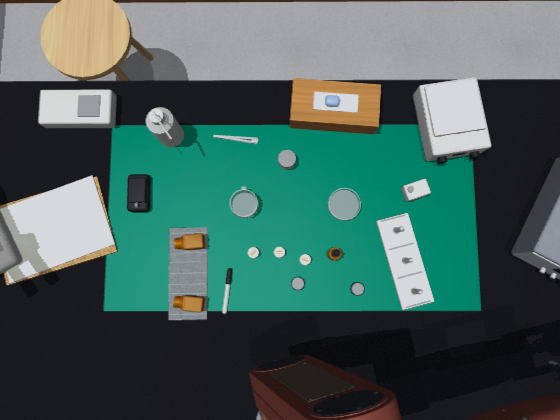

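```bash
python3 - <<'E'
from h import *
im,d,C,k=load('top')
cv2.imwrite('pics/t1.png',cv2.resize(im[120:320,90:290],None,fx=3,fy=3,interpolation=cv2.INTER_CUBIC)[:600])
cv2.imwrite('pics/t2.png',cv2.resize(im[130:320,230:450],None,fx=3.15,fy=3.15,interpolation=cv2.INTER_CUBIC)[:600])
P=cloud(d,C,k)
for n,(u,v) in dict(basin=(245,203),dish=(345,204),b0=(188,241),b1=(188,303),p0=(254,253),p1=(280,252),p2=(306,259),drop=(335,254),timer=(416,190)).items():
    print(n,P[v,u].round(3),plane(u,v,0,C,k).round(3))
E
```

```text
basin [0.594 0.147 0.007] [0.595 0.147 0.   ]
dish [ 0.591 -0.131  0.007] [ 0.591 -0.132  0.   ]
b0 [0.486 0.294 0.051] [0.489 0.304 0.   ]
b1 [0.323 0.291 0.046] [0.321 0.3   0.   ]
p0 [0.455 0.12  0.024] [0.456 0.121 0.   ]
p1 [0.458 0.05  0.022] [0.459 0.05  0.   ]
p2 [ 0.439 -0.021  0.021] [ 0.439 -0.022  0.   ]
drop [ 0.449 -0.092  0.091] [ 0.453 -0.101  0.   ]
timer [ 0.625 -0.321  0.035] [ 0.631 -0.33   0.   ]
```

View pics/t1.png

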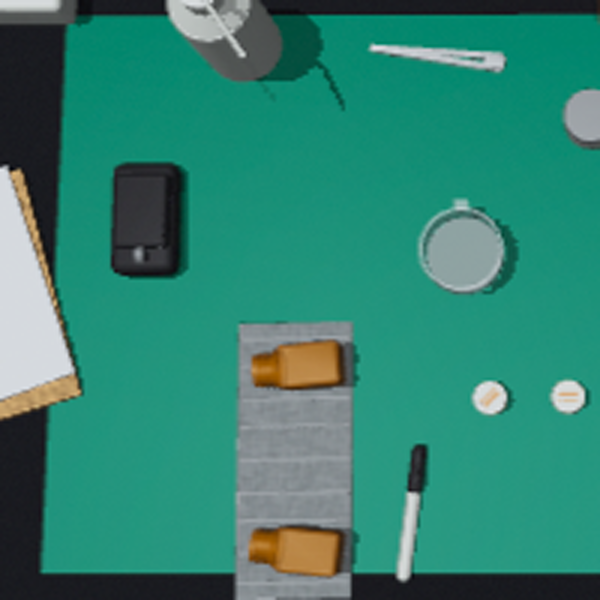

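View pics/t2.png

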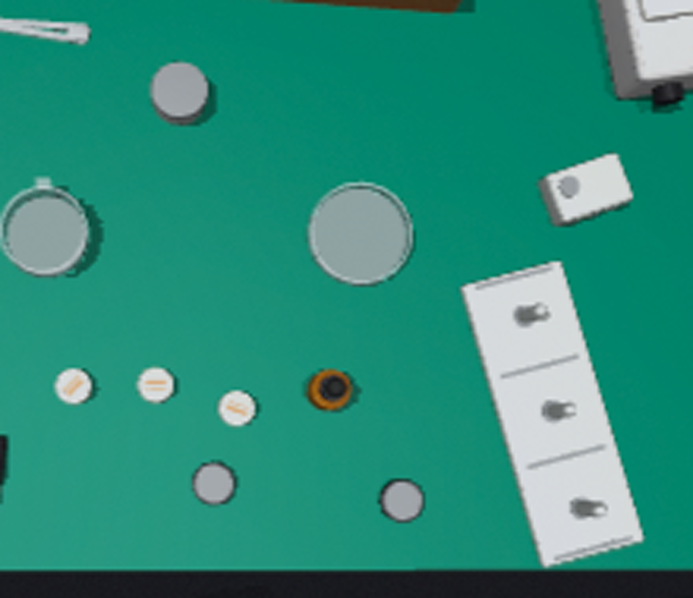

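```bash
cat > meas.py <<'E'
from h import *
im,d,C,k=load('top'); P=cloud(d,C,k)
def circ(u,v,z): return plane(u,v,z,C,k).round(4)
def reg(name,u0,v0,u1,v1,z0,z1):
    S=P[v0:v1,u0:u1].reshape(-1,3); S=S[(S[:,2]>z0)&(S[:,2]<z1)]
    r=cv2.minAreaRect((S[:,:2]*1000).astype(np.float32)); print(name,len(S),S.mean(0).round(4),'rect',np.round(r[0],1),np.round(r[1],1),round(r[2],1),'z',np.percentile(S[:,2],[5,50,95]).round(3))
if __name__=='__main__':
    print('dish',circ(344.6,204,.022),'basin',circ(244,203.3,.045))
    reg('rack',372,210,440,312,.007,.017)
    reg('rackpegs',372,210,440,245,.05,.09);reg('rackpegs',372,245,440,275,.05,.09);reg('rackpegs',372,275,440,312,.05,.09)
    reg('timer',398,175,434,206,.030,.042)
    for i,(u,v) in enumerate([(254,253),(280,252),(306,259)]): reg('puck%d'%i,u-11,v-11,u+11,v+11,.015,.026)
    reg('drop',322,242,348,268,.04,.06);reg('bulb',322,242,348,268,.065,.1)
    for i,(u,v) in enumerate([(188,241),(188,303)]): reg('bot%d'%i,u-22,v-14,u+20,v+14,.034,.055)
    for i,(u,v) in enumerate([(188,241),(188,303)]): reg('botbody%d'%i,u-8,v-14,u+20,v+14,.040,.055)
E
python3 meas.py
```

```text
dish [ 0.5883 -0.1276  0.022 ] basin [0.5875 0.1463 0.045 ]
rack 2798 [ 0.4333 -0.2895  0.0121] rect [ 434.7 -293.3] [182.1 265.5] 86.7 z [0.008 0.012 0.016]
rackpegs 23 [ 0.5169 -0.2672  0.0662] rect [ 517.1 -267.7] [11.6  9.7] 31.9 z [0.053 0.067 0.073]
rackpegs 22 [ 0.4351 -0.2879  0.0677] rect [ 435.4 -288.5] [11.2  7.8] 86.1 z [0.051 0.069 0.075]
rackpegs 23 [ 0.3531 -0.3097  0.0675] rect [ 353.1 -311.7] [ 8.1 12.4] 2.2 z [0.055 0.069 0.074]
timer 381 [ 0.6269 -0.3228  0.036 ] rect [ 627.3 -323.2] [44.4 67.3] 19.6 z [0.032 0.036 0.041]
puck0 91 [0.4577 0.1226 0.0205] rect [457.6 122.6] [26.9 26.7] 45.2 z [0.016 0.021 0.025]
puck1 90 [0.4583 0.0518 0.02  ] rect [457.6  52.2] [27.1 27.1] 89.8 z [0.017 0.02  0.023]
puck2 89 [ 0.4389 -0.0177  0.0208] rect [438.7 -18. ] [26.8 27. ] 45.8 z [0.016 0.021 0.025]
drop 74 [ 0.4524 -0.0937  0.0512] rect [453.7 -95.2] [31.4 31.8] 43.3 z [0.044 0.052 0.056]
bulb 57 [ 0.4529 -0.0945  0.0799] rect [453.7 -95.3] [18.6 18.4] 89.7 z [0.068 0.081 0.092]
bot0 374 [0.4859 0.2896 0.0421] rect [485.9 295.3] [40.4 79.7] 5.4 z [0.036 0.042 0.047]
bot1 395 [0.3227 0.2881 0.0414] rect [322.8 293.4] [80.7 40.2] 84.9 z [0.036 0.042 0.046]
botbody0 268 [0.4869 0.2836 0.0438] rect [486.5 286.5] [38.1 62. ] 6.4 z [0.04  0.043 0.048]
botbody1 259 [0.3221 0.2822 0.0433] rect [321.9 283.7] [39.  58.8] 0.1 z [0.041 0.043 0.047]
```

```bash
python3 - <<'E'
from h import *
im,d,C,k=load('scene')
im2,_,_,_=load('top')
cv2.imwrite('pics/s1.png',np.hstack([cv2.resize(im[255:305,110:170],None,fx=6.5,fy=6.5,interpolation=cv2.INTER_CUBIC),cv2.resize(im2[165:215,385:445],None,fx=6.5,fy=6.5,interpolation=cv2.INTER_CUBIC)]))
E
```

```text
(no output)
```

View pics/s1.png

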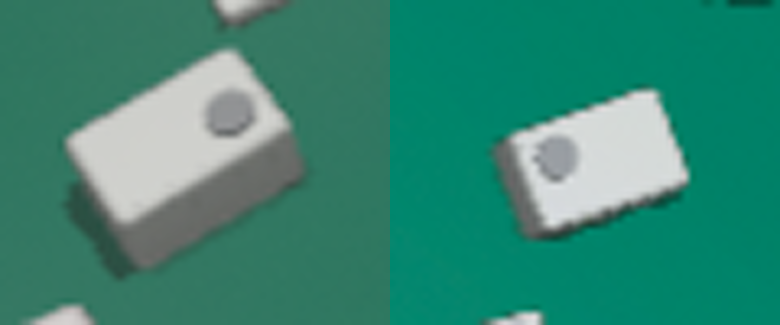

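```bash
cat > plan.py <<'E'
from h import *
def Rdown(jaw):  # jaw azimuth deg of tool y
    c,s=np.cos(np.radians(jaw)),np.sin(np.radians(jaw)); y=np.array([c,s,0]); z=np.array([0,0,-1.]); return np.stack([np.cross(y,z),y,z],1)
def Rdir(z,y):
    z=np.array(z,float);z/=np.linalg.norm(z);y=np.array(y,float);y-=z*(y@z);y/=np.linalg.norm(y);return np.stack([np.cross(y,z),y,z],1)
def go(pos,Rt,n=None,rot_n=None,T=None):
    """rows: rotation interleaved with straight line; prints rows"""
    T=tp() if T is None else T; p0=T[:3,3]; R0=T[:3,:3]; pos=np.array(pos,float)
    rv=R.from_matrix(R0.T@Rt).as_rotvec(degrees=True); D=np.linalg.norm(pos-p0)*1000; a=np.linalg.norm(rv)
    n=n or max(1,int(np.ceil(max(D/55,a/10))))
    step=R.from_rotvec(rv/n,degrees=True).as_matrix(); Rc=R0.copy()
    print('n',n,'D %.0f ang %.1f'%(D,a),'turn/row',(rv/n).round(1))
    for i in range(n):
        print((Rc.T@(pos-p0)*1000/n).round(0).astype(int).tolist(),end=' ')
        Rc=Rc@step
    print()
    T2=np.eye(4);T2[:3,:3]=Rt;T2[:3,3]=pos; return T2
def st():
    o=manip.get_obs(); print('t',round(o['time_s'],2),'p',o['ee_pos'].round(4),'z',tp()[:3,2].round(3),'y',tp()[:3,1].round(3),'q',o['q'].round(2),'F',o['force'].round(1),'gap',round(o['finger_gap']*85.4,1))
E
python3 - <<'E'
from plan import *
T=go((0.627,-.323,.12),Rdown(19.6))
go((0.627,-.323,.026),Rdown(19.6),T=T)
E
```

```text
n 10 D 498 ang 89.4 turn/row [-0.  -0.  -8.9]
[48, -10, 10] [49, -3, 10] [49, 5, 10] [47, 12, 10] [45, 19, 10] [41, 26, 10] [37, 32, 10] [31, 37, 10] [25, 42, 10] [18, 45, 10] 
n 2 D 94 ang 0.0 turn/row [0. 0. 0.]
[0, 0, 47] [0, 0, 47]
```

Emit:
{"method": "move_arm", "body": {"steps": [{"dx": 48, "dy": -10, "dz": 10, "az": -8.9, "hand": 64}, {"dx": 49, "dy": -3, "dz": 10, "az": -8.9, "hand": 64}, {"dx": 49, "dy": 5, "dz": 10, "az": -8.9, "hand": 64}, {"dx": 47, "dy": 12, "dz": 10, "az": -8.9, "hand": 64}, {"dx": 45, "dy": 19, "dz": 10, "az": -8.9, "hand": 64}, {"dx": 41, "dy": 26, "dz": 10, "az": -8.9, "hand": 64}, {"dx": 37, "dy": 32, "dz": 10, "az": -8.9, "hand": 64}, {"dx": 31, "dy": 37, "dz": 10, "az": -8.9, "hand": 64}], "force": 30}}

```text
$.steps[0]: bad value
```

```bash
python3 - <<'E'
from plan import *
st()
im,d,C,m=shot('wrist'); cv2.imwrite('pics/w1.png',im)
go((0.627,-.323,.12),Rdown(19.6))
E
```

```text
t 0.1 p [ 0.2158 -0.5859  0.2187] z [-0.     0.002 -1.   ] y [ 0.346 -0.938 -0.002] q [-1.34  0.22  1.53 -0.    1.39 -0.13] F [-0.6 -0.4 -1. ] gap 85.3
n 10 D 498 ang 89.4 turn/row [-0.  -0.  -8.9]
[48, -10, 10] [49, -3, 10] [49, 5, 10] [47, 12, 10] [45, 19, 10] [41, 26, 10] [37, 32, 10] [31, 37, 10] [25, 42, 10] [18, 45, 10]
```

View pics/w1.png

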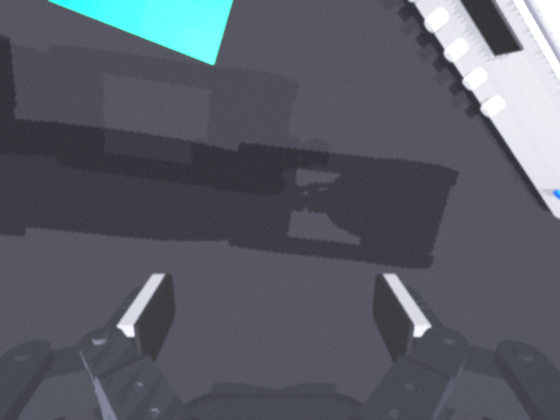

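Emit:
{"method": "move_arm", "body": {"steps": [{"ax": 0, "ay": 0, "az": -9, "dx": 48, "dy": -10, "dz": 10, "hand": 64}, {"ax": 0, "ay": 0, "az": -9, "dx": 49, "dy": -3, "dz": 10, "hand": 64}, {"ax": 0, "ay": 0, "az": -9, "dx": 49, "dy": 5, "dz": 10, "hand": 64}, {"ax": 0, "ay": 0, "az": -9, "dx": 47, "dy": 12, "dz": 10, "hand": 64}, {"ax": 0, "ay": 0, "az": -9, "dx": 45, "dy": 19, "dz": 10, "hand": 64}, {"ax": 0, "ay": 0, "az": -9, "dx": 41, "dy": 26, "dz": 10, "hand": 64}, {"ax": 0, "ay": 0, "az": -9, "dx": 37, "dy": 32, "dz": 10, "hand": 64}, {"ax": 0, "ay": 0, "az": -9, "dx": 31, "dy": 37, "dz": 10, "hand": 64}], "force": 30}}

```text
time_s: 1.15
ee_pos: [0.5464, -0.3652, 0.1346]
ee_rot: [0.681, 0.732, -0.0, -0.001]
force: [0.6, -1.0, -0.0]
finger_gap: 0.749
```

```bash
python3 - <<'E'
from plan import *
st()
im,d,C,m=shot('wrist'); cv2.imwrite('pics/w2.png',im)
go((0.627,-.323,.12),Rdown(19.6))
E
```

```text
t 1.15 p [ 0.5464 -0.3652  0.1346] z [-0.002  0.002 -1.   ] y [ 0.997  0.072 -0.002] q [-0.71  0.37  1.51 -0.    1.27 -0.78] F [ 0.6 -1.  -0. ] gap 64.0
n 2 D 86 ang 14.9 turn/row [ 0.  -0.2 -7.5]
[15, 40, 6] [10, 41, 6]
```

View pics/w2.png

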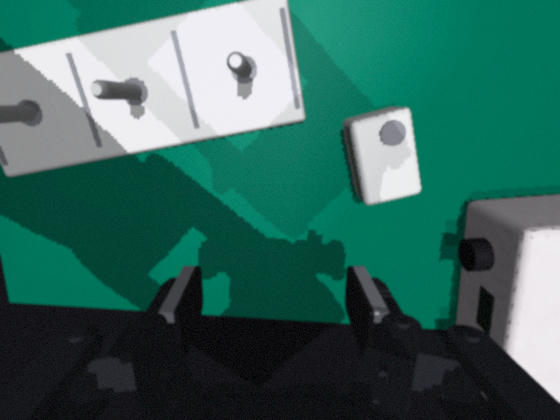

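```bash
python3 - <<'E'
from plan import *
im,d,C,k=load('wrist'); P=cloud(d,C,k)
def w(name,u0,v0,u1,v1,z0,z1):
    S=P[v0:v1,u0:u1].reshape(-1,3); S=S[(S[:,2]>z0)&(S[:,2]<z1)]
    r=cv2.minAreaRect((S[:,:2]*1000).astype(np.float32)); print(name,len(S),np.round(r[0],1),np.round(r[1],1),round(r[2],1),S.mean(0).round(4))
w('timer',335,90,435,215,.033,.042)
w('peg2',215,40,262,92,.060,.080)
w('peg1',85,70,150,112,.060,.080)
cv2.imwrite('pics/w2t.png',cv2.resize(im[95:215,330:435],None,fx=5,fy=5,interpolation=cv2.INTER_CUBIC))
E
```

```text
timer 5207 [ 626.9 -323.6] [44.7 65.9] 18.8 [ 0.6257 -0.3219  0.0371]
peg2 352 [ 517.3 -268.4] [11.2 11.3] 3.0 [ 0.5177 -0.2687  0.0706]
peg1 412 [ 436.2 -289.5] [10. 11.] 4.2 [ 0.4372 -0.2896  0.0693]
```

View pics/w2t.png

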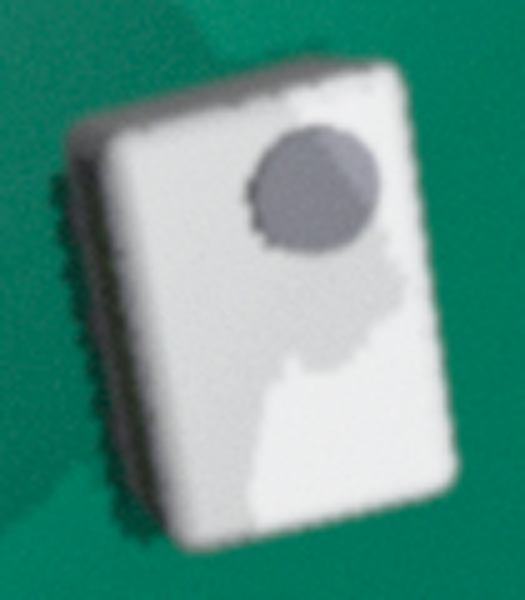

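Emit:
{"method": "move_arm", "body": {"steps": [{"ax": 0, "ay": 0, "az": -7.5, "dx": 15, "dy": 40, "dz": 6, "hand": 64}, {"ax": 0, "ay": 0, "az": -7.5, "dx": 10, "dy": 41, "dz": 6, "hand": 64}, {"ax": 0, "ay": 0, "az": 0, "dx": 0, "dy": 0, "dz": 0, "hand": 64}]}}

```text
time_s: 1.58
ee_pos: [0.6289, -0.3201, 0.1183]
ee_rot: [0.572, 0.82, 0.002, -0.004]
force: [-0.4, 0.3, 0.2]
finger_gap: 0.75
```

```bash
python3 - <<'E'
from plan import *
st()
go((0.627,-.3235,.028),Rdown(19),n=3)
E
```

```text
t 1.57 p [ 0.6289 -0.3201  0.1183] z [-0.004  0.007 -1.   ] y [ 0.938  0.346 -0.001] q [-0.58  0.49  1.37  0.    1.28 -0.94] F [-0.4  0.3  0.2] gap 64.0
n 3 D 90 ang 1.3 turn/row [-0.  -0.2  0.4]
[-1, -1, 30] [-1, -1, 30] [-1, -1, 30]
```

Then grip, lift.

Emit:
{"method": "move_arm", "body": {"steps": [{"ax": 0, "ay": -0.2, "az": 0.4, "dx": -1, "dy": -1, "dz": 30, "hand": 64}, {"ax": 0, "ay": -0.2, "az": 0.4, "dx": -1, "dy": -1, "dz": 31, "hand": 64}, {"ax": 0, "ay": 0, "az": 0.4, "dx": 0, "dy": 0, "dz": 30, "hand": 64}, {"ax": 0, "ay": 0, "az": 0, "dx": 0, "dy": 0, "dz": 0, "hand": 30}, {"ax": 0, "ay": 0, "az": 0, "dx": 0, "dy": 0, "dz": 0, "hand": 30}, {"ax": 0, "ay": 0, "az": 0, "dx": 0, "dy": 0, "dz": 0, "hand": 30}, {"ax": 0, "ay": 0, "az": 0, "dx": 0, "dy": 0, "dz": 0, "hand": 30}], "force": 30}}

```text
time_s: 2.45
ee_pos: [0.626, -0.3269, 0.0297]
ee_rot: [0.584, 0.812, -0.001, 0.002]
force: [-0.8, 0.3, -0.2]
finger_gap: 0.352
```

```bash
python3 - <<'E'
from plan import *
st()
T=tp()
# timer pos rel tool ~ (assume centered at measured)
go((0.681,-.128,.09),Rdown(0))
E
```

```text
t 2.45 p [ 0.626  -0.3269  0.0297] z [ 0.001 -0.004 -1.   ] y [0.948 0.317 0.   ] q [-0.59  0.58  1.42 -0.    1.13 -0.91] F [-0.8  0.3 -0.2] gap 30.1
n 4 D 215 ang 18.5 turn/row [0.  0.1 4.6]
[43, 29, -15] [45, 25, -15] [47, 22, -15] [48, 18, -15]
```

```bash
python3 - <<'E'
from plan import *
im,d,C,m=shot('wrist'); im2,_,_,_=shot('top'); cv2.imwrite('pics/w3.png',np.hstack([im,cv2.resize(im2[120:320,360:460],(210,420))]))
E
```

```text
(no output)
```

View pics/w3.png

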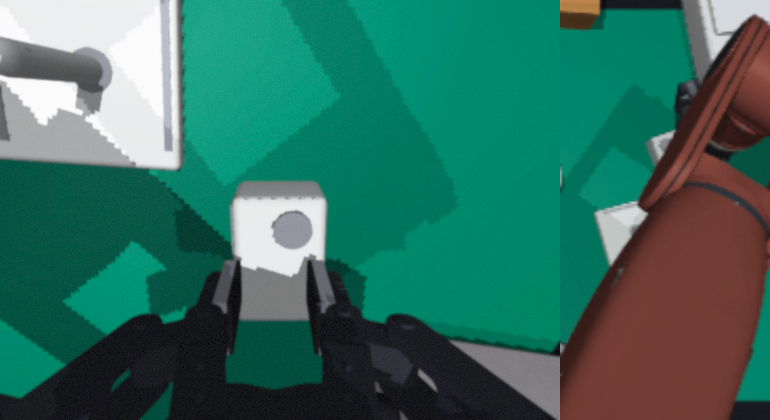

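```bash
python3 - <<'E'
from plan import *
im,d,C,k=load('wrist'); P=cloud(d,C,k)
for u,v in [(280,190),(280,205),(280,260),(280,290),(280,312),(280,330),(280,350),(230,270),(235,300),(318,270),(322,300),(233,345)]: print(u,v,P[v,u].round(4))
S=P[180:360,225:335].reshape(-1,3); S=S[(S[:,2]>.031)&(S[:,2]<.041)]
print(cv2.minAreaRect((S[:,:2]*1000).astype(np.float32)))
E
```

```text
280 190 [ 0.6175 -0.292   0.0234]
280 205 [ 0.6184 -0.2952  0.0373]
280 260 [ 0.6269 -0.3204  0.0383]
280 290 [ 0.6323 -0.3362  0.0373]
280 312 [ 0.6363 -0.3478  0.0376]
280 330 [ 0.649  -0.3834  0.0018]
280 350 [ 0.654  -0.3978  0.0018]
230 270 [ 0.6056 -0.3235  0.0554]
235 300 [ 0.6106 -0.3284  0.0682]
318 270 [ 0.64   -0.311   0.0572]
322 300 [ 0.6389 -0.3118  0.0788]
233 345 [ 0.6144 -0.3397  0.0793]
((627.2816162109375, -323.3485107421875), (44.513153076171875, 66.53101348876953), 18.83076286315918)
```

Emit:
{"method": "move_arm", "body": {"steps": [{"ax": 0, "ay": 0, "az": 0, "dx": 0, "dy": 0, "dz": 0, "hand": 24}, {"ax": 0, "ay": 0, "az": 0, "dx": 0, "dy": 0, "dz": 0, "hand": 24}, {"ax": 0, "ay": 0, "az": 0, "dx": 0, "dy": 0, "dz": 0, "hand": 24}]}}

```text
time_s: 2.92
ee_pos: [0.6264, -0.3267, 0.0302]
ee_rot: [0.584, 0.812, -0.001, 0.002]
force: [-0.0, -0.6, 0.1]
finger_gap: 0.281
```

```bash
python3 - <<'E'
from plan import *
im,d,C,m=shot('wrist');  cv2.imwrite('pics/w4.png',im[150:420,140:420]); st()
k=[m[x] for x in ('fx','fy','cx','cy')]
P=cloud(d,C,k)
S=P[150:360,210:350].reshape(-1,3); S=S[(S[:,2]>.031)&(S[:,2]<.041)]
print(cv2.minAreaRect((S[:,:2]*1000).astype(np.float32)))
E
```

```text
t 2.98 p [ 0.6264 -0.3267  0.0301] z [ 0.002 -0.004 -1.   ] y [0.948 0.318 0.001] q [-0.59  0.58  1.42 -0.    1.13 -0.91] F [-0.5  0.2  0.5] gap 24.1
((627.04541015625, -322.86846923828125), (44.500205993652344, 65.5977554321289), 18.699607849121094)
```

View pics/w4.png

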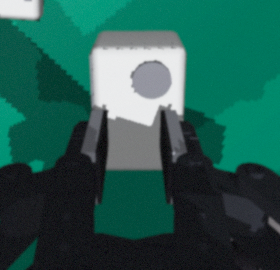

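```bash
python3 - <<'E'
from plan import *
im,d,C,k=load('wrist'); P=cloud(d,C,k)
print(cams.camera_model('wrist'))
for v in range(244,330,8): print(v,[tuple(P[v,u].round(3)) for u in (232,238,242,246,250)])
E
```

```text
{'fx': 344.6855741961196, 'fy': 344.6855741961196, 'cx': 273.5531092190397, 'cy': 210.17471951162742, 'tool_from_camera': array([[-6.72761985e-04, -9.51807256e-01, -3.06696095e-01,
         7.76126813e-02],
       [ 9.99999760e-01, -5.89515574e-04, -3.64062747e-04,
        -2.85621112e-05],
       [ 1.65715440e-04, -3.06696266e-01,  9.51807424e-01,
        -1.55282502e-01],
       [ 0.00000000e+00,  0.00000000e+00,  0.00000000e+00,
         1.00000000e+00]])}
244 [(np.float64(0.604), np.float64(-0.322), np.float64(0.034)), (np.float64(0.606), np.float64(-0.319), np.float64(0.037)), (np.float64(0.608), np.float64(-0.319), np.float64(0.037)), (np.float64(0.61), np.float64(-0.318), np.float64(0.037)), (np.float64(0.612), np.float64(-0.317), np.float64(0.038))]
252 [(np.float64(0.605), np.float64(-0.326), np.float64(0.034)), (np.float64(0.608), np.float64(-0.323), np.float64(0.037)), (np.float64(0.609), np.float64(-0.323), np.float64(0.037)), (np.float64(0.611), np.float64(-0.322), np.float64(0.037)), (np.float64(0.613), np.float64(-0.321), np.float64(0.037))]
260 [(np.float64(0.606), np
[... 2005 characters left out ...]
t64(-0.339), np.float64(0.055)), (np.float64(0.622), np.float64(-0.351), np.float64(0.037))]
316 [(np.float64(0.611), np.float64(-0.326), np.float64(0.082)), (np.float64(0.613), np.float64(-0.327), np.float64(0.08)), (np.float64(0.615), np.float64(-0.332), np.float64(0.072)), (np.float64(0.621), np.float64(-0.356), np.float64(0.037)), (np.float64(0.623), np.float64(-0.355), np.float64(0.037))]
324 [(np.float64(0.611), np.float64(-0.325), np.float64(0.087)), (np.float64(0.614), np.float64(-0.329), np.float64(0.081)), (np.float64(0.616), np.float64(-0.334), np.float64(0.074)), (np.float64(0.628), np.float64(-0.386), np.float64(0.002)), (np.float64(0.63), np.float64(-0.385), np.float64(0.002))]
```

```bash
python3 - <<'E'
from plan import *
im,d,C,k=load('wrist'); P=cloud(d,C,k); T=tp(); Q=(P-T[:3,3])@T[:3,:3]*1000
for u,v in [(240,258),(240,262),(236,262),(312,262),(244,320),(180,330),(170,330),(150,350),(120,340),(90,370),(180,300),(190,300),(200,300)]: print(u,v,Q[v,u].round(0),im[v,u])
E
```

```text
240 258 [  7. -16.  -8.] [135 135 136]
240 262 [ 10. -15. -20.] [110 103 100]
236 262 [ 10. -16. -20.] [110 104 100]
312 262 [ 10.  17. -20.] [114 105 104]
244 320 [ -9. -12. -34.] [27 24 17]
180 330 [  5. -31. -59.] [23 22 20]
170 330 [  9. -32. -64.] [18 18 14]
150 350 [  8. -36. -73.] [24 24 19]
120 340 [ 11. -44. -72.] [28 26 25]
90 370 [ 11. -48. -83.] [24 19 15]
180 300 [-39. -57.  28.] [65 81  6]
190 300 [-39. -51.  27.] [67 81  0]
200 300 [-40. -45.  29.] [61 79  0]
```

Emit:
{"method": "move_arm", "body": {"steps": [{"ax": 0, "ay": 0, "az": 0, "dx": 0, "dy": 0, "dz": 0, "hand": 60}, {"ax": 0, "ay": 0, "az": 0, "dx": 0, "dy": 0, "dz": 0, "hand": 60}, {"ax": 0, "ay": 0, "az": 0, "dx": 0, "dy": 0, "dz": 0, "hand": 60}, {"ax": 0, "ay": 0, "az": 0, "dx": 3, "dy": 0, "dz": 0, "hand": 60}]}}

```text
time_s: 3.48
ee_pos: [0.6253, -0.3238, 0.0298]
ee_rot: [0.584, 0.812, -0.001, 0.002]
force: [-1.9, -0.3, -0.1]
finger_gap: 0.699
```

```bash
cat > tip.py <<'E'
from plan import *
st()
im,d,C,m=shot('wrist'); k=[m[x] for x in ('fx','fy','cx','cy')]
P=cloud(d,C,k); T=tp(); Q=(P-T[:3,3])@T[:3,:3]*1000
M=(abs(Q[...,0])<14)&(Q[...,2]<40)&(Q[...,2]>-60)&(P[...,2]>.01)&(abs(Q[...,1])<60)
for s in (-1,1):
    for x0 in (-12,-4,4,10):
        m2=M&(Q[...,0]>x0)&(Q[...,0]<x0+4)&(Q[...,1]*s>24) if s else 0
        q=Q[m2]; 
        if len(q): print(s,x0,len(q),'zmax',np.sort(q[:,2])[-5:].round(0),'y',q[np.argsort(q[:,2])[-3:],1].round(0))
cv2.imwrite('pics/w5.png',im)
E
python3 tip.py
```

```text
t 3.48 p [ 0.6253 -0.3238  0.0298] z [ 0.002 -0.004 -1.   ] y [0.948 0.318 0.   ] q [-0.59  0.58  1.43 -0.    1.13 -0.91] F [-1.9 -0.3 -0.1] gap 59.7
-1 -12 184 zmax [-20. -20. -20. -20. -19.] y [-30. -30. -30.]
-1 -4 259 zmax [-20. -20. -20. -19. -18.] y [-30. -30. -30.]
-1 4 788 zmax [-20. -20. -20. -19. -19.] y [-30. -30. -30.]
-1 10 91 zmax [-49. -48. -48. -45. -41.] y [-32. -36. -30.]
1 -12 188 zmax [-20. -20. -20. -20. -19.] y [30. 30. 30.]
1 -4 270 zmax [-19.  -3.  -3.  -3.  -3.] y [24. 24. 24.]
1 4 779 zmax [-19. -19. -19. -19. -18.] y [30. 30. 30.]
1 10 79 zmax [-53. -53. -49. -40. -30.] y [30. 34. 32.]
```

View pics/w5.png

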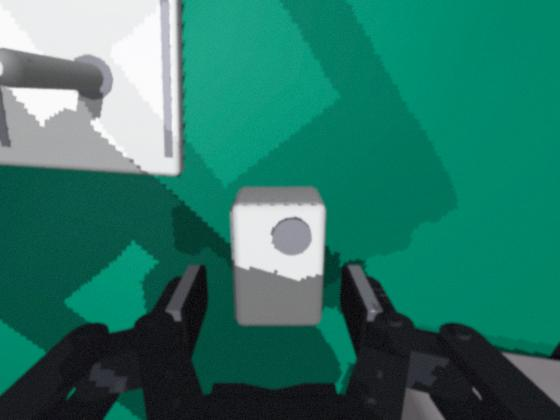

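Emit:
{"method": "move_arm", "body": {"steps": [{"ax": 0, "ay": 0, "az": 0, "dx": 0, "dy": 0, "dz": 20, "hand": 60}, {"ax": 0, "ay": 0, "az": 0, "dx": 0, "dy": 0, "dz": 15, "hand": 60}]}}

```text
time_s: 3.78
ee_pos: [0.6259, -0.3237, -0.006]
ee_rot: [0.584, 0.812, -0.001, 0.003]
force: [-0.3, -0.1, -0.0]
finger_gap: 0.705
```

```bash
python3 tip.py
```

```text
t 3.77 p [ 0.6259 -0.3237 -0.006 ] z [ 0.003 -0.005 -1.   ] y [0.948 0.318 0.002] q [-0.59  0.63  1.44 -0.    1.07 -0.91] F [-0.3 -0.1 -0. ] gap 60.2
-1 -12 180 zmax [-22. -22. -22. -22. -21.] y [-30. -29. -29.]
-1 -4 276 zmax [-22. -22. -21. -21. -21.] y [-29. -29. -30.]
-1 4 767 zmax [-21. -21. -21. -21. -20.] y [-29. -30. -30.]
-1 10 12 zmax [-60. -60. -59. -59. -49.] y [-36. -36. -30.]
1 -12 197 zmax [-22. -22. -22. -21. -21.] y [31. 31. 31.]
1 -4 278 zmax [-21. -21. -21. -21. -21.] y [31. 31. 31.]
1 4 772 zmax [-22. -22. -22. -21. -21.] y [31. 31. 31.]
1 10 10 zmax [-55. -42. -42. -41. -41.] y [24. 24. 32.]
```

View pics/w5.png

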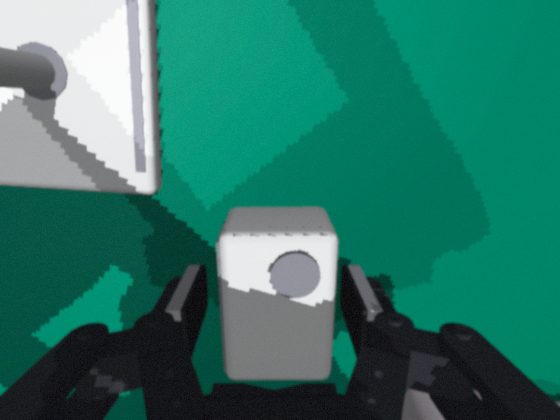

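Emit:
{"method": "move_arm", "body": {"steps": [{"ax": 0, "ay": 0, "az": 0, "dx": 0, "dy": 0, "dz": 7, "hand": 60}, {"ax": 0, "ay": 0, "az": 0, "dx": 0, "dy": 0, "dz": 0, "hand": 36}, {"ax": 0, "ay": 0, "az": 0, "dx": 0, "dy": 0, "dz": 0, "hand": 36}, {"ax": 0, "ay": 0, "az": 0, "dx": 0, "dy": 0, "dz": 0, "hand": 36}], "force": 30}}

```text
time_s: 4.32
ee_pos: [0.6267, -0.3247, -0.0134]
ee_rot: [0.584, 0.812, -0.001, 0.003]
force: [0.8, -0.2, 0.9]
finger_gap: 0.512
```

```bash
python3 - <<'E'
from plan import *
st()
T=go((0.681,-.128,.06),Rdown(0))
E
```

```text
t 4.33 p [ 0.6267 -0.3247 -0.0134] z [ 0.004 -0.006 -1.   ] y [0.948 0.318 0.002] q [-0.59  0.64  1.44 -0.    1.06 -0.91] F [ 0.8 -0.2  0.9] gap 43.8
n 4 D 217 ang 18.5 turn/row [0.  0.1 4.6]
[42, 29, -19] [44, 25, -19] [46, 21, -18] [48, 18, -18]
```

Emit:
{"method": "move_arm", "body": {"steps": [{"ax": 0, "ay": 0, "az": 0, "dx": 0, "dy": 0, "dz": -40, "hand": 36}, {"ax": 0, "ay": 0, "az": 0, "dx": 0, "dy": 0, "dz": -32, "hand": 36}, {"ax": 0, "ay": 0, "az": 4.6, "dx": 42, "dy": 29, "dz": 0, "hand": 36}, {"ax": 0, "ay": 0, "az": 4.6, "dx": 44, "dy": 25, "dz": 0, "hand": 36}, {"ax": 0, "ay": 0, "az": 4.6, "dx": 46, "dy": 21, "dz": 0, "hand": 36}, {"ax": 0, "ay": 0, "az": 4.6, "dx": 48, "dy": 18, "dz": 0, "hand": 36}, {"ax": 0, "ay": 0, "az": 0, "dx": 0, "dy": 0, "dz": 0, "hand": 36}]}}

```text
time_s: 5.2
ee_pos: [0.6809, -0.1228, 0.0546]
ee_rot: [0.711, 0.703, -0.001, -0.0]
force: [-0.7, -0.7, -0.4]
finger_gap: 0.51
```

```bash
python3 - <<'E'
from plan import *
st()
T=go((0.681,-.129,.045),Rdown(0))
go((0.681,-.129,-.0125),Rdown(0),T=T,n=2)
E
```

```text
t 5.2 p [ 0.6809 -0.1228  0.0546] z [-0.002 -0.002 -1.   ] y [ 1.    -0.011 -0.002] q [-0.29  0.53  1.46 -0.    1.16 -0.28] F [-0.7 -0.7 -0.4] gap 43.5
n 1 D 11 ang 0.7 turn/row [-0.1  0.1 -0.6]
[-6, 0, 10] 
n 2 D 57 ang 0.0 turn/row [0. 0. 0.]
[0, 0, 29] [0, 0, 29]
```

Emit:
{"method": "move_arm", "body": {"steps": [{"ax": 0, "ay": 0, "az": -0.6, "dx": -6, "dy": 0, "dz": 10, "hand": 36}, {"ax": 0, "ay": 0, "az": 0, "dx": 0, "dy": 0, "dz": 29, "hand": 36}, {"ax": 0, "ay": 0, "az": 0, "dx": 0, "dy": 0, "dz": 21, "hand": 36}, {"ax": 0, "ay": 0, "az": 0, "dx": 0, "dy": 0, "dz": 6, "hand": 36}, {"ax": 0, "ay": 0, "az": 0, "dx": 0, "dy": 0, "dz": 0, "hand": 36}]}}

```text
time_s: 5.82
ee_pos: [0.6797, -0.1339, -0.0134]
ee_rot: [0.708, 0.707, -0.002, -0.001]
force: [1.0, 2.6, 3.3]
finger_gap: 0.513
```

```bash
python3 - <<'E'
from plan import *
st()
E
```

```text
t 5.83 p [ 0.6797 -0.1339 -0.0134] z [-0.003 -0.001 -1.   ] y [ 1.    -0.001 -0.003] q [-0.31  0.62  1.47 -0.    1.06 -0.3 ] F [1.  2.6 3.3] gap 43.8
```

```bash
cat > fit.py <<'E'
import numpy as np
D=[(.2158,-.5859,.2187,.2211,1.5275),(.5464,-.3652,.1346,.37,1.51),(.6289,-.3201,.1183,.49,1.37),(.626,-.3269,.0297,.58,1.42),(.6259,-.3237,-.006,.63,1.44),(.6809,-.1228,.0546,.53,1.46),(.6797,-.1339,-.0134,.62,1.47)]
A=[];b=[]
for x,y,z,q2,q3 in D:
    r=np.sqrt(x*x+y*y-.0786**2)
    A.append([1,0,np.sin(q2),np.sin(q2+q3)]);b.append(r)
    A.append([0,1,np.cos(q2),np.cos(q2+q3)]);b.append(z)
s,res,rk,sv=np.linalg.lstsq(np.array(A),np.array(b),rcond=None); print(s,sv,np.abs(np.array(A)@s-b).max())
E
python3 fit.py
```

```text
[ 0.00753468 -0.05318115  0.37413189  0.53724371] [3.83899032 3.62635329 0.2573769  0.21324217] 0.0064939311490807596
```

Emit:
{"method": "move_arm", "body": {"steps": [{"ax": 0, "ay": 0, "az": 0, "dx": 0, "dy": 0, "dz": 0, "hand": 52}, {"ax": 0, "ay": 0, "az": 0, "dx": 0, "dy": 0, "dz": 0, "hand": 52}, {"ax": 0, "ay": 0, "az": 0, "dx": 0, "dy": 0, "dz": -20, "hand": 52}, {"ax": 0, "ay": 0, "az": 0, "dx": 0, "dy": 0, "dz": -50, "hand": 56}, {"ax": 0, "ay": 0, "az": 0, "dx": 0, "dy": 0, "dz": -55, "hand": 60}, {"ax": 0, "ay": 0, "az": 0, "dx": 0, "dy": 0, "dz": -55, "hand": 60}], "force": 25}}

```text
time_s: 6.58
ee_pos: [0.6768, -0.1344, 0.1688]
ee_rot: [0.708, 0.706, -0.004, -0.005]
force: [-0.2, 0.4, 0.7]
finger_gap: 0.702
```

```bash
cat >> plan.py <<'E'
_st=st
def st():
    o=manip.get_obs(); open('log.txt','a').write(repr([list(map(float,o['q'])),list(map(float,o['ee_pos'])),list(map(float,o['ee_rot']))])+'\n'); _st()
E
python3 - <<'E'
from plan import *
st()
im,d,C,m=shot('wrist'); cv2.imwrite('pics/w6.png',im)
k=[m[x] for x in ('fx','fy','cx','cy')]
P=cloud(d,C,k)
S=P[200:420,160:380].reshape(-1,3); S=S[(S[:,2]>.031)&(S[:,2]<.041)&(S[:,0]>.65)&(S[:,0]<.71)]
print(cv2.minAreaRect((S[:,:2]*1000).astype(np.float32)))
m=np.array([-.094,.9956,0]); a=np.radians(30)
z=np.sin(a)*m+np.cos(a)*np.array([0,0,-1.]); y=np.array([m[1],-m[0],0])
g=np.array([.487,.283,.023]); tcp=g+.0285*z; Rt=Rdir(z,y); print(tcp,Rt)
T=go(tcp-.12*z,Rt)
go(tcp,Rt,T=T)
E
```

```text
t 6.58 p [ 0.6768 -0.1344  0.1688] z [-0.012  0.001 -1.   ] y [ 1.    -0.003 -0.012] q [-0.31  0.42  1.38 -0.    1.36 -0.31] F [-0.2  0.4  0.7] gap 59.9
((679.3486328125, -152.71229553222656), (26.233003616333008, 44.6987419128418), 89.96014404296875)
[ 0.4856605   0.2971873  -0.00168172] [[-8.14035714e-02  9.95572443e-01 -4.69996748e-02]
 [ 8.62185061e-01  9.39973982e-02  4.97796555e-01]
 [ 5.00010380e-01  1.53789322e-18 -8.66019411e-01]]
n 8 D 426 ang 30.7 turn/row [ 0.2  3.8 -0.7]
[47, -24, 9] [46, -23, 13] [46, -23, 16] [45, -22, 19] [44, -22, 22] [42, -21, 25] [41, -20, 27] [39, -20, 30] 
n 3 D 120 ang 0.0 turn/row [0. 0. 0.]
[0, 0, 40] [0, 0, 40] [0, 0, 40]
```

View pics/w6.png

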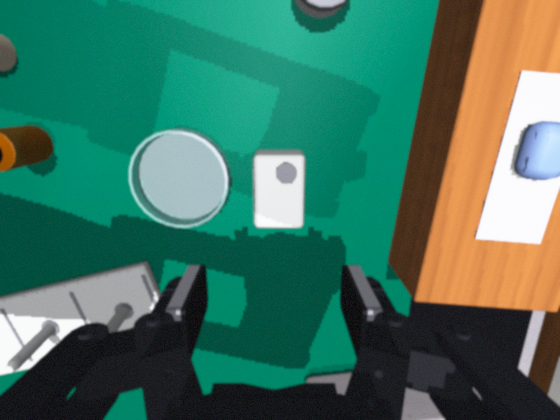

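Emit:
{"method": "move_arm", "body": {"steps": [{"ax": 0, "ay": 3.8, "az": -0.7, "dx": 47, "dy": -24, "dz": 9, "hand": 60}, {"ax": 0, "ay": 3.8, "az": -0.7, "dx": 46, "dy": -23, "dz": 13, "hand": 60}, {"ax": 0, "ay": 3.8, "az": -0.7, "dx": 46, "dy": -23, "dz": 16, "hand": 60}, {"ax": 0, "ay": 3.8, "az": -0.7, "dx": 45, "dy": -22, "dz": 19, "hand": 60}, {"ax": 0, "ay": 3.8, "az": -0.7, "dx": 44, "dy": -22, "dz": 22, "hand": 60}, {"ax": 0, "ay": 3.8, "az": -0.7, "dx": 42, "dy": -21, "dz": 25, "hand": 60}, {"ax": 0, "ay": 3.8, "az": -0.7, "dx": 41, "dy": -20, "dz": 27, "hand": 60}, {"ax": 0, "ay": 3.8, "az": -0.7, "dx": 30, "dy": -20, "dz": 15, "hand": 60}], "force": 25}}

```text
time_s: 7.62
ee_pos: [0.4971, 0.2316, 0.1247]
ee_rot: [0.644, 0.718, 0.198, -0.176]
force: [-0.1, 0.6, -0.2]
finger_gap: 0.703
```

```bash
python3 - <<'E'
from plan import *
st()
im,d,C,m=shot('wrist'); cv2.imwrite('pics/w7.png',im)
im,d,C,m=shot('top'); cv2.imwrite('pics/t7.png',im)
import meas
E
python3 meas.py
```

```text
t 7.62 p [0.4971 0.2316 0.1247] z [ 0.002  0.51  -0.86 ] y [0.994 0.093 0.057] q [-0.05  0.08  1.97  0.58  1.18 -0.41] F [-0.1  0.6 -0.2] gap 60.0
dish [ 0.5883 -0.1276  0.022 ] basin [0.5875 0.1463 0.045 ]
rack 2791 [ 0.4341 -0.2897  0.0122] rect [ 437.7 -292.4] [184.2 270.7] 88.1 z [0.008 0.012 0.016]
rackpegs 22 [ 0.5166 -0.2671  0.0677] rect [ 516.8 -267.8] [10.7 11. ] 41.0 z [0.056 0.068 0.078]
rackpegs 21 [ 0.4352 -0.2882  0.0677] rect [ 435.5 -289.4] [8.1 9.9] 0.7 z [0.056 0.07  0.074]
rackpegs 23 [ 0.3532 -0.3097  0.0674] rect [ 353.4 -311.3] [ 8.  12.4] 5.2 z [0.056 0.067 0.076]meas.py:6: RuntimeWarning: Mean of empty slice.
  r=cv2.minAreaRect((S[:,:2]*1000).astype(np.float32)); print(name,len(S),S.mean(0).round(4),'rect',np.round(r[0],1),np.round(r[1],1),round(r[2],1),'z',np.percentile(S[:,2],[5,50,95]).round(3))
  ret = um.true_divide(
Traceback (most recent call last):
  File "meas.py", line 11, in <module>
    reg('timer',398,175,434,206,.030,.042)
    ~~~^^^^^^^^^^^^^^^^^^^^^^^^^^^^^^^^^^^
  File "meas.py", line 6, in reg
    r=cv2.minAreaRect((S[:,:2]*1000).astype(np.float32)); print(name,len(S),S.mean(0).round(4),'rect',np.round(r[0],1),np.round(r[1],1),round(r[2],1),'z',np.percentile(S[:,2],[5,50,95]).round(3))
                                                                                                                                                          ~~~~~~~~~~~~~^^^^^^^^^^^^^^^^^^
IndexError: index -1 is out of bounds for axis 0 with size 0
```

View pics/w7.png

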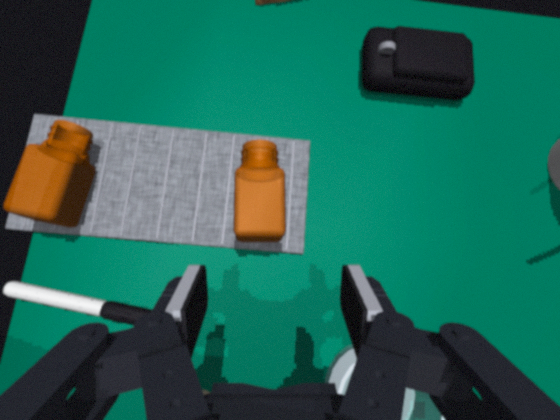

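View pics/t7.png

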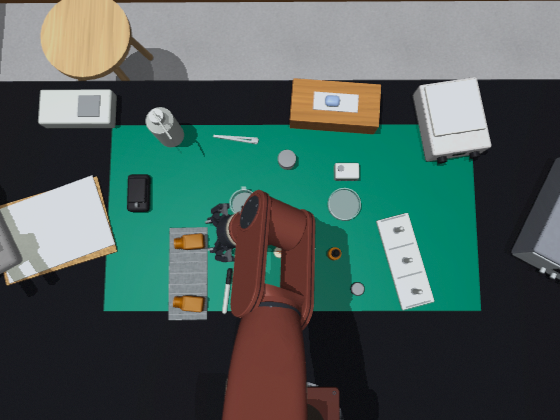

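```bash
cat > kin.py <<'E'
import numpy as np
from scipy.spatial.transform import Rotation as R
from scipy.optimize import least_squares
def fk(q,p):
    e,off,h0,L1,L2,Lt,a3=p
    A=R.from_euler('z',q[0]); B=A*R.from_euler('y',q[1]); Cc=B*R.from_euler('y',q[2])
    D=Cc*R.from_euler('z',q[3])*R.from_euler('y',q[4])*R.from_euler('z',q[5])
    pos=A.apply([e,off,h0])+B.apply([0,0,L1])+Cc.apply([a3,0,L2])+D.apply([0,0,Lt])
    return pos,D
if __name__=='__main__':
    rows=[eval(l) for l in open('log.txt')]
    rows.append([[-1.34410860e+00,  2.21145888e-01,  1.52752514e+00, -2.93244917e-05,1.39469933e+00, -1.26129530e-01],[ 0.21580292, -0.58594488,  0.21869446],[ 9.84479466e-01,  1.75497551e-01, -5.90867346e-05, -8.87001741e-04]])
    for q,p,r in rows: print(np.round((fk(q,[0]*7)[1].inv()*R.from_quat(r)).as_rotvec(degrees=True),1))
    f=lambda s:np.concatenate([fk(q,s)[0]-p for q,p,r in rows]+[1e-3*(s-x0)])
    x0=np.array([0,.0786,.3,.4,.45,.25,0]); 
    s=least_squares(f,x0).x; print(s.round(4)); print([np.abs(fk(q,s)[0]-p).max().round(4) for q,p,r in rows])
    np.save('kin.npy',s)
E
python3 kin.py
```

```text
[-0.  0. 90.]
[-0.  0. 90.]
[-0. -0. 90.]
[0.     0.0786 0.3111 0.4116 0.5477 0.3455 0.0524]
[np.float64(0.0), np.float64(0.0), np.float64(0.0)]
```

```bash
cat > kin2.py <<'E'
from kin import *
rows=[eval(l) for l in open('log.txt')]
rows.append([[-1.34410860e+00,  2.21145888e-01,  1.52752514e+00, -2.93244917e-05,1.39469933e+00, -1.26129530e-01],[ 0.21580292, -0.58594488,  0.21869446],None])
ex=[([-.71,.37,1.51,0,1.27,-.78],(.5464,-.3652,.1346)),([-.59,.58,1.42,0,1.13,-.91],(.626,-.3269,.0297)),([-.59,.63,1.44,0,1.07,-.91],(.6259,-.3237,-.006)),([-.29,.53,1.46,0,1.16,-.28],(.6809,-.1228,.0546)),([-.31,.62,1.47,0,1.06,-.3],(.6797,-.1339,-.0134))]
x0=np.array([0,.0786,.3,.4,.45,.25,0])
f=lambda s:np.concatenate([fk(q,s)[0]-p for q,p,r in rows]+[.1*(fk(q,s)[0]-p) for q,p in ex]+[1e-4*(s-x0)])
s=least_squares(f,x0).x; print(s.round(4)); np.save('kin.npy',s); print([np.abs(fk(q,s)[0]-p).max().round(4) for q,p in ex])
lo=np.array([-2.98,-.91,.09,-1.24,.2,-2.68]);hi=np.array([2.98,2.08,2.57,4.39,2.65,2.68])
def ik(pos,Rt,q0):
    Rt=R.from_matrix(Rt)*R.from_euler('z',-90,degrees=True)
    def g(q):
        p,D=fk(q,s); return np.concatenate([(p-pos)*5,(D.inv()*Rt).as_rotvec()])
    r=least_squares(g,np.clip(q0,lo+.01,hi-.01),bounds=(lo,hi)); return r.x,np.abs(r.fun).max()
if __name__=='__main__':
    from plan import Rdir
    for a in (30,45):
     A=np.radians(a)
     for nm,pk,mm in (('b0',(.487,.283,.023),(-.094,.9956)),('b1',(.322,.2815,.023),(.09,.9956))):
        m=np.array([*mm,0]); z=np.sin(A)*m-np.cos(A)*np.array([0,0,1]); q,e=ik(np.array(pk)+.0285*z,Rdir(z,[m[1],-m[0],0]),[0,.3,1.9,.6,1.2,-.4]); print(nm,a,q.round(2),e.round(4))
     for nm,pg in (('p0',(.353,-.31)),('p1',(.436,-.289)),('p2',(.517,-.268))):
      for phi in (-90,-75,-60,-45,-30,-15,0):
       f_=np.radians(phi); h=np.array([np.cos(f_),np.sin(f_),0]); z=np.cos(A)*h-np.sin(A)*np.array([0,0,1]); y=[-np.sin(f_),np.cos(f_),0]
       out=[]
       for hz in (.064,.135):
        best=min((ik(np.array([*pg,hz])+.0285*z,Rdir(z,y),q0) for q0 in ([-.4,.2,2,-.6,1,0],[-.4,.2,2,3,1,0],[-.4,0,2.3,-.6,1,-2],[-.4,0,2.3,3,1,-2])),key=lambda t:t[1])
        out.append((best[0].round(2).tolist(),best[1].round(3)))
       print(a,nm,phi,out)
E
python3 kin2.py
```

```text
[3.000e-04 7.860e-02 3.108e-01 4.117e-01 5.474e-01 3.454e-01 5.230e-02]
[np.float64(0.0018), np.float64(0.0047), np.float64(0.0039), np.float64(0.0046), np.float64(0.0032)]
b0 30 [ 0.09  0.34  1.96  0.66  0.96 -0.42] 0.0
b1 30 [ 0.14 -0.07  2.42  0.74  0.8  -0.3 ] 0.0
30 p0 -90 [([-0.34, 0.18, 2.26, -1.24, 0.97, 0.62], np.float64(0.13)), ([-0.34, -0.03, 2.32, -1.24, 0.99, 0.5], np.float64(0.081))]
30 p0 -75 [([-0.44, 0.1, 2.51, 4.38, 0.78, 0.98], np.float64(0.0)), ([-0.46, -0.11, 2.57, 4.39, 0.75, 0.87], np.float64(0.077))]
30 p0 -60 [([-0.55, 0.06, 2.57, 4.04, 0.66, 1.06], np.float64(0.08)), ([-0.52, -0.18, 2.57, 4.39, 0.59, 0.68], np.float64(0.105))]
30 p0 -45 [([-0.73, -0.02, 2.57, 3.67, 0.39, 1.12], np.float64(0.16)), ([-0.73, -0.3, 2.57, 4.39, 0.2, 0.37], np.float64(0.196))]
30 p0 -30 [([-1.45, 0.05, 2.57, 1.69, 0.87, 2.26], np.float64(0.135)), ([-1.46, -0.26, 2.57, 1.38, 0.89, 2.68], np.float64(0.165))]
30 p0 -15 [([-1.54, 0.05, 2.57, 1.52, 0.99, 2.19], np.float64(0.014)), ([-1.53, -0.24, 2.57, 1.3, 1.04, 2.55], np.float64(0.045))]
30 p0 0 [([-1.57, 0.17, 2.42, 1.28, 1.13, 2.19
[... 4018 characters left out ...]
1, 2.09, -1.03, 0.78, 0.16], np.float64(0.0))]
45 p2 -60 [([-0.38, 0.14, 2.21, -1.24, 0.47, 0.16], np.float64(0.032)), ([-0.37, -0.02, 2.22, -1.06, 0.53, -0.06], np.float64(0.0))]
45 p2 -45 [([-0.51, 0.08, 2.33, 4.39, 0.2, 0.52], np.float64(0.028)), ([-0.51, -0.12, 2.31, -0.82, 0.27, -0.57], np.float64(0.0))]
45 p2 -30 [([-0.72, 0.04, 2.37, 1.89, 0.2, 2.68], np.float64(0.045)), ([-0.67, -0.17, 2.35, 0.53, 0.21, -2.2], np.float64(0.0))]
45 p2 -15 [([-0.83, 0.06, 2.36, 1.61, 0.4, 2.68], np.float64(0.035)), ([-0.77, -0.15, 2.3, 0.78, 0.43, -2.68], np.float64(0.054))]
45 p2 0 [([-0.95, 0.13, 2.27, 1.32, 0.65, 2.68], np.float64(0.025)), ([-0.99, -0.03, 2.32, 1.31, 0.73, 2.68], np.float64(0.116))]
```

```bash
cat > pick.py <<'E'
from plan import *
import sys
def pickpose(g,mm,a=45):
    m=np.array([*mm,0]);m/=np.linalg.norm(m);A=np.radians(a)
    z=np.sin(A)*m+np.cos(A)*np.array([0,0,-1.]); y=np.array([m[1],-m[0],0]); Rt=Rdir(z,y)
    return np.array(g)+.0285*z,Rt,z
B0=((.487,.283,.023),(-.094,.9956)); B1=((.322,.2815,.023),(.09,.9956))
E
python3 - <<'E'
from pick import *
st()
t,Rt,z=pickpose(*B0); print(t)
T=go(t-.06*z,Rt); go(t,Rt,T=T,n=2)
E
```

```text
t 7.72 p [0.4952 0.2317 0.1238] z [-0.002  0.51  -0.86 ] y [0.994 0.094 0.054] q [-0.05  0.08  1.98  0.58  1.18 -0.41] F [ 0.  -0.2 -0. ] gap 60.2
[0.48510571 0.30306332 0.00284746]
n 2 D 84 ang 14.8 turn/row [1.2 7.2 1. ]
[-7, -4, 41] [-12, -3, 40] 
n 2 D 60 ang 0.0 turn/row [0. 0. 0.]
[0, 0, 30] [0, 0, 30]
```

Emit:
{"method": "move_arm", "body": {"steps": [{"ax": 1.2, "ay": 7.2, "az": 1, "dx": -7, "dy": -4, "dz": 25, "hand": 60}, {"ax": 1.2, "ay": 7.2, "az": 1, "dx": -12, "dy": -3, "dz": 25, "hand": 60}, {"ax": 0, "ay": 0, "az": 0, "dx": 0, "dy": 0, "dz": 0, "hand": 60}]}}

```text
time_s: 8.1
ee_pos: [0.4934, 0.2432, 0.0747]
ee_rot: [0.62, 0.684, 0.261, -0.28]
force: [-0.2, 0.7, 0.9]
finger_gap: 0.705
```

```bash
python3 - <<'E'
from pick import *
st()
t,Rt,z=pickpose(*B0)
T=go(t-.04*z,Rt); go(t,Rt,T=T,n=2)
im,d,C,m=shot('wrist'); cv2.imwrite('pics/w8.png',im)
E
```

```text
t 8.1 p [0.4934 0.2432 0.0747] z [-0.06   0.705 -0.707] y [0.996 0.094 0.009] q [-0.15  0.29  1.97  0.81  1.25 -0.67] F [-0.2  0.7  0.9] gap 60.2
n 1 D 54 ang 0.5 turn/row [ 0.4 -0.   0.4]
[-8, -3, 53] 
n 2 D 40 ang 0.0 turn/row [0. 0. 0.]
[0, 0, 20] [0, 0, 20]
```

View pics/w8.png

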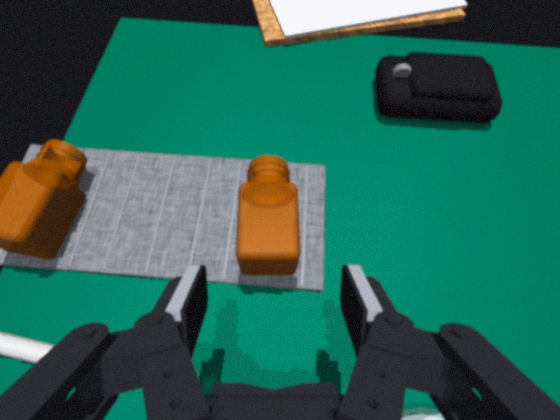

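Emit:
{"method": "move_arm", "body": {"steps": [{"ax": 0.4, "ay": 0, "az": 0.4, "dx": -8, "dy": -3, "dz": 40, "hand": 60}, {"ax": 0, "ay": 0, "az": 0, "dx": 0, "dy": 0, "dz": 30, "hand": 60}]}}

```text
time_s: 8.4
ee_pos: [0.4965, 0.2858, 0.0277]
ee_rot: [0.621, 0.686, 0.262, -0.274]
force: [-0.2, -1.1, 0.9]
finger_gap: 0.698
```

```bash
python3 - <<'E'
from pick import *
st()
t,Rt,z=pickpose(*B0)
T=go(t,Rt,n=1)
im,d,C,m=shot('wrist'); cv2.imwrite('pics/w9.png',im)
E
```

```text
t 8.4 p [0.4965 0.2858 0.0277] z [-0.051  0.7   -0.712] y [0.996 0.092 0.019] q [-0.07  0.38  1.96  0.88  1.13 -0.7 ] F [-0.2 -1.1  0.9] gap 59.6
n 1 D 32 ang 1.2 turn/row [0.9 0.4 0.7]
[-4, -10, 30]
```

View pics/w9.png

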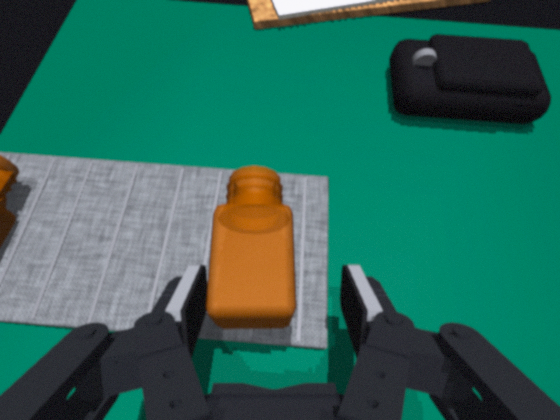

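Emit:
{"method": "move_arm", "body": {"steps": [{"ax": 0.9, "ay": 0.4, "az": 0.7, "dx": -4, "dy": -10, "dz": 0, "hand": 60}, {"ax": 0, "ay": 0, "az": 0, "dx": 0, "dy": 0, "dz": 0, "hand": 60}]}}

```text
time_s: 8.7
ee_pos: [0.4875, 0.2837, 0.0273]
ee_rot: [0.62, 0.686, 0.257, -0.282]
force: [1.0, -1.1, 0.2]
finger_gap: 0.706
```

```bash
python3 - <<'E'
from pick import *
st()
t,Rt,z=pickpose(*B0)
T=go(t,Rt,n=1)
E
```

```text
t 8.7 p [0.4875 0.2837 0.0273] z [-0.067  0.702 -0.709] y [0.995 0.099 0.004] q [-0.07  0.38  1.97  0.87  1.15 -0.69] F [ 1.  -1.1  0.2] gap 60.3
n 1 D 31 ang 0.4 turn/row [-0.   0.2  0.3]
[-3, -1, 31]
```

Emit:
{"method": "move_arm", "body": {"steps": [{"ax": 0, "ay": 0, "az": 0, "dx": -1, "dy": -1, "dz": 11, "hand": 60}, {"ax": 0, "ay": 0, "az": 0, "dx": -1, "dy": 0, "dz": 11, "hand": 60}, {"ax": 0, "ay": 0, "az": 0, "dx": -1, "dy": -1, "dz": 8, "hand": 60}, {"ax": 0, "ay": 0, "az": 0, "dx": 0, "dy": 0, "dz": 0, "hand": 60}]}}

```text
time_s: 9.2
ee_pos: [0.4858, 0.3026, 0.0045]
ee_rot: [0.62, 0.686, 0.259, -0.28]
force: [1.1, -0.3, -0.8]
finger_gap: 0.701
```

```bash
python3 - <<'E'
from pick import *
st()
t,Rt,z=pickpose(*B0)
T=go(t,Rt,n=1)
im,d,C,m=shot('wrist'); cv2.imwrite('pics/w10.png',im)
E
```

```text
t 9.2 p [0.4858 0.3026 0.0045] z [-0.062  0.702 -0.71 ] y [0.995 0.097 0.008] q [-0.04  0.43  1.97  0.91  1.09 -0.72] F [ 1.1 -0.3 -0.8] gap 59.9
n 1 D 2 ang 0.5 turn/row [0.2 0.2 0.4]
[-1, -1, 2]
```

View pics/w10.png

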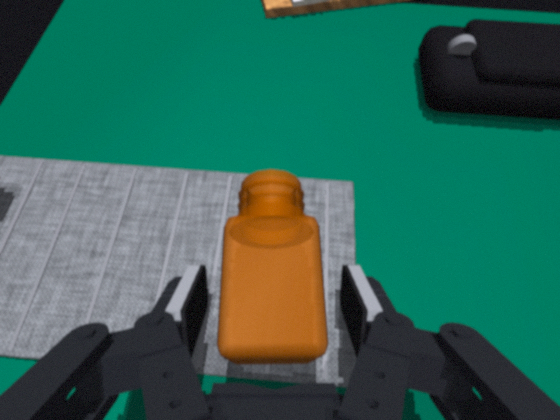

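Emit:
{"method": "move_arm", "body": {"steps": [{"ax": 0, "ay": 0, "az": 0, "dx": 0, "dy": 0, "dz": 0, "hand": 46}, {"ax": 0, "ay": 0, "az": 0, "dx": 0, "dy": 0, "dz": 0, "hand": 42}, {"ax": 0, "ay": 0, "az": 0, "dx": 0, "dy": 0, "dz": 0, "hand": 38}, {"ax": 0, "ay": 0, "az": 0, "dx": 0, "dy": 0, "dz": 0, "hand": 34}, {"ax": 0, "ay": 0, "az": 0, "dx": 0, "dy": 0, "dz": 0, "hand": 34}], "force": 25}}

```text
time_s: 9.88
ee_pos: [0.4864, 0.3022, 0.0049]
ee_rot: [0.62, 0.686, 0.259, -0.279]
force: [0.2, 0.6, -1.1]
finger_gap: 0.466
```

```bash
python3 - <<'E'
from pick import *
st()
T=tp(); g=np.array([.487,.283,.023]); print('bottle axis pt in tool', (T[:3,:3].T@(g-T[:3,3])*1000).round(1))
E
```

```text
t 9.88 p [0.4864 0.3022 0.0049] z [-0.062  0.702 -0.71 ] y [0.995 0.096 0.009] q [-0.04  0.42  1.97  0.91  1.09 -0.72] F [ 0.2  0.6 -1.1] gap 39.8
bottle axis pt in tool [ -0.9  -1.1 -26.3]
```

```bash
cat > place.py <<'E'
from pick import *
def placeR(T0,m):
    m=np.array([*m,0]);m/=np.linalg.norm(m)
    R0=T0[:3,:3]; mt=R0.T@m; yt=np.array([0,1.,0]); yt-=mt*(mt@yt); yt/=np.linalg.norm(yt)
    A=np.stack([mt,yt,np.cross(mt,yt)],1); B=np.stack([[0,0,-1.],[1,0,0],np.cross([0,0,-1.],[1,0,0])],1)
    return B@A.T
E
python3 - <<'E'
from place import *
from kin2 import ik
T0=tp(); m=(-.094,.9956); Rt=placeR(T0,m); gt=np.array([-.9,-.5,-26.3])/1000
np.savez('b0.npz',Rt=Rt,gt=gt); print(Rt.round(3))
T1=T0.copy(); T1[2,3]+=.14; T1[:3,3]=T0[:3,3]+np.array([0,0,.16]); print('lift tool',(T0[:3,:3].T@[0,0,160]).round(0))
g=np.array([.517,-.2675,.17]); t=g-Rt@gt
print(t, ik(t,Rt,[-.24,.3,1.95,-1,1,.4]))
go(t,Rt,T=T1,n=12)
E
```

```text
[-0.      0.0786  0.3111  0.4116  0.5477  0.3455  0.0524]
[np.float64(0.0018), np.float64(0.0047), np.float64(0.004), np.float64(0.0046), np.float64(0.0032)]
[[-0.002  1.    -0.002]
 [ 0.704  0.    -0.71 ]
 [-0.71  -0.002 -0.704]]
lift tool [ 113.    1. -114.]
[ 0.51745365 -0.28553786  0.15083806] (array([-0.22940648,  0.16626246,  1.93629749, -0.9206844 ,  1.05317716,
        0.2565544 ]), np.float64(3.3306690738754696e-15))
n 12 D 589 ang 90.2 turn/row [ 0.1 -7.5  0.5]
[-36, -2, -34] [-40, -2, -29] [-43, -2, -23] [-46, -1, -17] [-48, -1, -11] [-49, 0, -5] [-49, 0, 1] [-48, 1, 8] [-47, 1, 14] [-45, 1, 20] [-42, 2, 26] [-38, 2, 31]
```

Lift first.

Emit:
{"method": "move_arm", "body": {"steps": [{"ax": 0, "ay": 0, "az": 0, "dx": 14, "dy": 0, "dz": -14, "hand": 34}, {"ax": 0, "ay": 0, "az": 0, "dx": 28, "dy": 0, "dz": -28, "hand": 34}, {"ax": 0, "ay": 0, "az": 0, "dx": 36, "dy": 0, "dz": -36, "hand": 34}, {"ax": 0, "ay": 0, "az": 0, "dx": 36, "dy": 0, "dz": -36, "hand": 34}]}}

```text
time_s: 10.38
ee_pos: [0.4815, 0.3022, 0.1649]
ee_rot: [0.622, 0.684, 0.255, -0.282]
force: [1.0, 0.2, -1.6]
finger_gap: 0.467
```

```bash
python3 - <<'E'
from place import *
st()
im,d,C,m=shot('wrist'); cv2.imwrite('pics/w11.png',im)
b=np.load('b0.npz'); Rt=b['Rt'];gt=b['gt']
g=np.array([.517,-.2675,.17]); t=g-Rt@gt
go(t,Rt,n=12)
E
```

```text
t 10.38 p [0.4815 0.3022 0.1649] z [-0.069  0.7   -0.711] y [ 0.995  0.096 -0.003] q [-0.04  0.12  1.96  0.81  1.31 -0.45] F [ 1.   0.2 -1.6] gap 39.9
n 12 D 590 ang 90.2 turn/row [ 0.1 -7.5  0.5]
[-36, -2, -33] [-40, -2, -28] [-44, -1, -23] [-46, -1, -17] [-48, -1, -11] [-49, 0, -4] [-49, 0, 2] [-48, 1, 8] [-47, 1, 15] [-45, 2, 21] [-42, 2, 26] [-38, 2, 31]
```

View pics/w11.png

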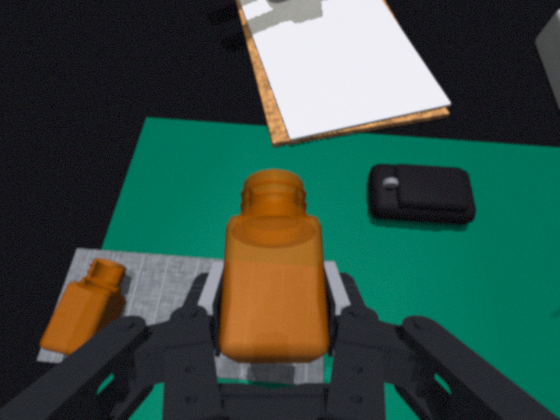

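Emit:
{"method": "move_arm", "body": {"steps": [{"ax": 0.1, "ay": -7.5, "az": 0.5, "dx": -22, "dy": -2, "dz": -47, "hand": 34}, {"ax": 0.1, "ay": -7.5, "az": 0.5, "dx": -26, "dy": -2, "dz": -42, "hand": 34}, {"ax": 0.1, "ay": -7.5, "az": 0.5, "dx": -44, "dy": -1, "dz": -23, "hand": 34}, {"ax": 0.1, "ay": -7.5, "az": 0.5, "dx": -46, "dy": -1, "dz": -17, "hand": 34}, {"ax": 0.1, "ay": -7.5, "az": 0.5, "dx": -48, "dy": -1, "dz": -11, "hand": 34}, {"ax": 0.1, "ay": -7.5, "az": 0.5, "dx": -49, "dy": 0, "dz": -4, "hand": 34}, {"ax": 0.1, "ay": -7.5, "az": 0.5, "dx": -49, "dy": 0, "dz": 2, "hand": 34}, {"ax": 0.1, "ay": -7.5, "az": 0.5, "dx": -48, "dy": 1, "dz": 8, "hand": 34}]}}

```text
time_s: 11.42
ee_pos: [0.5075, -0.0978, 0.2066]
ee_rot: [0.686, 0.712, -0.11, 0.101]
force: [-0.1, -1.0, -1.5]
finger_gap: 0.468
```

```bash
python3 - <<'E'
from place import *
st()
b=np.load('b0.npz'); Rt=b['Rt'];gt=b['gt']
g=np.array([.517,-.2675,.17]); t=g-Rt@gt
go(t,Rt,n=6)
E
```

```text
t 11.43 p [ 0.5075 -0.0978  0.2066] z [-0.007 -0.295 -0.955] y [ 0.999  0.034 -0.017] q [-0.15 -0.03  1.85 -0.31  1.3  -0.1 ] F [-0.1 -1.  -1.5] gap 40.0
n 6 D 196 ang 28.2 turn/row [ 0.  -4.7  0.4]
[-27, 1, 18] [-26, 1, 20] [-24, 1, 22] [-22, 1, 24] [-20, 1, 26] [-18, 2, 27]
```

Emit:
{"method": "move_arm", "body": {"steps": [{"ax": 0, "ay": -4.7, "az": 0.4, "dx": -27, "dy": 1, "dz": 18, "hand": 34}, {"ax": 0, "ay": -4.7, "az": 0.4, "dx": -26, "dy": 1, "dz": 20, "hand": 34}, {"ax": 0, "ay": -4.7, "az": 0.4, "dx": -24, "dy": 1, "dz": 22, "hand": 34}, {"ax": 0, "ay": -4.7, "az": 0.4, "dx": -22, "dy": 1, "dz": 24, "hand": 34}, {"ax": 0, "ay": -4.7, "az": 0.4, "dx": -20, "dy": 1, "dz": 26, "hand": 34}, {"ax": 0, "ay": -4.7, "az": 0.4, "dx": -18, "dy": 2, "dz": 27, "hand": 34}, {"ax": 0, "ay": 0, "az": 0, "dx": 0, "dy": 0, "dz": 0, "hand": 34}]}}

```text
time_s: 12.3
ee_pos: [0.5157, -0.2906, 0.1478]
ee_rot: [0.652, 0.651, -0.276, 0.276]
force: [-0.3, -0.0, -1.5]
finger_gap: 0.464
```

```bash
python3 - <<'E'
from place import *
st()
b=np.load('b0.npz'); Rt=b['Rt'];gt=b['gt']
g=np.array([.517,-.2675,.16]); t=g-Rt@gt
go(t,Rt,n=1)
im,d,C,m=shot('top'); i2,d2,C2,m2=shot('scene'); i3,*_=shot('wrist')
cv2.imwrite('pics/t12.png',np.hstack([cv2.resize(im[170:320,340:450],None,fx=2.7,fy=2.7),cv2.resize(i2[140:280,80:260],None,fx=2.6,fy=2.6)[:405]])); cv2.imwrite('pics/w12.png',i3)
k=[m[x] for x in ('fx','fy','cx','cy')]
P=cloud(d,C,k); S=P[170:330,340:450].reshape(-1,3); S=S[(S[:,2]>.18)&(S[:,2]<.20)&(abs(S[:,0]-.517)<.03)&(abs(S[:,1]+.268)<.03)];print(len(S),S.mean(0))
E
```

```text
t 12.3 p [ 0.5157 -0.2906  0.1478] z [-0.001 -0.718 -0.696] y [ 1.    -0.001  0.001] q [-0.23  0.17  1.94 -0.94  1.04  0.28] F [-0.3 -0.  -1.5] gap 39.6
n 1 D 9 ang 0.7 turn/row [ 0.1  0.7 -0.2]
[9, 2, 1] Traceback (most recent call last):
  File "<stdin>", line 7, in <module>
    return _nx.concatenate(arrs, 1, dtype=dtype, casting=casting)
           ~~~~~~~~~~~~~~~^^^^^^^^^^^^^^^^^^^^^^^^^^^^^^^^^^^^^^^
ValueError: all the input array dimensions except for the concatenation axis must match exactly, but along dimension 0, the array at index 0 has size 405 and the array at index 1 has size 364
```

```bash
cat > view3.py <<'E'
from h import *
import sys
tag=sys.argv[1]
im,d,C,m=shot('top'); i2,d2,C2,m2=shot('scene'); i3,*_=shot('wrist')
cv2.imwrite('pics/t%s.png'%tag,np.hstack([cv2.resize(im[170:320,340:450],(330,450)),cv2.resize(i2[130:280,80:230],(450,450))])); cv2.imwrite('pics/w%s.png'%tag,i3)
E
python3 view3.py 12; python3 - <<'E'
from place import *
im,d,C,k=load('top'); P=cloud(d,C,k); S=P.reshape(-1,3); 
for x in(.517,):
    s=S[(S[:,2]>.175)&(S[:,2]<.21)&(abs(S[:,0]-.516)<.03)&(abs(S[:,1]+.27)<.03)];print(len(s),s.mean(0),cv2.minAreaRect((s[:,:2]*1000).astype(np.float32)) if len(s) else 0)
E
```

```text
387 [ 0.51629226 -0.2690258   0.1935843 ] ((514.2998657226562, -268.9683837890625), (46.39853286743164, 64.23099517822266), 80.21598052978516)
```

View pics/t12.png

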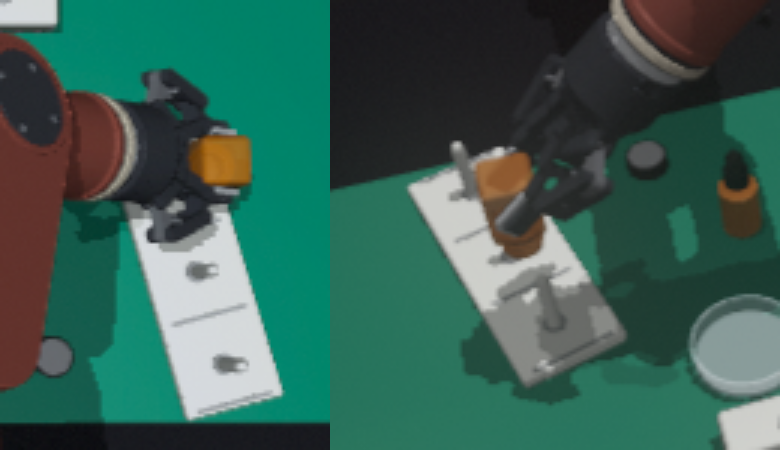

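View pics/w12.png

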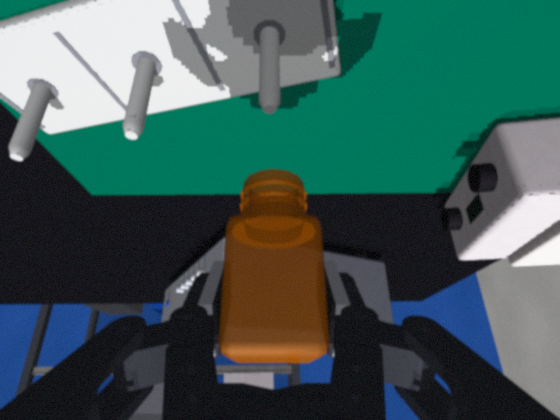

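```bash
cat > chk.py <<'E'
from place import *
im,d,C,k=load('wrist'); P=cloud(d,C,k)
def f(n,u0,v0,u1,v1):
    S=P[v0:v1,u0:u1].reshape(-1,3); S=S[S[:,2]>.01]; c=np.median(S,0); U,s,V=np.linalg.svd(S-S.mean(0),full_matrices=False); print(n,c.round(4),'normal',V[2].round(3))
f('face',235,230,312,320)
f('neck',255,195,295,205)
f('left edge',228,240,236,310);f('right edge',312,240,318,310)
f('bottom',245,350,305,358)
print('peg',P[100:108,266:272].reshape(-1,3).mean(0),P[60,268])
E
python3 chk.py
```

```text
face [ 0.5183 -0.2528  0.1682] normal [-0.014 -0.964  0.266]
neck [ 0.519  -0.259   0.1327] normal [-0.006 -0.476  0.879]
left edge [ 0.5027 -0.2531  0.1679] normal [ 0.992 -0.121 -0.046]
right edge [ 0.534  -0.2532  0.1681] normal [0.697 0.716 0.025]
bottom [ 0.5185 -0.2545  0.1956] normal [-0.008 -0.055  0.998]
peg [ 0.51661122 -0.26174776  0.07512721] [ 0.51634756 -0.26256977  0.04214623]
```

```bash
python3 - <<'E'
from place import *
im,d,C,k=load('wrist'); P=cloud(d,C,k)
for v in range(165,365,8): print(v,P[v,270:278].mean(0).round(4),end=' ; ')
E
```

```text
165 [ 0.5196 -0.4292  0.0018] ; 173 [ 0.5189 -0.2585  0.1196] ; 181 [ 0.5188 -0.2579  0.1241] ; 189 [ 0.5188 -0.2587  0.1278] ; 197 [ 0.5188 -0.2584  0.1319] ; 205 [ 0.5187 -0.2561  0.1371] ; 213 [ 0.5187 -0.2542  0.1417] ; 221 [ 0.5187 -0.253   0.1459] ; 229 [ 0.5187 -0.2529  0.1495] ; 237 [ 0.5186 -0.2533  0.1528] ; 245 [ 0.5186 -0.2533  0.1562] ; 253 [ 0.5186 -0.2532  0.1595] ; 261 [ 0.5186 -0.2526  0.1629] ; 269 [ 0.5185 -0.253   0.1659] ; 277 [ 0.5185 -0.2528  0.1691] ; 285 [ 0.5185 -0.2524  0.1722] ; 293 [ 0.5185 -0.2527  0.1751] ; 301 [ 0.5184 -0.2527  0.178 ] ; 309 [ 0.5184 -0.2526  0.1809] ; 317 [ 0.5184 -0.2526  0.1836] ; 325 [ 0.5184 -0.2523  0.1864] ; 333 [ 0.5184 -0.2526  0.189 ] ; 341 [ 0.5183 -0.2524  0.1917] ; 349 [ 0.5183 -0.2531  0.1942] ; 357 [ 0.5183 -0.2403  0.1974] ;
```

Emit:
{"method": "move_arm", "body": {"steps": [{"ax": 0, "ay": 0.5, "az": 0, "dx": 3.5, "dy": -1.5, "dz": -3.5, "hand": 34}, {"ax": 0, "ay": 0, "az": 0, "dx": 0, "dy": 0, "dz": 0, "hand": 34}, {"ax": 0, "ay": 0, "az": 0, "dx": 14, "dy": 0, "dz": 14, "hand": 34}, {"ax": 0, "ay": 0, "az": 0, "dx": 7, "dy": 0, "dz": 7, "hand": 34}, {"ax": 0, "ay": 0, "az": 0, "dx": 0, "dy": 0, "dz": 0, "hand": 34}]}}

```text
time_s: 13.22
ee_pos: [0.5177, -0.2843, 0.1208]
ee_rot: [0.653, 0.651, -0.27, 0.276]
force: [-1.1, 0.0, -1.4]
finger_gap: 0.465
```

```bash
cat > bchk.py <<'E'
from place import *
st()
im,d,C,m=shot('wrist'); k=[m[x] for x in ('fx','fy','cx','cy')]; cv2.imwrite('pics/wb.png',im)
P=cloud(d,C,k)
print('face y top/bot',P[245:255,268:280,1].mean().round(4),P[325:335,268:280,1].mean().round(4),'x',np.median(P[240:320,225:320,0][(P[240:320,225:320,1]<-.2)]).round(4),'bottom z',P[347:351,268:280,2].mean().round(4))
print('center y est',(P[250:330,268:280,1].mean()-.02).round(4))
E
python3 bchk.py
```

```text
t 13.22 p [ 0.5177 -0.2843  0.1208] z [ 0.008 -0.712 -0.702] y [1.    0.001 0.01 ] q [-0.23  0.21  1.95 -0.96  1.01  0.33] F [-1.1  0.  -1.4] gap 39.7
face y top/bot -0.246 -0.247 x 0.5171 bottom z 0.1635
center y est -0.2663
```

View pics/wb.png

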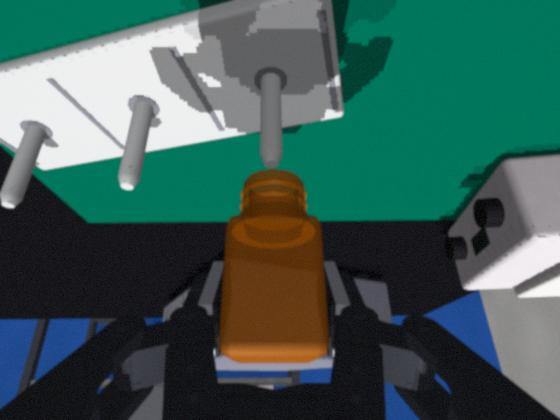

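Emit:
{"method": "move_arm", "body": {"steps": [{"ax": 0, "ay": 0, "az": 0, "dx": 9, "dy": 0, "dz": 11, "hand": 34}, {"ax": 0, "ay": 0, "az": 0, "dx": 10, "dy": 0, "dz": 10, "hand": 34}, {"ax": 0, "ay": 0, "az": 0, "dx": 7, "dy": 0, "dz": 7, "hand": 34}, {"ax": 0, "ay": 0, "az": 0, "dx": 0, "dy": 0, "dz": 0, "hand": 34}]}}

```text
time_s: 13.78
ee_pos: [0.5179, -0.2863, 0.0798]
ee_rot: [0.653, 0.651, -0.27, 0.276]
force: [0.3, -0.3, -1.4]
finger_gap: 0.463
```

```bash
python3 bchk.py
```

```text
t 13.78 p [ 0.5179 -0.2863  0.0798] z [ 0.007 -0.712 -0.702] y [1.    0.001 0.009] q [-0.23  0.29  1.96 -1.    0.96  0.41] F [ 0.3 -0.3 -1.4] gap 39.6
face y top/bot -0.247 -0.2488 x 0.5174 bottom z 0.1223
center y est -0.2689
```

View pics/wb.png

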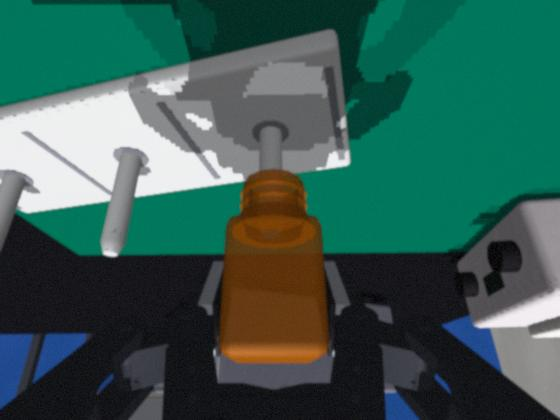

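Emit:
{"method": "move_arm", "body": {"steps": [{"ax": 0, "ay": 0, "az": 0, "dx": 9, "dy": 0, "dz": 9, "hand": 34}, {"ax": 0, "ay": 0, "az": 0, "dx": 9, "dy": 0, "dz": 9, "hand": 34}, {"ax": 0, "ay": 0, "az": 0, "dx": 2, "dy": 0, "dz": 2, "hand": 34}, {"ax": 0, "ay": 0, "az": 0, "dx": 0, "dy": 0, "dz": 0, "hand": 34}]}}

```text
time_s: 14.32
ee_pos: [0.5191, -0.2867, 0.0507]
ee_rot: [0.653, 0.651, -0.269, 0.277]
force: [0.5, 0.4, -1.2]
finger_gap: 0.469
```

```bash
python3 bchk.py; python3 - <<'E'
from h import *
im,d,C,k=load('wrist'); P=cloud(d,C,k)
for v in list(range(165,185,3))+list(range(340,366,3)): print(v,P[v,272:276].mean(0).round(4),end=' ; ')
E
```

```text
t 14.32 p [ 0.5191 -0.2867  0.0507] z [ 0.009 -0.713 -0.701] y [1.    0.001 0.011] q [-0.23  0.35  1.96 -1.04  0.93  0.47] F [ 0.5  0.4 -1.2] gap 40.0
face y top/bot -0.2493 -0.2493 x 0.5185 bottom z 0.0932
center y est -0.2689
165 [ 0.5197 -0.2562  0.0133] ; 168 [ 0.5197 -0.2585  0.0134] ; 171 [ 0.5196 -0.2552  0.0173] ; 174 [ 0.5196 -0.2549  0.0191] ; 177 [ 0.5196 -0.2548  0.0208] ; 180 [ 0.5196 -0.2539  0.0229] ; 183 [ 0.5196 -0.2547  0.0239] ; 340 [ 0.5188 -0.2495  0.0905] ; 343 [ 0.5188 -0.2494  0.0915] ; 346 [ 0.5188 -0.2499  0.0924] ; 349 [ 0.5188 -0.2499  0.0934] ; 352 [ 0.5188 -0.2506  0.0943] ; 355 [ 0.5188 -0.2521  0.0951] ; 358 [ 0.5188 -0.2544  0.096 ] ; 361 [ 0.5188 -0.2713  0.096 ] ; 364 [ 0.5191 -0.6067  0.0817] ;
```

Emit:
{"method": "move_arm", "body": {"steps": [{"ax": 0, "ay": 0, "az": 0, "dx": 2, "dy": 0, "dz": 2, "hand": 34}, {"ax": 0, "ay": 0, "az": 0, "dx": 0, "dy": 0, "dz": 0, "hand": 34}]}}

```text
time_s: 14.62
ee_pos: [0.5197, -0.2868, 0.0485]
ee_rot: [0.653, 0.651, -0.269, 0.277]
force: [-0.9, 0.2, -1.3]
finger_gap: 0.465
```

Emit:
{"method": "move_arm", "body": {"steps": [{"ax": 0, "ay": 0, "az": 0, "dx": 0.7, "dy": 0, "dz": 0.7, "hand": 34}, {"ax": 0, "ay": 0, "az": 0, "dx": 0, "dy": 0, "dz": 0, "hand": 34}]}}

```text
time_s: 14.88
ee_pos: [0.5201, -0.2869, 0.0481]
ee_rot: [0.653, 0.651, -0.269, 0.278]
force: [-0.4, 0.3, -1.1]
finger_gap: 0.466
```

Emit:
{"method": "move_arm", "body": {"steps": [{"ax": 0, "ay": 0, "az": 0, "dx": 1, "dy": -1, "dz": 1, "hand": 34}, {"ax": 0, "ay": 0, "az": 0, "dx": 0, "dy": 0, "dz": 0, "hand": 34}]}}

```text
time_s: 15.12
ee_pos: [0.5203, -0.2871, 0.0482]
ee_rot: [0.653, 0.65, -0.269, 0.279]
force: [0.2, 0.2, -0.4]
finger_gap: 0.465
```

```bash
python3 - <<'E'
from h import *
im,d,C,m=shot('wrist'); P=cloud(d,C,[m[x] for x in ('fx','fy','cx','cy')])
for v in list(range(165,176,2))+list(range(349,362,3)): print(v,P[v,272:276].mean(0).round(4),end=' ; ')
im,d,C,m=shot('scene'); cv2.imwrite('pics/s13.png',cv2.resize(im[150:260,90:200],None,fx=5,fy=5,interpolation=cv2.INTER_CUBIC))
E
```

```text
165 [ 0.521  -0.2531  0.0132] ; 167 [ 0.521  -0.2546  0.0133] ; 169 [ 0.521 -0.255  0.014] ; 171 [ 0.5209 -0.2553  0.015 ] ; 173 [ 0.5209 -0.2548  0.0163] ; 175 [ 0.5209 -0.2548  0.0174] ; 349 [ 0.5198 -0.2506  0.0907] ; 352 [ 0.5198 -0.2509  0.0917] ; 355 [ 0.5198 -0.2526  0.0925] ; 358 [ 0.5197 -0.2546  0.0933] ; 361 [ 0.5198 -0.2709  0.0935] ;
```

View pics/s13.png

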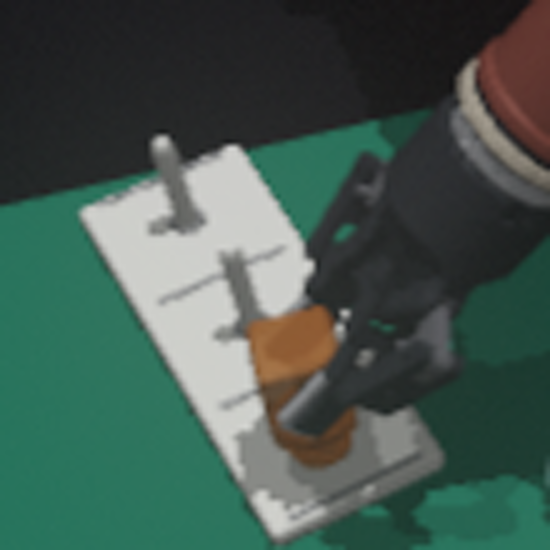

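Emit:
{"method": "move_arm", "body": {"steps": [{"ax": 0, "ay": 0, "az": 0, "dx": 1, "dy": -1, "dz": 1, "hand": 34}, {"ax": 0, "ay": 0, "az": 0, "dx": 0, "dy": 0, "dz": 0, "hand": 34}]}}

```text
time_s: 15.48
ee_pos: [0.5204, -0.2874, 0.0482]
ee_rot: [0.653, 0.65, -0.268, 0.28]
force: [-0.4, -0.0, -0.8]
finger_gap: 0.468
```

Emit:
{"method": "move_arm", "body": {"steps": [{"ax": 0, "ay": 0, "az": 0, "dx": 1.7, "dy": -1, "dz": 1.7, "hand": 34}, {"ax": 0, "ay": 0, "az": 0, "dx": 0, "dy": 0, "dz": 0, "hand": 34}]}}

```text
time_s: 15.72
ee_pos: [0.5206, -0.2882, 0.0482]
ee_rot: [0.653, 0.649, -0.269, 0.282]
force: [-0.6, -1.2, -1.1]
finger_gap: 0.464
```

Emit:
{"method": "move_arm", "body": {"steps": [{"ax": 0, "ay": 0, "az": 0, "dx": 0, "dy": 0, "dz": 0, "hand": 44}, {"ax": 0, "ay": 0, "az": 0, "dx": 0, "dy": 0, "dz": 0, "hand": 50}, {"ax": 0, "ay": 0, "az": 0, "dx": 0, "dy": 0, "dz": 0, "hand": 52}]}}

```text
time_s: 16.1
ee_pos: [0.5197, -0.2881, 0.047]
ee_rot: [0.653, 0.65, -0.269, 0.281]
force: [0.5, -0.0, 0.4]
finger_gap: 0.608
```

```bash
python3 view3.py 14; python3 bchk.py
```

```text
t 16.25 p [ 0.5199 -0.2881  0.0472] z [ 0.014 -0.717 -0.697] y [1.    0.002 0.018] q [-0.23  0.35  1.96 -1.06  0.92  0.49] F [-0.  -0.2 -0.3] gap 52.1
face y top/bot -0.2503 -0.2503 x 0.5191 bottom z 0.0894
center y est -0.2696
```

View pics/t14.png

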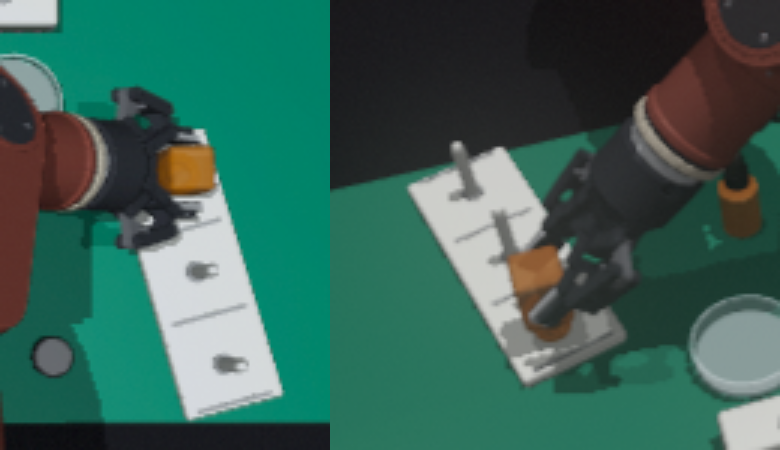

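View pics/w14.png

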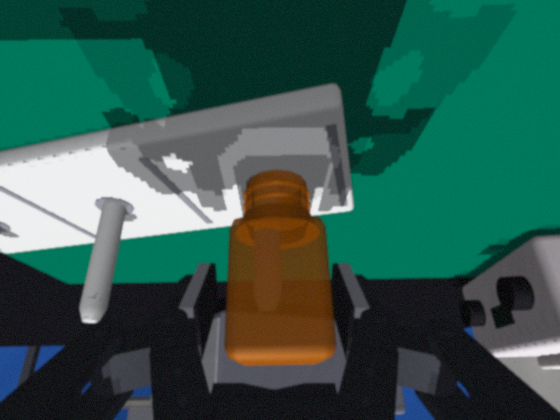

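Emit:
{"method": "move_arm", "body": {"steps": [{"ax": 0, "ay": 0, "az": 0, "dx": 0, "dy": 2, "dz": -10, "hand": 54}, {"ax": 0, "ay": 0, "az": 0, "dx": 0, "dy": 0, "dz": -35, "hand": 54}, {"ax": 0, "ay": 0, "az": 0, "dx": 0, "dy": 0, "dz": -50, "hand": 60}, {"ax": 0, "ay": 0, "az": 0, "dx": 0, "dy": 0, "dz": -50, "hand": 60}]}}

```text
time_s: 16.8
ee_pos: [0.5175, -0.182, 0.149]
ee_rot: [0.654, 0.649, -0.271, 0.278]
force: [0.4, -0.1, -0.4]
finger_gap: 0.701
```

```bash
python3 view3.py 15; python3 - <<'E'
from place import *
st()
im,d,C,k=load('wrist'); P=cloud(d,C,k).reshape(-1,3)
s=P[(P[:,2]>.086)&(P[:,2]<.1)&(abs(P[:,0]-.517)<.04)&(abs(P[:,1]+.268)<.04)]; print(len(s),cv2.minAreaRect((s[:,:2]*1000).astype(np.float32)),s[:,2].mean())
t,Rt,z=pickpose(*B1); print(t)
go(t-.14*z,Rt,n=13)
E
```

```text
t 16.95 p [ 0.5201 -0.1816  0.1505] z [ 0.013 -0.716 -0.698] y [1.    0.002 0.017] q [-0.02  0.17  1.94 -0.89  1.18  0.4 ] F [-0.1 -0.5 -1.8] gap 59.9
1282 ((521.430908203125, -267.568115234375), (37.68975067138672, 40.10573959350586), 89.95034790039062) 0.0917135199344196
[0.32381435 0.3015707  0.00284746]
n 13 D 439 ang 90.8 turn/row [0.1 7.  0.5]
[23, -16, -19] [25, -16, -16] [27, -16, -13] [28, -16, -9] [29, -17, -6] [29, -17, -2] [29, -17, 1] [29, -17, 5] [28, -18, 8] [26, -18, 12] [24, -18, 15] [22, -18, 18] [20, -18, 20]
```

View pics/w15.png

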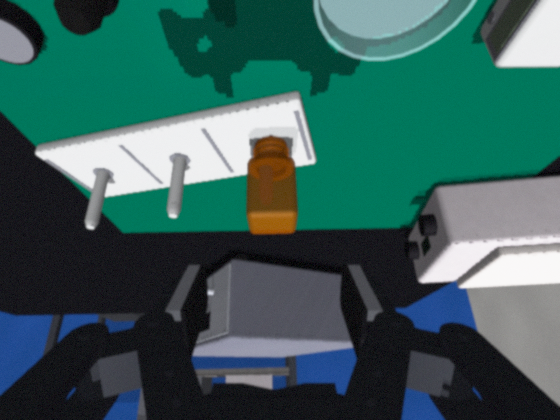

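Emit:
{"method": "move_arm", "body": {"steps": [{"ax": 0.1, "ay": 7, "az": 0.5, "dx": 8, "dy": -16, "dz": -33, "hand": 60}, {"ax": 0.1, "ay": 7, "az": 0.5, "dx": 20, "dy": -16, "dz": -25, "hand": 60}, {"ax": 0.1, "ay": 7, "az": 0.5, "dx": 27, "dy": -16, "dz": -13, "hand": 60}, {"ax": 0.1, "ay": 7, "az": 0.5, "dx": 28, "dy": -16, "dz": -9, "hand": 60}, {"ax": 0.1, "ay": 7, "az": 0.5, "dx": 29, "dy": -17, "dz": -6, "hand": 60}, {"ax": 0.1, "ay": 7, "az": 0.5, "dx": 29, "dy": -17, "dz": -2, "hand": 60}, {"ax": 0.1, "ay": 7, "az": 0.5, "dx": 29, "dy": -17, "dz": 1, "hand": 60}, {"ax": 0.1, "ay": 7, "az": 0.5, "dx": 29, "dy": -17, "dz": 5, "hand": 60}]}}

```text
time_s: 17.95
ee_pos: [0.3869, 0.0635, 0.1482]
ee_rot: [0.727, 0.678, 0.081, -0.068]
force: [-0.0, -0.6, -0.5]
finger_gap: 0.703
```

```bash
python3 - <<'E'
from place import *
st()
t,Rt,z=pickpose(*B1); print(t)
go(t-.09*z,Rt,n=6)
E
```

```text
t 17.95 p [0.3869 0.0635 0.1482] z [ 0.025  0.208 -0.978] y [ 0.997 -0.071  0.011] q [-0.23 -0.34  2.21  0.22  1.3  -0.22] F [-0.  -0.6 -0.5] gap 60.1
[0.32381435 0.3015707  0.00284746]
n 6 D 205 ang 32.9 turn/row [0.  5.5 0.2]
[25, -14, 19] [23, -14, 21] [21, -14, 23] [18, -14, 25] [16, -14, 27] [13, -14, 28]
```

Emit:
{"method": "move_arm", "body": {"steps": [{"ax": 0, "ay": 5.5, "az": 0.2, "dx": 25, "dy": -14, "dz": 19, "hand": 60}, {"ax": 0, "ay": 5.5, "az": 0.2, "dx": 23, "dy": -14, "dz": 21, "hand": 60}, {"ax": 0, "ay": 5.5, "az": 0.2, "dx": 21, "dy": -14, "dz": 23, "hand": 60}, {"ax": 0, "ay": 5.5, "az": 0.2, "dx": 18, "dy": -14, "dz": 23, "hand": 60}, {"ax": 0, "ay": 5.5, "az": 0.2, "dx": 16, "dy": -14, "dz": 24, "hand": 60}, {"ax": 0, "ay": 5.5, "az": 0.2, "dx": 10, "dy": -14, "dz": 15, "hand": 60}, {"ax": 0, "ay": 0, "az": 0, "dx": 0, "dy": 0, "dz": 0, "hand": 60}]}}

```text
time_s: 18.82
ee_pos: [0.3101, 0.2286, 0.0745]
ee_rot: [0.685, 0.615, 0.287, -0.266]
force: [-0.2, 0.2, -0.2]
finger_gap: 0.703
```

```bash
python3 - <<'E'
from place import *
st()
t,Rt,z=pickpose(*B1); print(t)
go(t-.04*z,Rt)
im,d,C,m=shot('wrist'); cv2.imwrite('pics/w16.png',im)
E
```

```text
t 18.82 p [0.3101 0.2286 0.0745] z [ 0.067  0.717 -0.694] y [ 0.995 -0.102 -0.01 ] q [-0.34 -0.26  2.54  0.82  1.25 -0.67] F [-0.2  0.2 -0.2] gap 60.0
[0.32381435 0.3015707  0.00284746]
n 2 D 63 ang 1.4 turn/row [ 0.  -0.5 -0.5]
[0, 3, 31] [1, 4, 31]
```

View pics/w16.png

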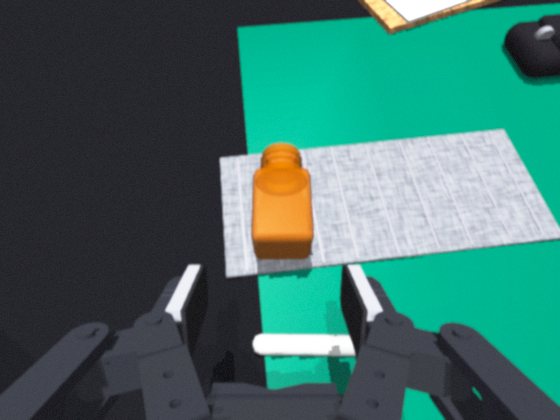

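Emit:
{"method": "move_arm", "body": {"steps": [{"ax": 0, "ay": -0.5, "az": -0.3, "dx": 0, "dy": 4, "dz": 21, "hand": 60}, {"ax": 0, "ay": -0.5, "az": -0.3, "dx": 0, "dy": 3, "dz": 21, "hand": 60}, {"ax": 0, "ay": 0, "az": 0, "dx": 0, "dy": 0, "dz": 18, "hand": 60}, {"ax": 0, "ay": 0, "az": 0, "dx": 0, "dy": 0, "dz": 0, "hand": 60}]}}

```text
time_s: 19.38
ee_pos: [0.3305, 0.2673, 0.0346]
ee_rot: [0.685, 0.623, 0.283, -0.251]
force: [-0.1, -0.0, 0.5]
finger_gap: 0.704
```

```bash
python3 - <<'E'
from place import *
st()
t,Rt,z=pickpose(*B1); print(t)
go(t,Rt,n=1)
im,d,C,m=shot('wrist'); cv2.imwrite('pics/w17.png',im)
E
```

```text
t 19.38 p [0.3305 0.2673 0.0346] z [ 0.076  0.696 -0.714] y [ 0.995 -0.098  0.01 ] q [-0.17 -0.09  2.49  0.94  1.05 -0.7 ] F [-0.1 -0.   0.5] gap 60.1
[0.32381435 0.3015707  0.00284746]
n 1 D 47 ang 0.9 turn/row [0.7 0.6 0.1]
[2, -10, 46]
```

View pics/w17.png

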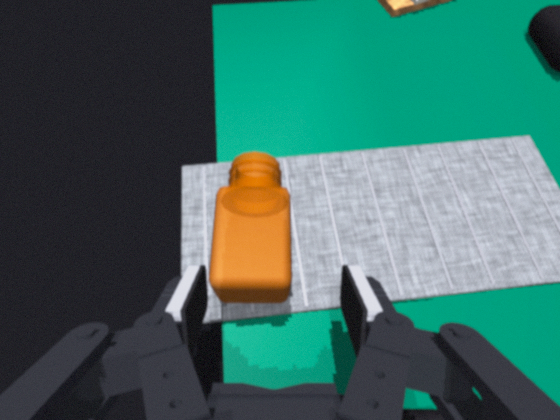

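Emit:
{"method": "move_arm", "body": {"steps": [{"ax": 0.7, "ay": 0.6, "az": 0, "dx": 2, "dy": -9, "dz": 4, "hand": 60}, {"ax": 0, "ay": 0, "az": 0, "dx": 0, "dy": 0, "dz": 12, "hand": 60}, {"ax": 0, "ay": 0, "az": 0, "dx": 0, "dy": 0, "dz": 0, "hand": 60}]}}

```text
time_s: 19.8
ee_pos: [0.325, 0.2802, 0.026]
ee_rot: [0.682, 0.624, 0.285, -0.256]
force: [0.4, -0.3, 0.7]
finger_gap: 0.702
```

```bash
python3 - <<'E'
from place import *
st()
t,Rt,z=pickpose(*B1); print(t)
go(t,Rt,n=1)
im,d,C,m=shot('wrist'); cv2.imwrite('pics/w18.png',im)
P=cloud(d,C,[m[x] for x in ('fx','fy','cx','cy')]).reshape(-1,3)
s=P[(P[:,2]>.039)&(P[:,2]<.05)&(abs(P[:,0]-.322)<.04)&(P[:,1]>.24)&(P[:,1]<.345)]; print(len(s),cv2.minAreaRect((s[:,:2]*1000).astype(np.float32)))
E
```

```text
t 19.8 p [0.325  0.2802 0.026 ] z [ 0.069  0.704 -0.707] y [ 0.996 -0.091  0.006] q [-0.14 -0.05  2.49  0.97  1.02 -0.72] F [ 0.4 -0.3  0.7] gap 59.9
[0.32381435 0.3015707  0.00284746]
n 1 D 32 ang 0.3 turn/row [ 0.3 -0.   0.2]
[-1, -3, 31] 
10804 ((316.51702880859375, 276.177490234375), (73.82757568359375, 95.51179504394531), 26.1114444732666)
```

View pics/w18.png

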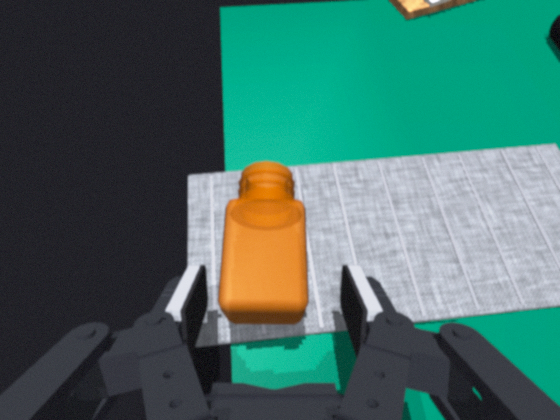

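Emit:
{"method": "move_arm", "body": {"steps": [{"ax": 0.3, "ay": 0, "az": 0, "dx": 0, "dy": -3, "dz": 11, "hand": 60}, {"ax": 0, "ay": 0, "az": 0, "dx": -1, "dy": -2, "dz": 11, "hand": 60}, {"ax": 0, "ay": 0, "az": 0, "dx": 0, "dy": -1, "dz": 9, "hand": 60}, {"ax": 0, "ay": 0, "az": 0, "dx": 0, "dy": 0, "dz": 0, "hand": 60}]}}

```text
time_s: 20.35
ee_pos: [0.3207, 0.3032, 0.0017]
ee_rot: [0.681, 0.624, 0.283, -0.258]
force: [0.3, 0.4, -0.1]
finger_gap: 0.7
```

```bash
python3 - <<'E'
from place import *
st()
t,Rt,z=pickpose(*B1); print(t)
go(t,Rt,n=1)
im,d,C,m=shot('wrist'); cv2.imwrite('pics/w19.png',im)
E
```

```text
t 20.35 p [0.3207 0.3032 0.0017] z [ 0.063  0.704 -0.707] y [ 0.996 -0.087  0.002] q [-0.06  0.05  2.48  1.06  0.94 -0.77] F [ 0.3  0.4 -0.1] gap 59.8
[0.32381435 0.3015707  0.00284746]
n 1 D 4 ang 0.2 turn/row [-0.  -0.   0.2]
[0, 3, -2]
```

View pics/w19.png

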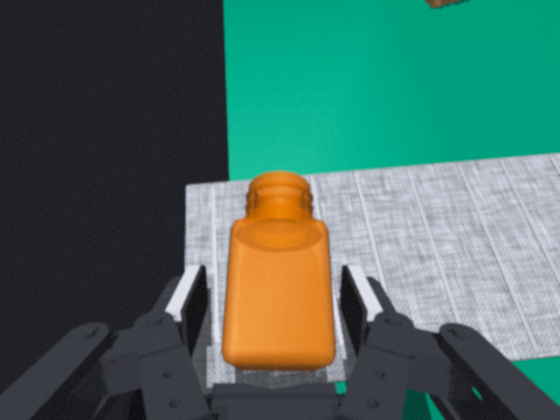

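Emit:
{"method": "move_arm", "body": {"steps": [{"ax": 0, "ay": 0, "az": 0, "dx": 0, "dy": 2, "dz": -2, "hand": 54}, {"ax": 0, "ay": 0, "az": 0, "dx": 0, "dy": 0, "dz": 0, "hand": 46}, {"ax": 0, "ay": 0, "az": 0, "dx": 0, "dy": 0, "dz": 0, "hand": 42}, {"ax": 0, "ay": 0, "az": 0, "dx": 0, "dy": 0, "dz": 0, "hand": 38}, {"ax": 0, "ay": 0, "az": 0, "dx": 0, "dy": 0, "dz": 0, "hand": 34}, {"ax": 0, "ay": 0, "az": 0, "dx": 0, "dy": 0, "dz": 0, "hand": 34}], "force": 25}}

```text
time_s: 21.15
ee_pos: [0.3238, 0.3009, 0.0039]
ee_rot: [0.681, 0.624, 0.283, -0.257]
force: [-0.1, -0.2, -0.5]
finger_gap: 0.467
```

```bash
python3 - <<'E'
from place import *
from kin2 import ik
st()
T0=tp(); m=(.089,.9956); Rt=placeR(T0,m); g=np.array([.322,.2815,.023]); gt=T0[:3,:3].T@(g-T0[:3,3]); gt[1]=0; print(gt)
np.savez('b1.npz',Rt=Rt,gt=gt)
T1=T0.copy(); T1[2,3]+=.17; print('lift',(T0[:3,:3].T@[0,0,170]).round(0))
g=np.array([.4355,-.2885,.17]); t=g-Rt@gt
print(t,Rt.round(2), ik(t,Rt,[-.24,.3,1.95,-1,1,.4]))
g[2]=.064; print(ik(g-Rt@gt,Rt,[-.24,.3,1.95,-1,1,.4]))
go(t,Rt,T=T1,n=12)
E
```

```text
[-0.      0.0786  0.3111  0.4116  0.5477  0.3455  0.0524]
[np.float64(0.0018), np.float64(0.0046), np.float64(0.004), np.float64(0.0046), np.float64(0.0032)]
t 21.15 p [0.3238 0.3009 0.0039] z [ 0.065  0.704 -0.707] y [ 0.996 -0.088  0.004] q [-0.07  0.04  2.47  1.05  0.95 -0.77] F [-0.1 -0.2 -0.5] gap 39.9
[-0.00027297  0.         -0.02724628]
lift [ 120.    1. -120.]
[ 0.4354819  -0.30757477  0.15054268] [[-0.    1.   -0.  ]
 [ 0.71  0.   -0.71]
 [-0.71 -0.   -0.71]] (array([-0.32364166, -0.02113815,  2.13476224, -0.94024749,  0.97971099,
        0.20893815]), np.float64(7.534853462194159e-11))
(array([-0.32364166,  0.20560272,  2.15308555, -1.10192097,  0.85079187,
        0.47264268]), np.float64(6.652787018350513e-10))
n 12 D 619 ang 90.1 turn/row [ 0.  -7.5 -0.5]
[-37, 14, -34] [-41, 13, -29] [-44, 13, -23] [-47, 13, -17] [-49, 12, -11] [-50, 12, -4] [-50, 11, 2] [-50, 11, 9] [-48, 11, 15] [-46, 10, 21] [-43, 10, 27] [-39, 10, 32]
```

```bash
python3 - <<'E' | grep -v float
from place import *
from kin2 import ik
T0=tp(); q=manip.get_obs()['q']
b=np.load('b1.npz');Rt=b['Rt'];gt=b['gt']
for p in [(.324,.30,.1),(.324,.30,.17),(.36,.30,.17),(.38,.28,.2)]:
    r=ik(np.array(p),T0[:3,:3],q); print(p,r[0].round(2),round(float(r[1]),4))
g=np.array([.4355,-.2885,.17]); t=g-Rt@gt
P1=np.array([.36,.3,.19]); rv=R.from_matrix(T0[:3,:3].T@Rt).as_rotvec()
q=r[0]
for s in np.linspace(0,1,7):
    r=ik(P1+(t-P1)*s,T0[:3,:3]@R.from_rotvec(rv*s).as_matrix(),q); q=r[0]; print(q.round(2),round(float(r[1]),4))
T1=T0.copy();T1[:3,3]=P1
print((T0[:3,:3].T@(P1-T0[:3,3])*1000).round()); go(t,Rt,T=T1,n=12)
E
```

```text
[-0.      0.0786  0.3111  0.4116  0.5477  0.3455  0.0524]
(0.324, 0.3, 0.1) [-0.07 -0.29  2.48  0.89  1.14 -0.46] 0.0
(0.324, 0.3, 0.17) [-0.07 -0.47  2.44  0.83  1.28 -0.29] 0.0
(0.36, 0.3, 0.17) [-0.07 -0.34  2.36  0.84  1.24 -0.32] 0.0
(0.38, 0.28, 0.2) [-0.12 -0.34  2.3   0.82  1.32 -0.3 ] 0.0
[-0.07 -0.38  2.34  0.83  1.28 -0.27] 0.0
[-0.15 -0.4   2.26  0.54  1.34 -0.22] 0.0
[-0.19 -0.38  2.2   0.27  1.35 -0.19] 0.0
[-0.21 -0.34  2.15  0.    1.31 -0.17] 0.0
[-0.23 -0.27  2.14 -0.27  1.21 -0.12] 0.0
[-0.27 -0.17  2.14 -0.57  1.09 -0.  ] 0.0
[-0.32 -0.02  2.13 -0.94  0.98  0.21] 0.0
[ 133.   37. -130.]
n 12 D 614 ang 90.1 turn/row [ 0.  -7.5 -0.5]
[-38, 11, -33] [-42, 10, -28] [-45, 10, -22] [-48, 10, -16] [-49, 9, -10] [-50, 9, -3] [-50, 8, 3] [-49, 8, 10] [-48, 8, 16] [-45, 7, 22] [-42, 7, 28] [-38, 7, 33]
```

Emit:
{"method": "move_arm", "body": {"steps": [{"ax": 0, "ay": 0, "az": 0, "dx": 14, "dy": 0, "dz": -14, "hand": 34}, {"ax": 0, "ay": 0, "az": 0, "dx": 35, "dy": 5, "dz": -35, "hand": 34}, {"ax": 0, "ay": 0, "az": 0, "dx": 42, "dy": 16, "dz": -41, "hand": 34}, {"ax": 0, "ay": 0, "az": 0, "dx": 42, "dy": 16, "dz": -41, "hand": 34}]}}

```text
time_s: 21.65
ee_pos: [0.3557, 0.2988, 0.1896]
ee_rot: [0.684, 0.622, 0.278, -0.261]
force: [1.0, 0.1, -0.8]
finger_gap: 0.466
```

```bash
python3 - <<'E'
from place import *
st()
im,d,C,m=shot('wrist'); cv2.imwrite('pics/w20.png',im)
b=np.load('b1.npz');Rt=b['Rt'];gt=b['gt']
g=np.array([.4355,-.2885,.17]); t=g-Rt@gt
go(t,Rt,n=12)
E
```

```text
t 21.65 p [0.3557 0.2988 0.1896] z [ 0.054  0.703 -0.71 ] y [ 0.996 -0.089 -0.012] q [-0.07 -0.38  2.35  0.82  1.29 -0.26] F [ 1.   0.1 -0.8] gap 39.8
n 12 D 613 ang 90.1 turn/row [ 0.  -7.5 -0.5]
[-38, 11, -32] [-42, 10, -27] [-45, 10, -21] [-48, 10, -15] [-49, 9, -9] [-50, 9, -2] [-50, 8, 4] [-49, 8, 11] [-48, 8, 17] [-45, 7, 23] [-42, 7, 29] [-38, 6, 34]
```

View pics/w20.png

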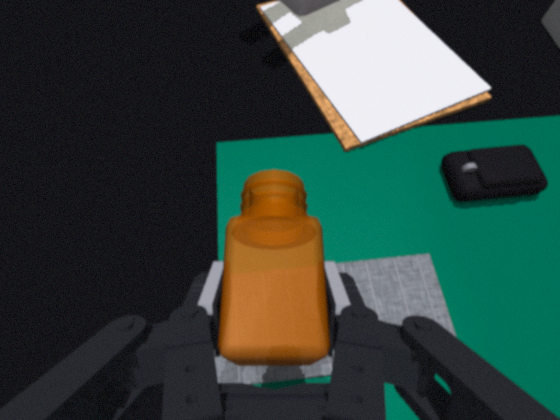

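Bottle 1 held squarely (cols 222–325). Transit with rotation, slightly raised.

Emit:
{"method": "move_arm", "body": {"steps": [{"ax": 0, "ay": -7.5, "az": -0.5, "dx": -30, "dy": 11, "dz": -40, "hand": 34}, {"ax": 0, "ay": -7.5, "az": -0.5, "dx": -34, "dy": 10, "dz": -34, "hand": 34}, {"ax": 0, "ay": -7.5, "az": -0.5, "dx": -45, "dy": 10, "dz": -21, "hand": 34}, {"ax": 0, "ay": -7.5, "az": -0.5, "dx": -48, "dy": 10, "dz": -15, "hand": 34}, {"ax": 0, "ay": -7.5, "az": -0.5, "dx": -49, "dy": 9, "dz": -9, "hand": 34}, {"ax": 0, "ay": -7.5, "az": -0.5, "dx": -50, "dy": 9, "dz": -2, "hand": 34}, {"ax": 0, "ay": -7.5, "az": -0.5, "dx": -50, "dy": 8, "dz": 4, "hand": 34}, {"ax": 0, "ay": -7.5, "az": -0.5, "dx": -49, "dy": 8, "dz": 11, "hand": 34}]}}

```text
time_s: 22.7
ee_pos: [0.4135, -0.1132, 0.1943]
ee_rot: [0.707, 0.691, -0.098, 0.11]
force: [0.3, -0.3, -1.5]
finger_gap: 0.466
```

```bash
python3 - <<'E'
from place import *
st()
b=np.load('b1.npz');Rt=b['Rt'];gt=b['gt']
g=np.array([.4355,-.2885,.165]); t=g-Rt@gt
go(t,Rt,n=6)
E
```

```text
t 22.7 p [ 0.4135 -0.1132  0.1943] z [ 0.013 -0.291 -0.957] y [ 1.   -0.02  0.02] q [-0.22 -0.29  2.1  -0.3   1.26 -0.12] F [ 0.3 -0.3 -1.5] gap 39.8
n 6 D 202 ang 28.2 turn/row [ 0.1 -4.7 -0.3]
[-29, 4, 17] [-27, 4, 20] [-25, 4, 22] [-24, 4, 24] [-22, 4, 25] [-19, 4, 27]
```

Emit:
{"method": "move_arm", "body": {"steps": [{"ax": 0, "ay": -4.7, "az": -0.3, "dx": -29, "dy": 3, "dz": 17, "hand": 34}, {"ax": 0, "ay": -4.7, "az": -0.3, "dx": -27, "dy": 4, "dz": 20, "hand": 34}, {"ax": 0, "ay": -4.7, "az": -0.3, "dx": -25, "dy": 3, "dz": 22, "hand": 34}, {"ax": 0, "ay": -4.7, "az": -0.3, "dx": -24, "dy": 4, "dz": 24, "hand": 34}, {"ax": 0, "ay": -4.7, "az": -0.3, "dx": -22, "dy": 3, "dz": 25, "hand": 34}, {"ax": 0, "ay": -3.5, "az": -0.3, "dx": -14, "dy": 3, "dz": 20, "hand": 34}, {"ax": 0, "ay": 0, "az": 0, "dx": 0, "dy": 0, "dz": 0, "hand": 34}]}}

```text
time_s: 23.58
ee_pos: [0.4301, -0.3039, 0.1407]
ee_rot: [0.651, 0.659, -0.268, 0.266]
force: [-0.5, 0.4, -0.4]
finger_gap: 0.466
```

```bash
python3 bchk.py;  python3 - <<'E'
from place import *
b=np.load('b1.npz');Rt=b['Rt'];gt=b['gt']
g=np.array([.4355,-.2885,.15]); t=g-Rt@gt
go(t,Rt,n=1); T=tp(); print('tool axes x,z',T[:3,0].round(3),T[:3,2].round(3))
E
```

```text
t 23.57 p [ 0.4301 -0.3039  0.1407] z [ 0.002 -0.699 -0.715] y [ 1.     0.01  -0.006] q [-0.33 -0.02  2.15 -0.94  0.96  0.2 ] F [-0.5  0.4 -0.4] gap 39.8
face y top/bot -0.2657 -0.2662 x 0.4294 bottom z 0.1841
center y est -0.285
n 1 D 13 ang 0.9 turn/row [ 0.2 -0.7  0.6]
[5, 5, 11] 
tool axes x,z [-0.011  0.715 -0.699] [ 0.003 -0.699 -0.715]
```

View pics/wb.png

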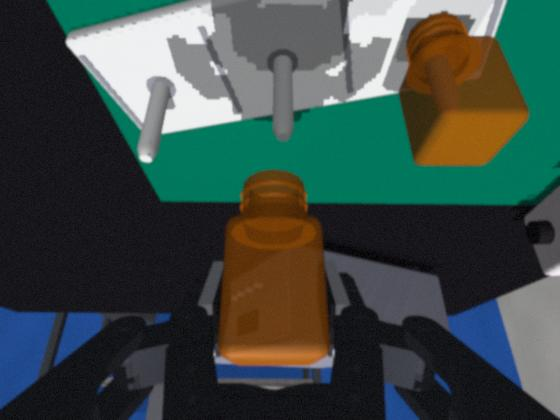

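Emit:
{"method": "move_arm", "body": {"steps": [{"ax": 0.2, "ay": -0.7, "az": 0.5, "dx": -2, "dy": 6, "dz": 2, "hand": 34}, {"ax": 0, "ay": 0, "az": 0, "dx": 9, "dy": 0, "dz": 9, "hand": 34}, {"ax": 0, "ay": 0, "az": 0, "dx": 0, "dy": 0, "dz": 0, "hand": 34}]}}

```text
time_s: 24.0
ee_pos: [0.4379, -0.3055, 0.129]
ee_rot: [0.653, 0.653, -0.27, 0.271]
force: [-1.0, 0.2, -1.4]
finger_gap: 0.47
```

```bash
python3 bchk.py;  python3 - <<'E'
from place import *
im,d,C,k=load('wrist'); P=cloud(d,C,k)
S=P[60:170,255:310].reshape(-1,3); s=S[(S[:,2]>.055)&(S[:,2]<.076)&(S[:,1]>-.32)]; print('peg',len(s),np.median(s,0),s[:,1].max(),s[:,0].min(),s[:,0].max())
for v in (170,174,178,350,353,356,359): print(v,P[v,272:276].mean(0).round(4),end=';')
T=tp(); print('tool axes x,z',T[:3,0].round(3),T[:3,2].round(3))
E
```

```text
t 24.0 p [ 0.4379 -0.3055  0.129 ] z [ 0.002 -0.707 -0.707] y [1.    0.001 0.002] q [-0.32  0.02  2.14 -0.97  0.95  0.26] F [-1.   0.2 -1.4] gap 40.2
face y top/bot -0.2673 -0.2672 x 0.4374 bottom z 0.1722
center y est -0.2868
peg 701 [ 0.43470875 -0.28534159  0.06624504] -0.28267537199301185 0.4290884601945125 0.440047114155392
170 [ 0.4381 -0.2725  0.0961];174 [ 0.4381 -0.2724  0.0983];178 [ 0.4381 -0.2721  0.1006];350 [ 0.438  -0.2685  0.1724];353 [ 0.438  -0.2684  0.1733];356 [ 0.438  -0.2693  0.1742];359 [ 0.438  -0.2715  0.175 ];tool axes x,z [ 0.001  0.707 -0.708] [ 0.003 -0.708 -0.707]
```

View pics/wb.png

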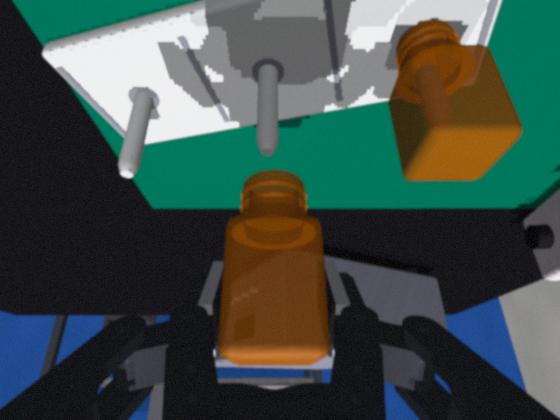

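Emit:
{"method": "move_arm", "body": {"steps": [{"ax": 0, "ay": 0, "az": 0, "dx": 0, "dy": -3, "dz": 1, "hand": 34}, {"ax": 0, "ay": 0, "az": 0, "dx": 10, "dy": -1, "dz": 10, "hand": 34}, {"ax": 0, "ay": 0, "az": 0, "dx": 11, "dy": -1, "dz": 11, "hand": 34}, {"ax": 0, "ay": 0, "az": 0, "dx": 6, "dy": 0, "dz": 6, "hand": 34}, {"ax": 0, "ay": 0, "az": 0, "dx": 0, "dy": 0, "dz": 0, "hand": 34}]}}

```text
time_s: 24.68
ee_pos: [0.4331, -0.3063, 0.0888]
ee_rot: [0.653, 0.653, -0.269, 0.272]
force: [-0.3, -0.8, -0.5]
finger_gap: 0.467
```

```bash
python3 bchk.py
```

```text
t 24.68 p [ 0.4331 -0.3063  0.0888] z [ 0.004 -0.707 -0.707] y [1.    0.002 0.004] q [-0.32  0.09  2.16 -1.03  0.9   0.36] F [-0.3 -0.8 -0.5] gap 39.9
face y top/bot -0.2681 -0.267 x 0.4326 bottom z 0.1319
center y est -0.287
```

View pics/wb.png

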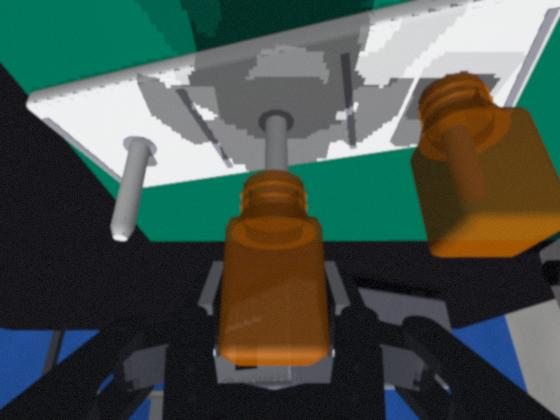

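Peg is inside the mouth. Rim at ~0.055; lower ~36 mm.

Emit:
{"method": "move_arm", "body": {"steps": [{"ax": 0, "ay": 0, "az": 0, "dx": 9, "dy": 1, "dz": 10, "hand": 34}, {"ax": 0, "ay": 0, "az": 0, "dx": 9, "dy": 0, "dz": 9, "hand": 34}, {"ax": 0, "ay": 0, "az": 0, "dx": 6, "dy": 0, "dz": 6, "hand": 34}, {"ax": 0, "ay": 0, "az": 0, "dx": 0, "dy": 0, "dz": 0, "hand": 34}]}}

```text
time_s: 25.22
ee_pos: [0.4352, -0.3073, 0.0526]
ee_rot: [0.653, 0.653, -0.269, 0.273]
force: [-0.3, 0.3, -0.7]
finger_gap: 0.464
```

```bash
python3 bchk.py; python3 - <<'E'
from place import *
im,d,C,k=load('wrist'); P=cloud(d,C,k)
for v in (165,168,171,174,178,353,356,359,362): print(v,P[v,272:276].mean(0).round(4),end=';')
E
```

```text
t 25.23 p [ 0.4352 -0.3073  0.0526] z [ 0.005 -0.708 -0.707] y [1.    0.002 0.005] q [-0.32  0.18  2.16 -1.09  0.85  0.46] F [-0.3  0.3 -0.7] gap 39.6
face y top/bot -0.2691 -0.2691 x 0.4346 bottom z 0.0957
center y est -0.2889
165 [ 0.4355 -0.2795  0.0134];168 [ 0.4355 -0.2807  0.0143];171 [ 0.4355 -0.2744  0.0202];174 [ 0.4355 -0.2741  0.022 ];178 [ 0.4354 -0.2743  0.024 ];353 [ 0.4351 -0.2702  0.0969];356 [ 0.4351 -0.2712  0.0977];359 [ 0.4351 -0.2727  0.0986];362 [ 0.4351 -0.2815  0.099 ];
```

Emit:
{"method": "move_arm", "body": {"steps": [{"ax": 0, "ay": 0, "az": 0, "dx": 3, "dy": 0, "dz": 3, "hand": 34}, {"ax": 0, "ay": 0, "az": 0, "dx": 0, "dy": 0, "dz": 0, "hand": 34}, {"ax": 0, "ay": 0, "az": 0, "dx": 1.5, "dy": 0, "dz": 1.5, "hand": 34}, {"ax": 0, "ay": 0, "az": 0, "dx": 0, "dy": 0, "dz": 0, "hand": 34}]}}

```text
time_s: 25.78
ee_pos: [0.4362, -0.3077, 0.0473]
ee_rot: [0.653, 0.653, -0.268, 0.274]
force: [0.3, 0.3, -1.2]
finger_gap: 0.468
```

Emit:
{"method": "move_arm", "body": {"steps": [{"ax": 0, "ay": 0, "az": 0, "dx": 1.5, "dy": 0, "dz": 1.5, "hand": 34}, {"ax": 0, "ay": 0, "az": 0, "dx": 0, "dy": 0, "dz": 0, "hand": 34}]}}

```text
time_s: 26.02
ee_pos: [0.4371, -0.3084, 0.0472]
ee_rot: [0.653, 0.652, -0.269, 0.275]
force: [-0.7, -0.1, -0.8]
finger_gap: 0.467
```

```bash
python3 bchk.py; python3 - <<'E'
from place import *
im,d,C,k=load('wrist'); P=cloud(d,C,k)
for v in (165,168,171,174,178,353,356,359,362): print(v,P[v,272:276].mean(0).round(4),end=';')
E
```

```text
t 26.02 p [ 0.4371 -0.3084  0.0472] z [ 0.007 -0.711 -0.704] y [1.    0.002 0.009] q [-0.32  0.2   2.16 -1.11  0.85  0.48] F [-0.7 -0.1 -0.8] gap 39.9
face y top/bot -0.2701 -0.268 x 0.4365 bottom z 0.0899
center y est -0.2897
165 [ 0.4375 -0.2732  0.013 ];168 [ 0.4375 -0.2752  0.0133];171 [ 0.4375 -0.2747  0.0152];174 [ 0.4375 -0.2751  0.0166];178 [ 0.4374 -0.2753  0.0186];353 [ 0.4368 -0.2714  0.0913];356 [ 0.4368 -0.2718  0.0922];359 [ 0.4368 -0.2737  0.093 ];362 [ 0.4368 -0.2805  0.0936];
```

Emit:
{"method": "move_arm", "body": {"steps": [{"ax": 0, "ay": 0, "az": 0, "dx": 1, "dy": 0, "dz": 1, "hand": 34}, {"ax": 0, "ay": 0, "az": 0, "dx": 0, "dy": 0, "dz": 0, "hand": 34}]}}

```text
time_s: 26.32
ee_pos: [0.4374, -0.3089, 0.0469]
ee_rot: [0.653, 0.652, -0.27, 0.276]
force: [-0.7, 0.7, -0.6]
finger_gap: 0.469
```

On the plate (same reading as bottle 0). Release and retreat.

Emit:
{"method": "move_arm", "body": {"steps": [{"ax": 0, "ay": 0, "az": 0, "dx": 0, "dy": 0, "dz": 0, "hand": 44}, {"ax": 0, "ay": 0, "az": 0, "dx": 0, "dy": 0, "dz": 0, "hand": 50}, {"ax": 0, "ay": 0, "az": 0, "dx": 0, "dy": 0, "dz": 0, "hand": 50}, {"ax": 0, "ay": 0, "az": 0, "dx": 0, "dy": 0, "dz": -10, "hand": 50}, {"ax": 0, "ay": 0, "az": 0, "dx": 0, "dy": 0, "dz": -35, "hand": 50}, {"ax": 0, "ay": 0, "az": 0, "dx": 0, "dy": 0, "dz": -50, "hand": 50}, {"ax": 0, "ay": 0, "az": 0, "dx": 0, "dy": 0, "dz": -50, "hand": 50}]}}

```text
time_s: 27.2
ee_pos: [0.4333, -0.2032, 0.149]
ee_rot: [0.654, 0.652, -0.271, 0.272]
force: [1.4, 0.8, -1.1]
finger_gap: 0.588
```

```bash
python3 view3.py 21; python3 - <<'E'
from place import *
st()
im,d,C,k=load('wrist'); P=cloud(d,C,k).reshape(-1,3)
for x,y in((.517,-.268),(.435,-.288)):
    s=P[(P[:,2]>.086)&(P[:,2]<.1)&(abs(P[:,0]-x)<.04)&(abs(P[:,1]-y)<.04)]; print(len(s),cv2.minAreaRect((s[:,:2]*1000).astype(np.float32)),s[:,2].mean())
im,d,C,k=load('top'); cv2.imwrite('pics/t21b.png',im)
E
```

```text
t 27.35 p [ 0.4359 -0.2031  0.1504] z [ 0.006 -0.71  -0.704] y [1.    0.001 0.008] q [-0.08 -0.03  2.15 -0.89  1.14  0.36] F [ 0.9 -0.2  0.1] gap 49.8
1618 ((520.614013671875, -268.3810729980469), (38.935508728027344, 38.46364212036133), 0.9156515002250671) 0.09164584885148074
1312 ((437.62384033203125, -288.3602294921875), (39.79481506347656, 38.89453887939453), 0.21786215901374817) 0.09173084860854032
```

View pics/w21.png

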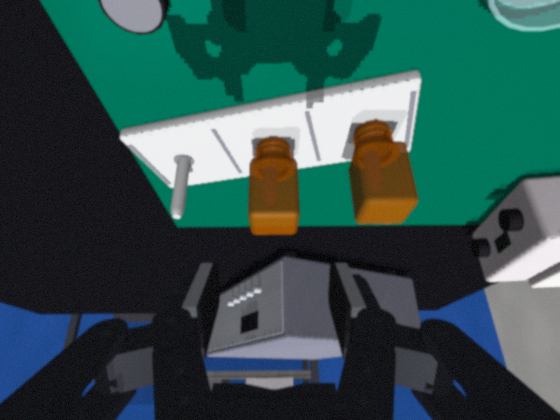

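View pics/t21b.png

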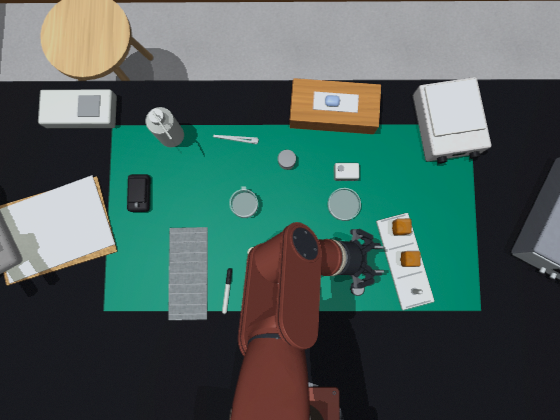

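```bash
python3 - <<'E'
from place import *
T=go((.439,-.018,.12),Rdown(0),n=6)
E
```

```text
n 6 D 188 ang 45.2 turn/row [ 0.1  7.5 -0. ]
[25, 1, -18] [28, 0, -15] [29, 0, -11] [30, 0, -7] [31, 0, -3] [31, 1, 1]
```

Emit:
{"method": "move_arm", "body": {"steps": [{"ax": 0, "ay": 7.5, "az": 0, "dx": 25, "dy": 1, "dz": -24, "hand": 50}, {"ax": 0, "ay": 7.5, "az": 0, "dx": 28, "dy": 0, "dz": -20, "hand": 50}, {"ax": 0, "ay": 7.5, "az": 0, "dx": 29, "dy": 0, "dz": -11, "hand": 50}, {"ax": 0, "ay": 7.5, "az": 0, "dx": 30, "dy": 0, "dz": -7, "hand": 46}, {"ax": 0, "ay": 7.5, "az": 0, "dx": 31, "dy": 0, "dz": -3, "hand": 46}, {"ax": 0, "ay": 7.5, "az": 0, "dx": 31, "dy": 1, "dz": 4, "hand": 46}, {"ax": 0, "ay": 0, "az": 0, "dx": 0, "dy": 0, "dz": 0, "hand": 46}]}}

```text
time_s: 28.22
ee_pos: [0.4323, -0.0079, 0.1187]
ee_rot: [0.708, 0.706, 0.006, -0.009]
force: [-0.5, -0.0, -0.5]
finger_gap: 0.538
```

```bash
cat > pk.py <<'E'
from place import *
import sys
# report objects near given xy from wrist view: pucks z .015-.026
def find(pts,z0=.014,z1=.027,r=.03,name='wrist'):
    im,d,C,k=load(name); P=cloud(d,C,k).reshape(-1,3)
    for x,y in pts:
        s=P[(P[:,2]>z0)&(P[:,2]<z1)&(np.hypot(P[:,0]-x,P[:,1]-y)<r)]
        if len(s)>5:
            c,rad=cv2.minEnclosingCircle((s[:,:2]*1000).astype(np.float32)); print('near',(x,y),len(s),np.round(c,1),round(rad,1),s[:,2].mean().round(3))
        else: print('near',(x,y),'none')
E
python3 - <<'E'
from pk import *
st(); im,d,C,m=shot('wrist'); cv2.imwrite('pics/w22.png',im)
find([(.4577,.1226),(.458,.052),(.439,-.018)])
go((.439,-.018,.12),Rdown(0),n=1)
E
```

```text
t 28.23 p [ 0.4323 -0.0079  0.1187] z [-0.004  0.021 -1.   ] y [ 1.    -0.003 -0.004] q [-0.22 -0.15  2.11  0.02  1.19 -0.22] F [-0.5 -0.  -0.5] gap 45.9
near (0.4577, 0.1226) 1636 [457.1 122.9] 15.0 0.021
near (0.458, 0.052) 1354 [457.9  52.3] 14.9 0.021
near (0.439, -0.018) 1134 [437.7 -17.2] 15.1 0.021
n 1 D 12 ang 1.1 turn/row [-0.2 -1.1 -0.1]
[-10, 7, -1]
```

View pics/w22.png

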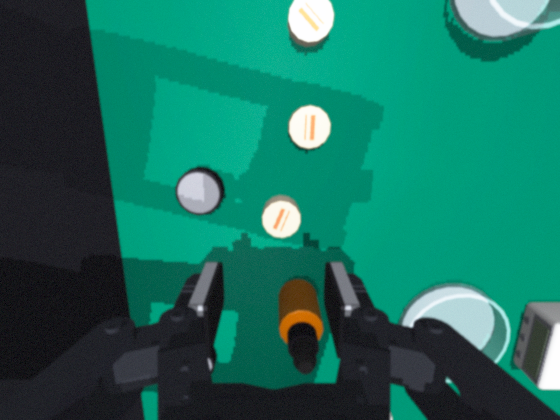

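Emit:
{"method": "move_arm", "body": {"steps": [{"ax": 0, "ay": -1.1, "az": 0, "dx": -9, "dy": 6, "dz": 10, "hand": 40}, {"ax": 0, "ay": 0, "az": 0, "dx": 0, "dy": 0, "dz": 30, "hand": 40}, {"ax": 0, "ay": 0, "az": 0, "dx": 0, "dy": 0, "dz": 0, "hand": 40}]}}

```text
time_s: 28.65
ee_pos: [0.4386, -0.02, 0.0767]
ee_rot: [0.708, 0.707, -0.005, 0.002]
force: [0.3, -0.9, -0.4]
finger_gap: 0.467
```

```bash
python3 - <<'E'
from pk import *
st(); go((.4377,-.0172,-.011),Rdown(0),n=3)
E
```

```text
t 28.65 p [ 0.4386 -0.02    0.0767] z [-0.004 -0.009 -1.   ] y [ 1.    -0.002 -0.004] q [-0.22 -0.07  2.12 -0.01  1.09 -0.21] F [ 0.3 -0.9 -0.4] gap 39.9
n 3 D 88 ang 0.6 turn/row [-0.1  0.2 -0. ]
[1, 0, 29] [1, 0, 29] [1, 0, 29]
```

Emit:
{"method": "move_arm", "body": {"steps": [{"ax": 0, "ay": 0.3, "az": 0, "dx": 1, "dy": 0, "dz": 29, "hand": 40}, {"ax": 0, "ay": 0.2, "az": 0, "dx": 1, "dy": 0, "dz": 29, "hand": 40}, {"ax": 0, "ay": 0, "az": 0, "dx": 1, "dy": 0, "dz": 24, "hand": 40}, {"ax": 0, "ay": 0, "az": 0, "dx": 0, "dy": 0, "dz": 3, "hand": 40}, {"ax": 0, "ay": 0, "az": 0, "dx": 0, "dy": 0, "dz": 0, "hand": 26}, {"ax": 0, "ay": 0, "az": 0, "dx": 0, "dy": 0, "dz": 0, "hand": 26}, {"ax": 0, "ay": 0, "az": 0, "dx": 0, "dy": 0, "dz": 0, "hand": 26}], "force": 30}}

```text
time_s: 29.52
ee_pos: [0.4452, -0.0201, -0.004]
ee_rot: [0.706, 0.708, -0.001, 0.005]
force: [0.1, -0.6, -0.2]
finger_gap: 0.335
```

```bash
python3 - <<'E'
from pk import *
st(); T=tp(); T[2,3]=.06;  go((.588,-.040,.06),Rdown(0),T=T)
E
```

```text
t 29.52 p [ 0.4452 -0.0201 -0.004 ] z [ 0.006 -0.009 -1.   ] y [1.    0.002 0.006] q [-0.22  0.09  2.14 -0.01  0.9  -0.21] F [ 0.1 -0.6 -0.2] gap 28.6
n 3 D 144 ang 0.6 turn/row [0.1 0.2 0. ]
[-7, 48, 0] [-7, 48, 0] [-7, 48, 0]
```

```bash
python3 - <<'E'
from pk import *
st(); im,d,C,m=shot('wrist'); cv2.imwrite('pics/w23.png',im)
find([(.4577,.1226),(.458,.052),(.443,-.018)])
E
```

```text
t 29.52 p [ 0.4452 -0.0201 -0.004 ] z [ 0.006 -0.009 -1.   ] y [1.    0.002 0.006] q [-0.22  0.09  2.14 -0.01  0.9  -0.21] F [ 0.1 -0.6 -0.2] gap 28.6
near (0.4577, 0.1226) none
near (0.458, 0.052) 5279 [458.   52.5] 14.9 0.021
near (0.443, -0.018) 4867 [445.  -14.4] 27.7 0.022
```

View pics/w23.png

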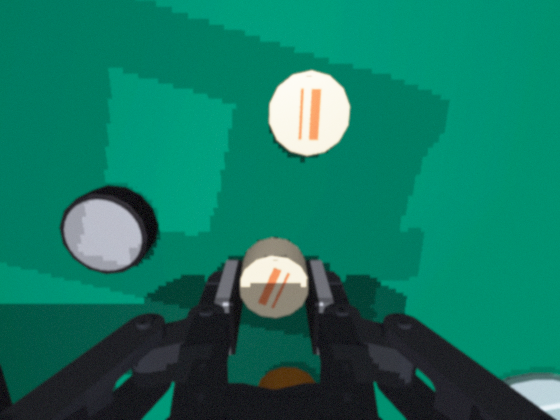

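Emit:
{"method": "move_arm", "body": {"steps": [{"ax": 0, "ay": 0, "az": 0, "dx": 0, "dy": 0, "dz": -30, "hand": 26}, {"ax": 0, "ay": 0.3, "az": 0, "dx": 0, "dy": 0, "dz": -24, "hand": 26}, {"ax": 0, "ay": 0.3, "az": 0, "dx": -8, "dy": 48, "dz": 0, "hand": 26}, {"ax": 0, "ay": 0, "az": 0, "dx": -8, "dy": 48, "dz": 0, "hand": 26}, {"ax": 0, "ay": 0, "az": 0, "dx": -8, "dy": 46, "dz": 0, "hand": 26}, {"ax": 0, "ay": 0, "az": 0, "dx": 0, "dy": 0, "dz": 0, "hand": 26}]}}

```text
time_s: 30.32
ee_pos: [0.5917, -0.0443, 0.0558]
ee_rot: [0.706, 0.708, 0.004, 0.004]
force: [-0.4, -0.2, -0.4]
finger_gap: 0.337
```

```bash
python3 - <<'E'
from pk import *
st(); go((.588,-.043,-.003),Rdown(0),n=3)
E
```

```text
t 30.32 p [ 0.5917 -0.0443  0.0558] z [ 0.011  0.001 -1.   ] y [1.    0.002 0.011] q [-0.21  0.31  1.75  0.    1.07 -0.21] F [-0.4 -0.2 -0.4] gap 28.7
n 3 D 59 ang 0.6 turn/row [ 0.2 -0.   0. ]
[0, -1, 20] [0, -1, 20] [0, -1, 20]
```

Emit:
{"method": "move_arm", "body": {"steps": [{"ax": 0.3, "ay": 0, "az": 0, "dx": 0, "dy": -3, "dz": 24, "hand": 26}, {"ax": 0.3, "ay": 0, "az": 0, "dx": 0, "dy": -3, "dz": 20, "hand": 26}, {"ax": 0, "ay": 0, "az": 0, "dx": 0, "dy": -1, "dz": 10, "hand": 26}, {"ax": 0, "ay": 0, "az": 0, "dx": 0, "dy": 0, "dz": 3, "hand": 26}, {"ax": 0, "ay": 0, "az": 0, "dx": 0, "dy": 0, "dz": 0, "hand": 26}]}}

```text
time_s: 30.95
ee_pos: [0.5832, -0.0438, -0.0025]
ee_rot: [0.706, 0.708, 0.0, -0.0]
force: [0.7, 0.2, 0.6]
finger_gap: 0.339
```

```bash
python3 - <<'E'
from pk import *
st()
E
```

```text
t 30.95 p [ 0.5832 -0.0438 -0.0025] z [-0.001  0.001 -1.   ] y [ 1.     0.002 -0.001] q [-0.21  0.39  1.78  0.    0.98 -0.21] F [0.7 0.2 0.6] gap 29.0
```

Emit:
{"method": "move_arm", "body": {"steps": [{"ax": 0, "ay": 0, "az": 0, "dx": 0, "dy": 4, "dz": 1.5, "hand": 26}, {"ax": 0, "ay": 0, "az": 0, "dx": 0, "dy": 0, "dz": 1, "hand": 26}, {"ax": 0, "ay": 0, "az": 0, "dx": 0, "dy": 0, "dz": 0, "hand": 36}, {"ax": 0, "ay": 0, "az": 0, "dx": 0, "dy": 0, "dz": 0, "hand": 42}, {"ax": 0, "ay": 0, "az": 0, "dx": 0, "dy": 0, "dz": -25, "hand": 42}, {"ax": 0, "ay": 0, "az": 0, "dx": 0, "dy": 0, "dz": -35, "hand": 42}, {"ax": 0, "ay": 0, "az": 0, "dx": 0, "dy": 0, "dz": 0, "hand": 42}]}}

```text
time_s: 31.82
ee_pos: [0.5888, -0.0441, 0.0582]
ee_rot: [0.706, 0.708, 0.001, 0.001]
force: [0.8, -0.5, 0.4]
finger_gap: 0.486
```

```bash
python3 - <<'E'
from pk import *
st(); im,d,C,m=shot('wrist'); cv2.imwrite('pics/w24.png',im)
find([(.4577,.1226),(.458,.052),(.588,-.04)])
T=go((.4575,.0524,.06),Rdown(0)); go((.4575,.0524,-.006),Rdown(0),T=T)
E
```

```text
t 31.82 p [ 0.5888 -0.0441  0.0582] z [ 0.002  0.    -1.   ] y [1.    0.002 0.002] q [-0.21  0.3   1.75  0.    1.09 -0.21] F [ 0.8 -0.5  0.4] gap 41.5
near (0.4577, 0.1226) none
near (0.458, 0.052) 2908 [458.5  52.2] 15.2 0.021
near (0.588, -0.04) 1897 [588.7 -41.7] 15.1 0.021
n 3 D 162 ang 0.2 turn/row [-0. -0.  0.]
[32, -43, -1] [32, -43, -1] [32, -43, -1] 
n 2 D 66 ang 0.0 turn/row [0. 0. 0.]
[0, 0, 33] [0, 0, 33]
```

View pics/w24.png

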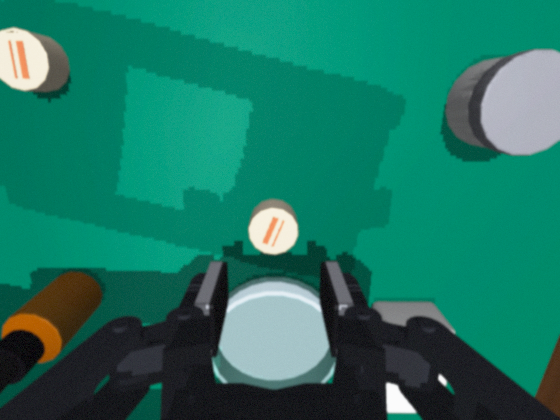

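Puck at (0.5887, −0.0417), fine. Next puck1.

Emit:
{"method": "move_arm", "body": {"steps": [{"ax": 0, "ay": 0, "az": 0, "dx": 32, "dy": -43, "dz": -1, "hand": 42}, {"ax": 0, "ay": 0, "az": 0, "dx": 32, "dy": -43, "dz": -1, "hand": 42}, {"ax": 0, "ay": 0, "az": 0, "dx": 32, "dy": -43, "dz": -1, "hand": 42}, {"ax": 0, "ay": 0, "az": 0, "dx": 0, "dy": 0, "dz": 0, "hand": 42}]}}

```text
time_s: 32.38
ee_pos: [0.4501, 0.0541, 0.0534]
ee_rot: [0.707, 0.707, -0.003, -0.004]
force: [1.1, 0.1, 0.3]
finger_gap: 0.489
```

```bash
python3 - <<'E'
from pk import *
st(); go((.458,.0522,-.007),Rdown(0),n=3)
E
```

```text
t 32.38 p [0.4501 0.0541 0.0534] z [-0.01   0.002 -1.   ] y [ 1.    0.   -0.01] q [-0.06  0.01  2.09  0.    1.05 -0.06] F [1.1 0.1 0.3] gap 41.8
n 3 D 61 ang 0.6 turn/row [-0.2 -0.   0. ]
[-1, 3, 20] [-1, 3, 20] [-1, 3, 20]
```

Emit:
{"method": "move_arm", "body": {"steps": [{"ax": -0.3, "ay": 0, "az": 0, "dx": -1, "dy": 4, "dz": 20, "hand": 42}, {"ax": -0.3, "ay": 0, "az": 0, "dx": -1, "dy": 1, "dz": 20, "hand": 42}, {"ax": 0, "ay": 0, "az": 0, "dx": 0, "dy": 0, "dz": 19, "hand": 42}, {"ax": 0, "ay": 0, "az": 0, "dx": 0, "dy": 0, "dz": 0, "hand": 42}, {"ax": 0, "ay": 0, "az": 0, "dx": 0, "dy": 0, "dz": 0, "hand": 26}, {"ax": 0, "ay": 0, "az": 0, "dx": 0, "dy": 0, "dz": 0, "hand": 26}, {"ax": 0, "ay": 0, "az": 0, "dx": 0, "dy": 0, "dz": 0, "hand": 26}]}}

```text
time_s: 33.25
ee_pos: [0.4584, 0.0504, -0.0072]
ee_rot: [0.707, 0.707, 0.001, 0.001]
force: [-0.4, -0.4, -0.2]
finger_gap: 0.336
```

```bash
python3 - <<'E'
from pk import *
st();T=tp(); T[2,3]+=.055;  go((.586,.011-(.0522-T[1,3]),T[2,3]),Rdown(0),T=T)
E
```

```text
t 33.25 p [ 0.4584  0.0504 -0.0072] z [ 0.003  0.001 -1.   ] y [1.    0.    0.003] q [-0.06  0.14  2.1   0.    0.9  -0.06] F [-0.4 -0.4 -0.2] gap 28.7
n 3 D 134 ang 0.2 turn/row [ 0.1 -0.   0. ]
[-14, 43, 0] [-14, 43, 0] [-14, 43, 0]
```

Emit:
{"method": "move_arm", "body": {"steps": [{"ax": 0, "ay": 0, "az": 0, "dx": 0, "dy": 0, "dz": -30, "hand": 26}, {"ax": 0, "ay": 0, "az": 0, "dx": 0, "dy": 0, "dz": -24, "hand": 26}, {"ax": 0, "ay": 0, "az": 0, "dx": -14, "dy": 43, "dz": 0, "hand": 26}, {"ax": 0, "ay": 0, "az": 0, "dx": -14, "dy": 43, "dz": 0, "hand": 26}, {"ax": 0, "ay": 0, "az": 0, "dx": -14, "dy": 43, "dz": 0, "hand": 26}, {"ax": 0, "ay": 0, "az": 0, "dx": 0, "dy": 0, "dz": 0, "hand": 26}]}}

```text
time_s: 34.0
ee_pos: [0.5922, 0.0071, 0.0519]
ee_rot: [0.707, 0.708, 0.003, 0.003]
force: [-0.6, -0.1, 0.2]
finger_gap: 0.336
```

```bash
python3 - <<'E'
from pk import *
st(); go((.588,.0095,-.0065),Rdown(0),n=3)
E
```

```text
t 34.0 p [0.5922 0.0071 0.0519] z [ 0.009  0.    -1.   ] y [1.    0.001 0.009] q [-0.12  0.31  1.75  0.    1.07 -0.12] F [-0.6 -0.1  0.2] gap 28.7
n 3 D 59 ang 0.5 turn/row [ 0.2 -0.   0. ]
[1, -2, 19] [1, -2, 19] [1, -1, 19]
```

Emit:
{"method": "move_arm", "body": {"steps": [{"ax": 0.3, "ay": 0, "az": 0, "dx": 1, "dy": -2, "dz": 24, "hand": 26}, {"ax": 0.2, "ay": 0, "az": 0, "dx": 1, "dy": -1, "dz": 20, "hand": 26}, {"ax": 0, "ay": 0, "az": 0, "dx": 0, "dy": 0, "dz": 10, "hand": 26}, {"ax": 0, "ay": 0, "az": 0, "dx": 0, "dy": 0, "dz": 3, "hand": 26}, {"ax": 0, "ay": 0, "az": 0, "dx": 0, "dy": 0, "dz": 0, "hand": 26}]}}

```text
time_s: 34.62
ee_pos: [0.5881, 0.0098, -0.0064]
ee_rot: [0.706, 0.708, -0.0, -0.0]
force: [1.4, -0.4, -0.1]
finger_gap: 0.337
```

Emit:
{"method": "move_arm", "body": {"steps": [{"ax": 0, "ay": 0, "az": 0, "dx": 0, "dy": 0, "dz": 1.5, "hand": 26}, {"ax": 0, "ay": 0, "az": 0, "dx": 0, "dy": 0, "dz": 0, "hand": 36}, {"ax": 0, "ay": 0, "az": 0, "dx": 0, "dy": 0, "dz": 0, "hand": 42}, {"ax": 0, "ay": 0, "az": 0, "dx": 0, "dy": 0, "dz": -25, "hand": 42}, {"ax": 0, "ay": 0, "az": 0, "dx": 0, "dy": 0, "dz": -35, "hand": 42}, {"ax": 0, "ay": 0, "az": 0, "dx": 0, "dy": 0, "dz": -20, "hand": 42}]}}

```text
time_s: 35.38
ee_pos: [0.5879, 0.0098, 0.0743]
ee_rot: [0.706, 0.708, -0.0, -0.001]
force: [0.1, 0.3, -0.6]
finger_gap: 0.493
```

```bash
python3 - <<'E'
from pk import *
st(); im,d,C,m=shot('wrist'); cv2.imwrite('pics/w25.png',im)
find([(.4577,.1226),(.588,.011),(.588,-.04)])
T=go((.4575,.1226,.06),Rdown(0)); 
E
```

```text
t 35.38 p [0.5879 0.0098 0.0743] z [-0.002  0.    -1.   ] y [ 1.     0.002 -0.002] q [-0.12  0.28  1.74  0.    1.12 -0.12] F [ 0.1  0.3 -0.6] gap 42.1
near (0.4577, 0.1226) 2900 [457.3 123.6] 15.6 0.021
near (0.588, 0.011) 1647 [588.7  11.6] 15.1 0.021
near (0.588, -0.04) 1421 [588.7 -41.7] 15.4 0.021
n 4 D 174 ang 0.2 turn/row [0. 0. 0.]
[28, -33, 4] [28, -33, 4] [28, -33, 4] [28, -33, 4]
```

View pics/w25.png

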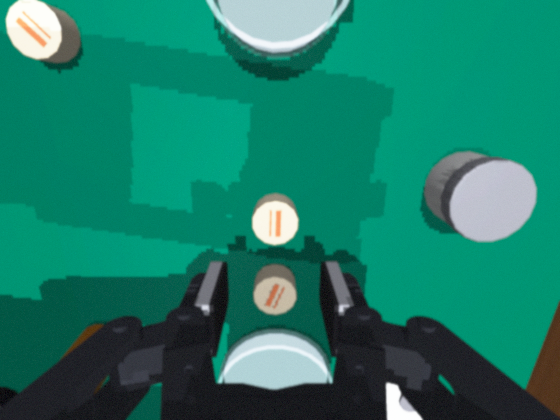

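Both in line at x≈0.5887. Third puck.

Emit:
{"method": "move_arm", "body": {"steps": [{"ax": 0, "ay": 0, "az": 0, "dx": 28, "dy": -32, "dz": 4, "hand": 42}, {"ax": 0, "ay": 0, "az": 0, "dx": 28, "dy": -32, "dz": 4, "hand": 42}, {"ax": 0, "ay": 0, "az": 0, "dx": 28, "dy": -32, "dz": 4, "hand": 42}, {"ax": 0, "ay": 0, "az": 0, "dx": 28, "dy": -30, "dz": 4, "hand": 42}, {"ax": 0, "ay": 0, "az": 0, "dx": 0, "dy": 0, "dz": 0, "hand": 42}]}}

```text
time_s: 36.05
ee_pos: [0.4612, 0.1236, 0.0599]
ee_rot: [0.707, 0.707, 0.002, 0.002]
force: [1.0, -0.9, 0.5]
finger_gap: 0.492
```

```bash
python3 - <<'E'
from pk import *
st(); go((.4575,.123,-.007),Rdown(0),n=3)
E
```

```text
t 36.05 p [0.4612 0.1236 0.0599] z [ 0.006 -0.    -1.   ] y [1.    0.    0.006] q [ 0.1   0.05  2.04 -0.    1.05  0.1 ] F [ 1.  -0.9  0.5] gap 42.0
n 3 D 67 ang 0.4 turn/row [0.1 0.  0. ]
[0, -1, 22] [0, -1, 22] [0, -1, 22]
```

Emit:
{"method": "move_arm", "body": {"steps": [{"ax": 0.3, "ay": 0, "az": 0, "dx": 0, "dy": -2, "dz": 22, "hand": 42}, {"ax": 0, "ay": 0, "az": 0, "dx": 0, "dy": -2, "dz": 22, "hand": 42}, {"ax": 0, "ay": 0, "az": 0, "dx": 0, "dy": -1, "dz": 21, "hand": 42}, {"ax": 0, "ay": 0, "az": 0, "dx": 0, "dy": 0, "dz": 0, "hand": 42}, {"ax": 0, "ay": 0, "az": 0, "dx": 0, "dy": 0, "dz": 0, "hand": 26}, {"ax": 0, "ay": 0, "az": 0, "dx": 0, "dy": 0, "dz": 0, "hand": 26}, {"ax": 0, "ay": 0, "az": 0, "dx": 0, "dy": 0, "dz": 0, "hand": 26}]}}

```text
time_s: 36.92
ee_pos: [0.4635, 0.1221, -0.003]
ee_rot: [0.707, 0.707, 0.004, 0.004]
force: [0.2, 0.8, -0.5]
finger_gap: 0.336
```

```bash
python3 - <<'E'
from pk import *
st();T=tp(); T[2,3]+=.055;  go((.586,.062-(.123-T[1,3]),T[2,3]),Rdown(0),T=T)
E
```

```text
t 36.92 p [ 0.4635  0.1221 -0.003 ] z [ 0.011 -0.    -1.   ] y [ 1.    -0.     0.011] q [ 0.09  0.16  2.06 -0.    0.91  0.1 ] F [ 0.2  0.8 -0.5] gap 28.7
n 3 D 137 ang 0.7 turn/row [ 0.2  0.  -0. ]
[-20, 41, 0] [-20, 41, 0] [-20, 41, 0]
```

Emit:
{"method": "move_arm", "body": {"steps": [{"ax": 0, "ay": 0, "az": 0, "dx": 0, "dy": 0, "dz": -30, "hand": 26}, {"ax": 0.3, "ay": 0, "az": 0, "dx": 0, "dy": 0, "dz": -24, "hand": 26}, {"ax": 0.3, "ay": 0, "az": 0, "dx": -20, "dy": 41, "dz": 0, "hand": 26}, {"ax": 0, "ay": 0, "az": 0, "dx": -20, "dy": 41, "dz": 0, "hand": 26}, {"ax": 0, "ay": 0, "az": 0, "dx": -20, "dy": 41, "dz": 0, "hand": 26}, {"ax": 0, "ay": 0, "az": 0, "dx": 0, "dy": 0, "dz": 0, "hand": 26}]}}

```text
time_s: 37.67
ee_pos: [0.5911, 0.0606, 0.0566]
ee_rot: [0.707, 0.708, 0.002, 0.003]
force: [-0.0, -0.6, -0.2]
finger_gap: 0.33
```

```bash
python3 - <<'E'
from pk import *
st(); go((.588,.0615,-.002),Rdown(0),n=3)
E
```

```text
t 37.67 p [0.5911 0.0606 0.0566] z [ 0.007 -0.001 -1.   ] y [1.    0.002 0.007] q [-0.03  0.31  1.74 -0.    1.08 -0.03] F [-0.  -0.6 -0.2] gap 28.2
n 3 D 59 ang 0.4 turn/row [0.1 0.  0. ]
[0, -1, 20] [0, -1, 20] [0, -1, 20]
```

Emit:
{"method": "move_arm", "body": {"steps": [{"ax": 0.3, "ay": 0, "az": 0, "dx": 0, "dy": -2, "dz": 24, "hand": 26}, {"ax": 0.2, "ay": 0, "az": 0, "dx": 0, "dy": -1, "dz": 20, "hand": 26}, {"ax": 0, "ay": 0, "az": 0, "dx": 0, "dy": 0, "dz": 10, "hand": 26}, {"ax": 0, "ay": 0, "az": 0, "dx": 0, "dy": 0, "dz": 3, "hand": 26}, {"ax": 0, "ay": 0, "az": 0, "dx": 0, "dy": 0, "dz": 0, "hand": 26}]}}

```text
time_s: 38.3
ee_pos: [0.5871, 0.0616, -0.0016]
ee_rot: [0.706, 0.708, -0.001, -0.001]
force: [0.0, -0.3, -0.1]
finger_gap: 0.334
```

Emit:
{"method": "move_arm", "body": {"steps": [{"ax": 0, "ay": 0, "az": 0, "dx": 0, "dy": 0, "dz": 2, "hand": 26}, {"ax": 0, "ay": 0, "az": 0, "dx": 0, "dy": 0, "dz": 0, "hand": 36}, {"ax": 0, "ay": 0, "az": 0, "dx": 0, "dy": 0, "dz": 0, "hand": 42}, {"ax": 0, "ay": 0, "az": 0, "dx": 0, "dy": 0, "dz": -25, "hand": 42}, {"ax": 0, "ay": 0, "az": 0, "dx": 0, "dy": 0, "dz": -45, "hand": 42}, {"ax": 0, "ay": 0, "az": 0, "dx": 0, "dy": 0, "dz": -50, "hand": 42}, {"ax": 0, "ay": 0, "az": 0, "dx": 0, "dy": 0, "dz": -20, "hand": 50}]}}

```text
time_s: 39.17
ee_pos: [0.587, 0.0617, 0.1404]
ee_rot: [0.706, 0.708, -0.001, -0.001]
force: [0.6, 1.2, -0.5]
finger_gap: 0.584
```

```bash
python3 - <<'E'
from pk import *
st(); im,d,C,m=shot('wrist'); im,d,C,m=shot('top'); cv2.imwrite('pics/t26.png',im)
find([(.588,.062)])
E
```

```text
t 39.17 p [0.587  0.0617 0.1404] z [-0.003 -0.    -1.   ] y [ 1.     0.002 -0.003] q [-0.03  0.21  1.69 -0.    1.24 -0.03] F [ 0.6  1.2 -0.5] gap 49.9
near (0.588, 0.062) 1008 [587.6  62.9] 14.9 0.021
```

View pics/t26.png

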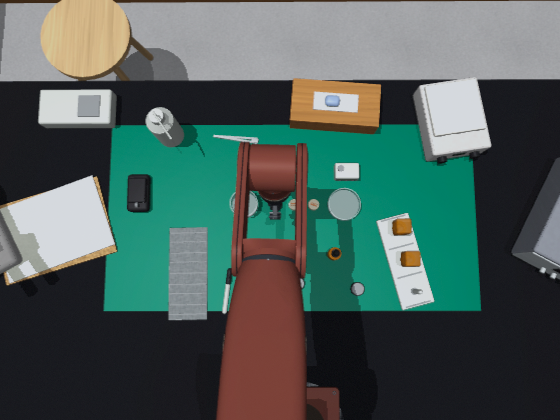

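```bash
python3 - <<'E'
from pk import *
find([(.4525,-.0945)],.04,.06,.03,'top')
T=go((.4525,-.0945,.12),Rdown(0))
E
```

```text
near (0.4525, -0.0945) 71 [453.1 -96. ] 16.9 0.051
n 4 D 207 ang 0.2 turn/row [-0.  0.  0.]
[-39, -34, 5] [-39, -34, 5] [-39, -34, 5] [-39, -34, 5]
```

Emit:
{"method": "move_arm", "body": {"steps": [{"ax": 0, "ay": 0, "az": 0, "dx": -39, "dy": -34, "dz": 2, "hand": 60}, {"ax": 0, "ay": 0, "az": 0, "dx": -39, "dy": -34, "dz": 2, "hand": 60}, {"ax": 0, "ay": 0, "az": 0, "dx": -39, "dy": -34, "dz": 2, "hand": 60}, {"ax": 0, "ay": 0, "az": 0, "dx": -37, "dy": -32, "dz": 2, "hand": 60}, {"ax": 0, "ay": 0, "az": 0, "dx": 0, "dy": 0, "dz": 0, "hand": 60}]}}

```text
time_s: 39.9
ee_pos: [0.4471, -0.0955, 0.1256]
ee_rot: [0.706, 0.709, -0.003, -0.004]
force: [-0.4, 0.9, 0.1]
finger_gap: 0.701
```

```bash
python3 - <<'E'
from pk import *
st(); im,d,C,m=shot('wrist'); cv2.imwrite('pics/w27.png',im)
find([(.4525,-.0945)],.045,.06,.03)
T=go((.4525,-.0945,.011),Rdown(0),n=4)
E
```

```text
t 39.9 p [ 0.4471 -0.0955  0.1256] z [-0.009  0.001 -1.   ] y [ 1.     0.004 -0.009] q [-0.38 -0.09  2.04 -0.    1.2  -0.39] F [-0.4  0.9  0.1] gap 59.9
near (0.4525, -0.0945) 829 [452.6 -95.1] 16.9 0.053
n 4 D 115 ang 0.5 turn/row [-0.1 -0.   0.1]
[0, 1, 29] [0, 1, 29] [0, 1, 29] [0, 1, 29]
```

View pics/w27.png

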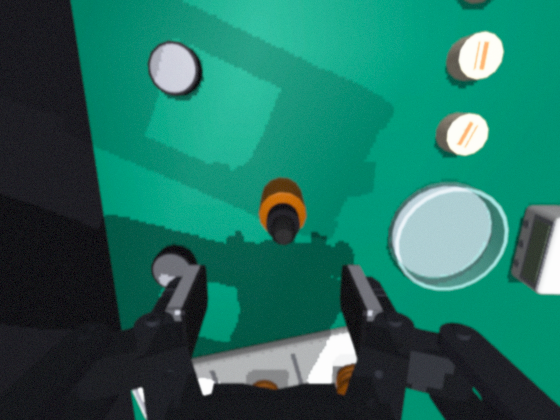

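Emit:
{"method": "move_arm", "body": {"steps": [{"ax": -0.3, "ay": 0, "az": 0, "dx": 0, "dy": 5, "dz": 20, "hand": 60}, {"ax": -0.2, "ay": 0, "az": 0, "dx": 0, "dy": 0, "dz": 28, "hand": 60}, {"ax": 0, "ay": 0, "az": 0, "dx": 0, "dy": 0, "dz": 0, "hand": 60}]}}

```text
time_s: 40.33
ee_pos: [0.4543, -0.0925, 0.0757]
ee_rot: [0.705, 0.709, 0.002, -0.001]
force: [0.5, -0.3, 0.5]
finger_gap: 0.706
```

```bash
python3 - <<'E'
from pk import *
st(); T=go((.4525,-.095,.011),Rdown(0),n=3)
E
```

```text
t 40.33 p [ 0.4543 -0.0925  0.0757] z [ 0.001  0.003 -1.   ] y [1.    0.006 0.001] q [-0.37 -0.01  2.06  0.    1.09 -0.38] F [ 0.5 -0.3  0.5] gap 60.3
n 3 D 65 ang 0.4 turn/row [ 0.  -0.1  0.1]
[-1, -1, 22] [-1, -1, 22] [-1, -1, 22]
```

Emit:
{"method": "move_arm", "body": {"steps": [{"ax": 0, "ay": 0, "az": 0, "dx": -1, "dy": -2, "dz": 22, "hand": 60}, {"ax": 0, "ay": 0, "az": 0, "dx": -1, "dy": -2, "dz": 22, "hand": 60}, {"ax": 0, "ay": 0, "az": 0, "dx": 0, "dy": -1, "dz": 20, "hand": 60}, {"ax": 0, "ay": 0, "az": 0, "dx": 0, "dy": 0, "dz": 0, "hand": 60}]}}

```text
time_s: 40.83
ee_pos: [0.454, -0.0928, 0.0134]
ee_rot: [0.704, 0.711, 0.003, 0.001]
force: [-0.3, -0.2, -0.4]
finger_gap: 0.705
```

```bash
python3 - <<'E'
from pk import *
st(); T=go((.4525,-.095,.011),Rdown(0),n=1)
im,d,C,m=shot('wrist'); cv2.imwrite('pics/w28.png',im)
E
```

```text
t 40.83 p [ 0.454  -0.0928  0.0134] z [ 0.006  0.002 -1.   ] y [1.    0.01  0.006] q [-0.38  0.1   2.09  0.01  0.94 -0.39] F [-0.3 -0.2 -0.4] gap 60.2
n 1 D 4 ang 0.7 turn/row [ 0.3 -0.1  0.6]
[-2, -2, 2]
```

View pics/w28.png

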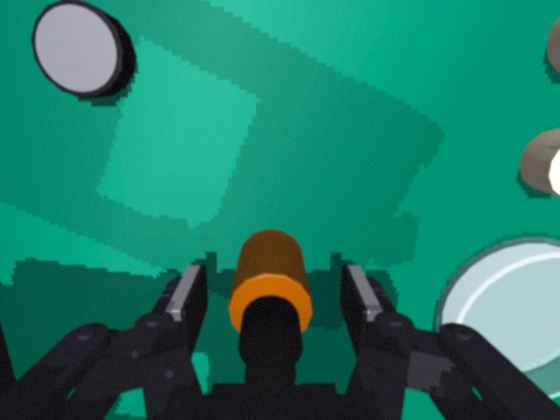

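Emit:
{"method": "move_arm", "body": {"steps": [{"ax": 0.3, "ay": 0, "az": 0.5, "dx": -2, "dy": -2, "dz": 2, "hand": 50}, {"ax": 0, "ay": 0, "az": 0, "dx": 0, "dy": 0, "dz": 0, "hand": 40}, {"ax": 0, "ay": 0, "az": 0, "dx": 0, "dy": 0, "dz": 0, "hand": 34}, {"ax": 0, "ay": 0, "az": 0, "dx": 0, "dy": 0, "dz": 0, "hand": 29}, {"ax": 0, "ay": 0, "az": 0, "dx": 0, "dy": 0, "dz": 0, "hand": 29}, {"ax": 0, "ay": 0, "az": 0, "dx": 0, "dy": 0, "dz": -15, "hand": 29}, {"ax": 0, "ay": 0, "az": 0, "dx": 0, "dy": 0, "dz": -15, "hand": 29}], "force": 30}}

```text
time_s: 41.75
ee_pos: [0.4545, -0.0957, 0.0463]
ee_rot: [0.707, 0.708, 0.002, 0.002]
force: [-0.8, -0.1, -0.1]
finger_gap: 0.386
```

```bash
python3 - <<'E'
from pk import *
st(); 
im,d,C,m=shot('wrist'); cv2.imwrite('pics/w29.png',im)
T=tp(); T[2,3]=.075; go((.590,-.207,.075),Rdown(0),T=T)
E
```

```text
t 41.75 p [ 0.4545 -0.0957  0.0463] z [ 0.005  0.001 -1.   ] y [1.    0.001 0.005] q [-0.38  0.04  2.08  0.    1.02 -0.38] F [-0.8 -0.1 -0.1] gap 32.9
n 4 D 174 ang 0.5 turn/row [0.1 0.  0. ]
[-28, 33, 0] [-28, 33, 0] [-28, 33, 0] [-28, 33, 0]
```

View pics/w29.png

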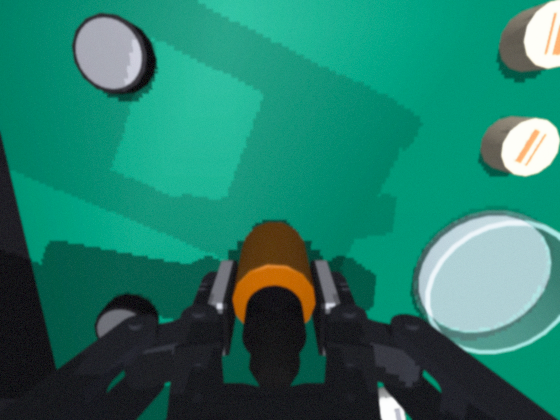

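Emit:
{"method": "move_arm", "body": {"steps": [{"ax": 0, "ay": 0, "az": 0, "dx": 0, "dy": 0, "dz": -25, "hand": 29}, {"ax": 0, "ay": 0, "az": 0, "dx": -16, "dy": 33, "dz": 0, "hand": 29}, {"ax": 0, "ay": 0, "az": 0, "dx": -28, "dy": 33, "dz": 0, "hand": 29}, {"ax": 0, "ay": 0, "az": 0, "dx": -32, "dy": 33, "dz": 0, "hand": 29}, {"ax": 0, "ay": 0, "az": 0, "dx": -36, "dy": 33, "dz": 0, "hand": 29}, {"ax": 0, "ay": 0, "az": 0, "dx": 0, "dy": 0, "dz": 0, "hand": 29}]}}

```text
time_s: 42.55
ee_pos: [0.5945, -0.2118, 0.0823]
ee_rot: [0.706, 0.708, 0.004, 0.007]
force: [-1.5, 0.2, -2.1]
finger_gap: 0.388
```

```bash
python3 - <<'E'
from pk import *
st(); 
im,d,C,m=shot('wrist'); cv2.imwrite('pics/w30.png',im)
go((.590,-.208,.014),Rdown(0),n=3)
E
```

```text
t 42.55 p [ 0.5945 -0.2118  0.0823] z [ 0.017 -0.004 -1.   ] y [1.    0.003 0.017] q [-0.47  0.35  1.64  0.    1.14 -0.47] F [-1.5  0.2 -2.1] gap 33.1
n 3 D 68 ang 0.9 turn/row [0.3 0.1 0.1]
[1, -1, 23] [1, -1, 23] [1, -1, 23]
```

View pics/w30.png

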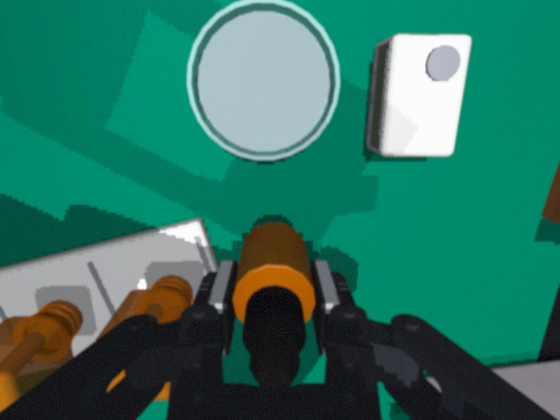

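Emit:
{"method": "move_arm", "body": {"steps": [{"ax": 0.4, "ay": 0.1, "az": 0, "dx": 2, "dy": -1, "dz": 22, "hand": 29}, {"ax": 0.4, "ay": 0.1, "az": 0, "dx": 2, "dy": -1, "dz": 20, "hand": 29}, {"ax": 0.2, "ay": 0, "az": 0, "dx": 1, "dy": 0, "dz": 15, "hand": 29}, {"ax": 0, "ay": 0, "az": 0, "dx": 0, "dy": 0, "dz": 5, "hand": 29}, {"ax": 0, "ay": 0, "az": 0, "dx": 0, "dy": 0, "dz": 0, "hand": 29}]}}

```text
time_s: 43.22
ee_pos: [0.5886, -0.2016, 0.0155]
ee_rot: [0.705, 0.709, -0.002, -0.003]
force: [-1.4, 0.2, 7.5]
finger_gap: 0.389
```

```bash
python3 - <<'E'
from pk import *
st(); i,d,C,m=shot('scene'); cv2.imwrite('pics/s31.png',cv2.resize(i[170:280,130:260],None,fx=5,fy=5,interpolation=cv2.INTER_CUBIC))
E
```

```text
t 43.23 p [ 0.5886 -0.2016  0.0155] z [-0.007  0.002 -1.   ] y [ 1.     0.006 -0.007] q [-0.46  0.44  1.67 -0.    1.05 -0.46] F [-1.4  0.2  7.5] gap 33.2
```

View pics/s31.png

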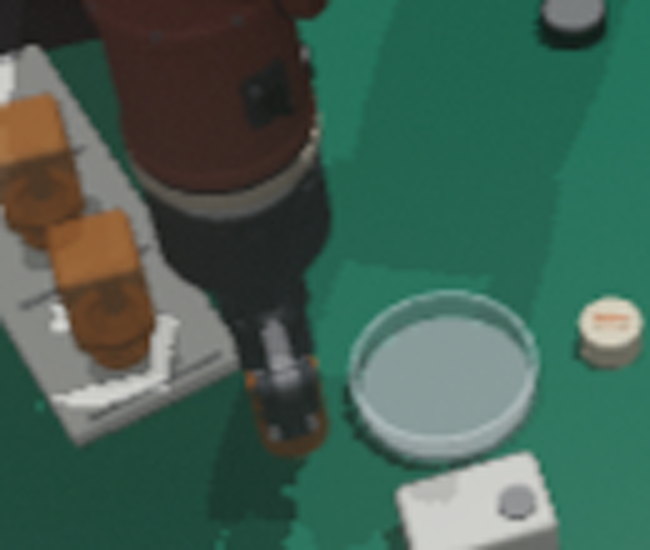

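Emit:
{"method": "move_arm", "body": {"steps": [{"ax": -0.3, "ay": 0, "az": 0, "dx": 0, "dy": 1, "dz": -4, "hand": 29}, {"ax": 0, "ay": 0, "az": 0, "dx": -6, "dy": 0, "dz": 0, "hand": 29}, {"ax": 0, "ay": 0, "az": 0, "dx": -2, "dy": 0, "dz": 1, "hand": 29}, {"ax": 0, "ay": 0, "az": 0, "dx": 0, "dy": 0, "dz": 2, "hand": 29}, {"ax": 0, "ay": 0, "az": 0, "dx": 0, "dy": 0, "dz": 0, "hand": 29}]}}

```text
time_s: 43.9
ee_pos: [0.5899, -0.2103, 0.0166]
ee_rot: [0.705, 0.709, 0.0, -0.001]
force: [0.2, 0.3, -0.4]
finger_gap: 0.386
```

```bash
python3 - <<'E'
from pk import *
st()
E
```

```text
t 43.9 p [ 0.5899 -0.2103  0.0166] z [-0.001  0.002 -1.   ] y [ 1.     0.006 -0.001] q [-0.47  0.44  1.66  0.    1.04 -0.48] F [ 0.2  0.3 -0.4] gap 33.0
```

Lower ~1 mm and release.

Emit:
{"method": "move_arm", "body": {"steps": [{"ax": 0, "ay": 0, "az": 0, "dx": 0, "dy": 0, "dz": 1.5, "hand": 29}, {"ax": 0, "ay": 0, "az": 0, "dx": 0, "dy": 0, "dz": 0, "hand": 29}, {"ax": 0, "ay": 0, "az": 0, "dx": 0, "dy": 0, "dz": 0, "hand": 37}, {"ax": 0, "ay": 0, "az": 0, "dx": 0, "dy": 0, "dz": 0, "hand": 44}, {"ax": 0, "ay": 0, "az": 0, "dx": 0, "dy": 0, "dz": 0, "hand": 46}]}}

```text
time_s: 44.52
ee_pos: [0.5903, -0.2102, 0.0154]
ee_rot: [0.705, 0.709, 0.001, -0.001]
force: [-0.2, 0.4, 0.4]
finger_gap: 0.535
```

```bash
python3 - <<'E'
from pk import *
st(); im,d,C,m=shot('wrist'); cv2.imwrite('pics/w32.png',im)
E
```

```text
t 44.52 p [ 0.5903 -0.2102  0.0154] z [-0.     0.002 -1.   ] y [ 1.     0.006 -0.   ] q [-0.47  0.44  1.66  0.    1.04 -0.48] F [-0.2  0.4  0.4] gap 45.7
```

View pics/w32.png

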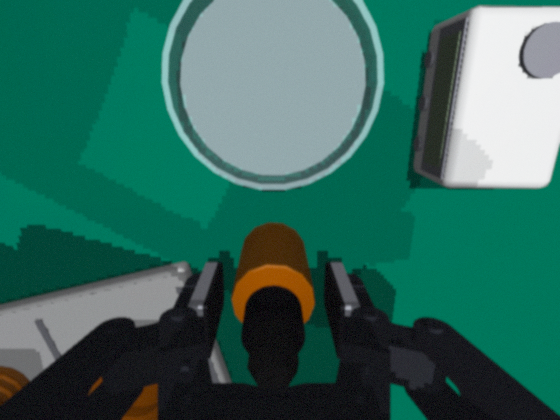

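Emit:
{"method": "move_arm", "body": {"steps": [{"ax": 0, "ay": 0, "az": 0, "dx": 0, "dy": 0, "dz": -20, "hand": 46}, {"ax": 0, "ay": 0, "az": 0, "dx": 0, "dy": 0, "dz": -40, "hand": 46}, {"ax": 0, "ay": 0, "az": 0, "dx": 0, "dy": 0, "dz": -50, "hand": 50}, {"ax": 0, "ay": 0, "az": 0, "dx": 0, "dy": 0, "dz": -50, "hand": 50}, {"ax": 0, "ay": 0, "az": 0, "dx": 0, "dy": 0, "dz": -50, "hand": 50}, {"ax": 0, "ay": 0, "az": 0, "dx": 0, "dy": 0, "dz": -20, "hand": 50}]}}

```text
time_s: 45.32
ee_pos: [0.5896, -0.2102, 0.2583]
ee_rot: [0.705, 0.709, 0.001, 0.0]
force: [-0.5, 0.1, 0.9]
finger_gap: 0.584
```

```bash
python3 - <<'E'
from pk import *
st(); T=go((.30,-.55,.24),Rdown(-60),n=8)
im,d,C,m=shot('wrist'); cv2.imwrite('pics/w33.png',im)
E
```

```text
t 45.33 p [ 0.5896 -0.2102  0.2583] z [ 0.001  0.001 -1.   ] y [1.    0.006 0.001] q [-0.47  0.2   1.48  0.    1.46 -0.48] F [-0.5  0.1  0.9] gap 49.9
n 8 D 447 ang 60.3 turn/row [ 0.  -0.   7.5]
[-42, -36, 2] [-47, -31, 2] [-50, -24, 2] [-53, -17, 2] [-55, -10, 2] [-56, -3, 2] [-56, 4, 2] [-55, 12, 2]
```

View pics/w33.png

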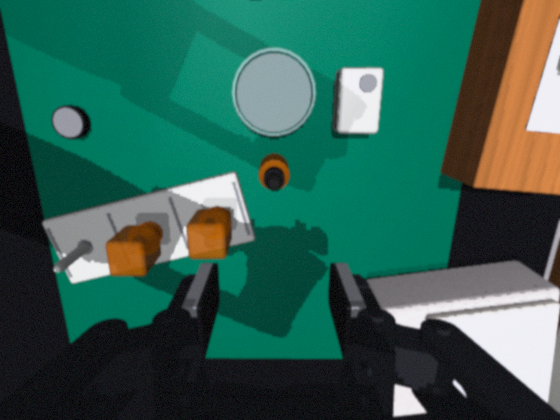

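Emit:
{"method": "move_arm", "body": {"steps": [{"ax": 0, "ay": 0, "az": 7.5, "dx": -42, "dy": -36, "dz": 0, "hand": 60}, {"ax": 0, "ay": 0, "az": 7.5, "dx": -47, "dy": -31, "dz": 0, "hand": 60}, {"ax": 0, "ay": 0, "az": 7.5, "dx": -50, "dy": -24, "dz": 0, "hand": 60}, {"ax": 0, "ay": 0, "az": 7.5, "dx": -53, "dy": -17, "dz": 0, "hand": 60}, {"ax": 0, "ay": 0, "az": 7.5, "dx": -55, "dy": -10, "dz": 0, "hand": 60}, {"ax": 0, "ay": 0, "az": 7.5, "dx": -56, "dy": -3, "dz": 0, "hand": 60}, {"ax": 0, "ay": 0, "az": 7.5, "dx": -56, "dy": 4, "dz": 0, "hand": 60}, {"ax": 0, "ay": 0, "az": 0, "dx": -30, "dy": 6, "dz": 0, "hand": 60}]}}

```text
time_s: 46.38
ee_pos: [0.3074, -0.5351, 0.2645]
ee_rot: [0.95, 0.313, 0.004, 0.004]
force: [1.6, 0.0, -0.5]
finger_gap: 0.702
```

```bash
cat > final.py <<'E'
from pk import *
import meas
im,d,C,m=shot('top'); cv2.imwrite('pics/tf.png',im)
k=[m[x] for x in ('fx','fy','cx','cy')]
find([(.588,-.04),(.588,.011),(.588,.062)],name='top')
find([(.59,-.21)],.04,.06,.03,'top')
P=cloud(d,C,k).reshape(-1,3)
for n,x,y,z0,z1,r in(('timer',.681,-.131,.03,.042,.06),('bot',.5206,-.268,.086,.1,.035),('bot',.4376,-.288,.086,.1,.035)):
    s=P[(P[:,2]>z0)&(P[:,2]<z1)&(abs(P[:,0]-x)<r)&(abs(P[:,1]-y)<r)]; q=cv2.minAreaRect((s[:,:2]*1000).astype(np.float32)); print(n,len(s),np.round(q[0],1),np.round(q[1],1),round(q[2],1),s[:,2].mean().round(4))
g=P[(abs(P[:,0]-.589)<.06)&(abs(P[:,1]+.128)<.06)&(P[:,2]>.016)&(P[:,2]<.028)]; print('dish rim',len(g),[np.round(v,1) if i==0 else round(v,1) for i,v in enumerate(cv2.minEnclosingCircle((g[np.hypot(g[:,0]-.589,g[:,1]+.128)<.05][:,:2]*1000).astype(np.float32)))])
E
python3 final.py
```

```text
near (0.588, -0.04) 36 [573.9 -19.2] 12.6 0.02
near (0.588, 0.011) 126 [583.6   4.6] 21.8 0.021
near (0.588, 0.062) 88 [588.5  61.9] 15.0 0.02
near (0.59, -0.21) 64 [ 590.5 -209.3] 16.6 0.052
timer 362 [ 679.  -134.3] [43.7 66.4] 0.2 0.0362
bot 242 [ 522.2 -270.6] [40.1 39.7] 89.4 0.0916
bot 230 [ 438.6 -290.3] [39.8 36. ] 89.7 0.0918
dish rim 127 [array([ 589.6, -126.8]), 45.0]
```

View pics/tf.png

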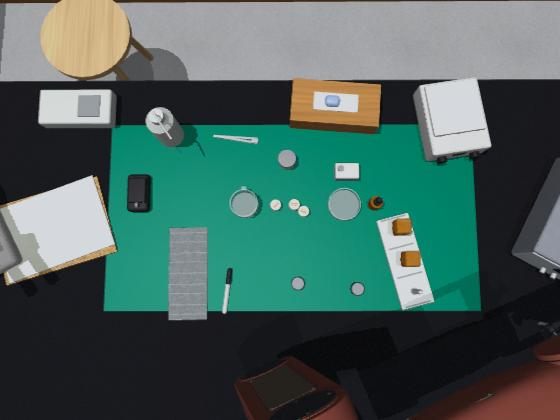

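```bash
python3 - <<'E'
from pk import *
im,d,C,k=load('top')
for u,v in [(304,211),(294,204)]: print(plane(u,v,.02,C,k))
cv2.imwrite('pics/tf2.png',cv2.resize(im[180:230,230:360],None,fx=6,fy=6,interpolation=cv2.INTER_CUBIC))
st(); go((.575,-.045,.15),Rdown(-36))
E
```

```text
[ 0.56948999 -0.01636583  0.02      ]
[0.58892484 0.01092548 0.02      ]
t 46.42 p [ 0.305  -0.5373  0.2644] z [ 0.008 -0.006 -1.   ] y [ 0.593 -0.805  0.01 ] q [-1.19  0.17  1.5   0.01  1.46 -0.25] F [-2.8 -0.2 -0.3] gap 60.1
n 11 D 573 ang 17.6 turn/row [ 0.1 -0.  -1.6]
[46, -22, 10] [47, -20, 10] [47, -19, 10] [48, -18, 10] [48, -16, 10] [49, -15, 10] [49, -13, 10] [50, -12, 10] [50, -11, 10] [50, -9, 10] [50, -8, 10]
```

View pics/tf2.png

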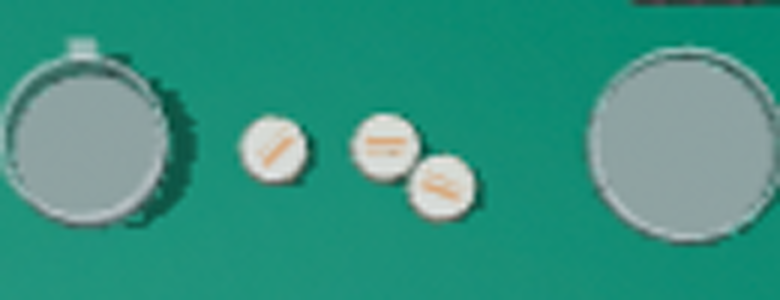

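Emit:
{"method": "move_arm", "body": {"steps": [{"ax": 0, "ay": 0, "az": -1.6, "dx": 46, "dy": -22, "dz": 5, "hand": 50}, {"ax": 0, "ay": 0, "az": -1.6, "dx": 47, "dy": -20, "dz": 5, "hand": 50}, {"ax": 0, "ay": 0, "az": -1.6, "dx": 47, "dy": -19, "dz": 5, "hand": 50}, {"ax": 0, "ay": 0, "az": -1.6, "dx": 48, "dy": -18, "dz": 10, "hand": 46}, {"ax": 0, "ay": 0, "az": -1.6, "dx": 48, "dy": -16, "dz": 10, "hand": 46}, {"ax": 0, "ay": 0, "az": -1.6, "dx": 49, "dy": -15, "dz": 10, "hand": 46}, {"ax": 0, "ay": 0, "az": -1.6, "dx": 49, "dy": -13, "dz": 10, "hand": 46}, {"ax": 0, "ay": 0, "az": -1.6, "dx": 50, "dy": -12, "dz": 10, "hand": 46}]}}

```text
time_s: 47.42
ee_pos: [0.5034, -0.1722, 0.1991]
ee_rot: [0.91, 0.415, 0.003, 0.007]
force: [0.3, -0.2, -0.2]
finger_gap: 0.539
```

```bash
python3 - <<'E'
from pk import *
st(); go((.5695,-.0164,.12),Rdown(-36))
E
```

```text
t 47.42 p [ 0.5034 -0.1722  0.1991] z [ 0.012 -0.009 -1.   ] y [ 0.755 -0.656  0.015] q [-0.48  0.    1.8  -0.    1.32  0.24] F [ 0.3 -0.2 -0.2] gap 46.0
n 4 D 187 ang 5.1 turn/row [ 0.2 -0.  -1.2]
[40, -13, 20] [41, -12, 20] [41, -11, 20] [41, -10, 20]
```

Emit:
{"method": "move_arm", "body": {"steps": [{"ax": 0.2, "ay": 0, "az": -1.2, "dx": 40, "dy": -13, "dz": 16, "hand": 46}, {"ax": 0.2, "ay": 0, "az": -1.2, "dx": 41, "dy": -12, "dz": 20, "hand": 46}, {"ax": 0.2, "ay": 0, "az": -1.2, "dx": 36, "dy": -11, "dz": 20, "hand": 46}, {"ax": 0.2, "ay": 0, "az": -1.2, "dx": 20, "dy": -8, "dz": 15, "hand": 46}, {"ax": 0, "ay": 0, "az": 0, "dx": 0, "dy": 0, "dz": 0, "hand": 42}]}}

```text
time_s: 48.05
ee_pos: [0.5579, -0.0291, 0.1263]
ee_rot: [0.889, 0.457, 0.0, 0.001]
force: [-0.1, -1.0, 0.2]
finger_gap: 0.494
```

```bash
cat > two.py <<'E'
from pk import *
def circles(name='wrist'):
    im,d,C,k=load(name); P=cloud(d,C,k); z=P[...,2]
    M=((z>.015)&(z<.027)&(P[...,0]>.53)&(P[...,0]<.63)&(P[...,1]>-.08)&(P[...,1]<.10))
    Q=P[M][:,:2]*1000
    # raster top view 0.5mm
    g=np.zeros((220,380),np.uint8); ii=((Q-[530,-80])/.5).astype(int); g[np.clip(ii[:,0],0,219),np.clip(ii[:,1],0,379)]=255
    g=cv2.morphologyEx(g,cv2.MORPH_CLOSE,np.ones((5,5),np.uint8))
    dt=cv2.distanceTransform(g,cv2.DIST_L2,5)
    for _ in range(3):
        _,mx,_,l=cv2.minMaxLoc(dt); 
        if mx<20: break
        print('puck',530+l[1]*.5,-80+l[0]*.5,'r',mx*.5); cv2.circle(dt,l,30,0,-1)
E
python3 - <<'E'
from two import *
st(); im,d,C,m=shot('wrist'); cv2.imwrite('pics/w40.png',im); circles()
E
```

```text
t 48.05 p [ 0.5579 -0.0291  0.1263] z [ 0.001 -0.    -1.   ] y [ 0.813 -0.582  0.001] q [-0.19  0.15  1.79 -0.    1.2   0.43] F [-0.1 -1.   0.2] gap 42.2
puck 570.0 -14.0 r 14.09689712524414
puck 587.5 62.0 r 13.99999713897705
puck 588.0 11.5 r 13.881397247314453
```

View pics/w40.png

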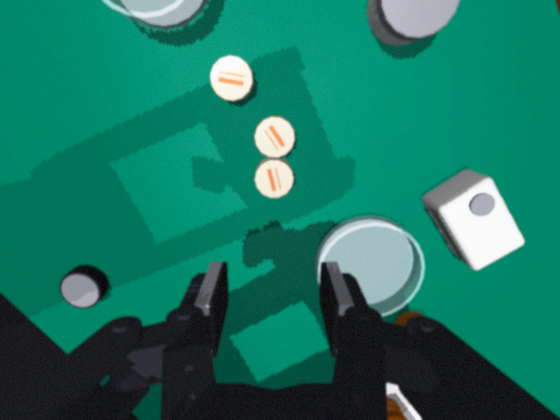

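```bash
python3 - <<'E'
from pk import *
T=go((.569,-.016,.06),Rdown(-36),n=2); 
E
```

```text
n 2 D 69 ang 0.4 turn/row [ 0.1 -0.   0.2]
[9, 0, 34] [9, 0, 34]
```

Emit:
{"method": "move_arm", "body": {"steps": [{"ax": 0, "ay": 0, "az": 0, "dx": 9, "dy": 0, "dz": 34, "hand": 42}, {"ax": 0, "ay": 0, "az": 0, "dx": 8, "dy": 0, "dz": 34, "hand": 42}, {"ax": 0, "ay": 0, "az": 0, "dx": 0, "dy": 0, "dz": 0, "hand": 42}]}}

```text
time_s: 48.48
ee_pos: [0.5708, -0.0193, 0.0621]
ee_rot: [0.89, 0.455, 0.003, 0.004]
force: [0.1, -0.2, 0.9]
finger_gap: 0.487
```

```bash
python3 - <<'E'
from pk import *
st(); T=go((.5695,-.0155,-.007),Rdown(-36),n=3); 
E
```

```text
t 48.48 p [ 0.5708 -0.0193  0.0621] z [ 0.009 -0.004 -1.   ] y [ 0.811 -0.585  0.009] q [-0.17  0.25  1.8  -0.    1.08  0.46] F [ 0.1 -0.2  0.9] gap 41.6
n 3 D 69 ang 0.6 turn/row [ 0.2 -0.   0.1]
[1, -1, 23] [1, -1, 23] [1, -1, 23]
```

Emit:
{"method": "move_arm", "body": {"steps": [{"ax": 0.2, "ay": 0, "az": 0, "dx": 1, "dy": -2, "dz": 23, "hand": 42}, {"ax": 0.2, "ay": 0, "az": 0, "dx": 1, "dy": -2, "dz": 23, "hand": 42}, {"ax": 0, "ay": 0, "az": 0, "dx": 1, "dy": -1, "dz": 22, "hand": 42}, {"ax": 0, "ay": 0, "az": 0, "dx": 0, "dy": 0, "dz": 0, "hand": 42}, {"ax": 0, "ay": 0, "az": 0, "dx": 0, "dy": 0, "dz": 0, "hand": 26}, {"ax": 0, "ay": 0, "az": 0, "dx": 0, "dy": 0, "dz": 0, "hand": 26}, {"ax": 0, "ay": 0, "az": 0, "dx": 0, "dy": 0, "dz": 0, "hand": 26}]}}

```text
time_s: 49.35
ee_pos: [0.5799, -0.0218, 0.0124]
ee_rot: [0.892, 0.453, 0.01, 0.007]
force: [-0.3, -0.4, 0.9]
finger_gap: 0.304
```

```bash
python3 - <<'E'
from pk import *
st(); im,d,C,m=shot('wrist'); cv2.imwrite('pics/w41.png',im)
E
```

```text
t 49.35 p [ 0.5799 -0.0218  0.0124] z [ 0.024 -0.004 -1.   ] y [ 0.807 -0.59   0.022] q [-0.17  0.34  1.81  0.    0.97  0.46] F [-0.3 -0.4  0.9] gap 26.0
```

View pics/w41.png

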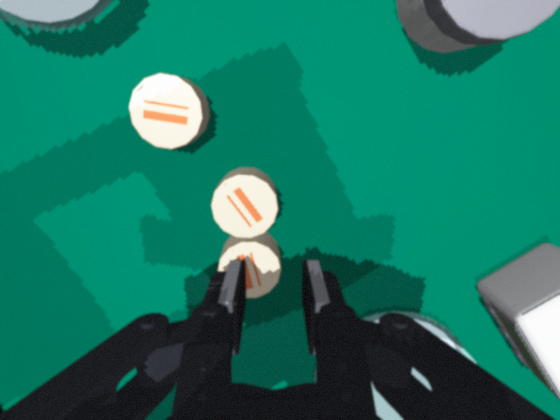

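Emit:
{"method": "move_arm", "body": {"steps": [{"ax": 0, "ay": 0, "az": 0, "dx": 0, "dy": 0, "dz": -25, "hand": 26}, {"ax": 1.2, "ay": 0, "az": 0, "dx": 0, "dy": -10, "dz": -5, "hand": 42}, {"ax": 0, "ay": 0, "az": 0, "dx": 0, "dy": 0, "dz": 0, "hand": 42}]}}

```text
time_s: 49.78
ee_pos: [0.5692, -0.0151, 0.0412]
ee_rot: [0.892, 0.453, 0.004, -0.004]
force: [0.2, -0.1, 0.5]
finger_gap: 0.495
```

```bash
python3 - <<'E'
from two import *
st(); im,d,C,m=shot('wrist'); cv2.imwrite('pics/w42.png',im); circles()
E
```

```text
t 49.77 p [ 0.5692 -0.0151  0.0412] z [ 0.003  0.01  -1.   ] y [ 0.807 -0.59  -0.003] q [-0.17  0.28  1.81  0.01  1.04  0.45] F [ 0.2 -0.1  0.5] gap 42.2
puck 587.5 62.5 r 14.279847145080566
puck 588.5 11.0 r 14.181397438049316
puck 571.0 -14.5 r 14.082947731018066
```

View pics/w42.png

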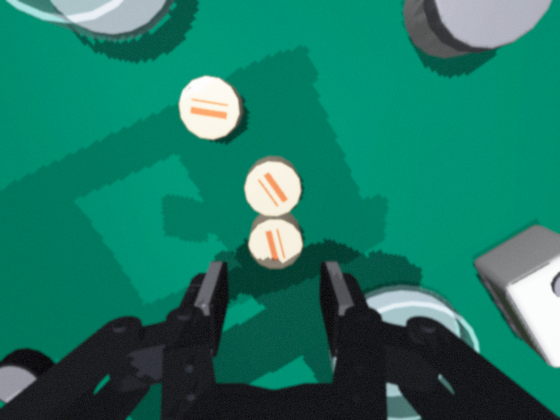

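Emit:
{"method": "move_arm", "body": {"steps": [{"ax": 0, "ay": 0, "az": 0, "dx": 0, "dy": 0, "dz": 12, "hand": 42}, {"ax": 0, "ay": 0, "az": 0, "dx": 0, "dy": 0, "dz": 0, "hand": 42}, {"ax": 0, "ay": 0, "az": 0, "dx": 0, "dy": 0, "dz": 12, "hand": 42}, {"ax": 0, "ay": 0, "az": 0, "dx": 0, "dy": 0, "dz": 0, "hand": 42}]}}

```text
time_s: 50.32
ee_pos: [0.5675, -0.0147, 0.0125]
ee_rot: [0.892, 0.453, 0.002, -0.005]
force: [0.0, -0.6, -0.5]
finger_gap: 0.495
```

```bash
python3 - <<'E'
from two import *
st(); im,d,C,m=shot('wrist'); cv2.imwrite('pics/w43.png',im); circles()
go((.5705,-.0148,-.007),Rdown(-36),n=2)
E
```

```text
t 50.33 p [ 0.5675 -0.0147  0.0125] z [-0.    0.01 -1.  ] y [ 0.807 -0.59  -0.006] q [-0.17  0.33  1.82  0.01  1.    0.45] F [ 0.  -0.6 -0.5] gap 42.3
puck 587.5 62.5 r 14.4844970703125
puck 588.5 11.5 r 14.182947158813477
puck 571.5 -14.5 r 14.181397438049316
n 2 D 21 ang 0.6 turn/row [-0.1 -0.2 -0.1]
[1, 1, 10] [1, 1, 10]
```

View pics/w43.png

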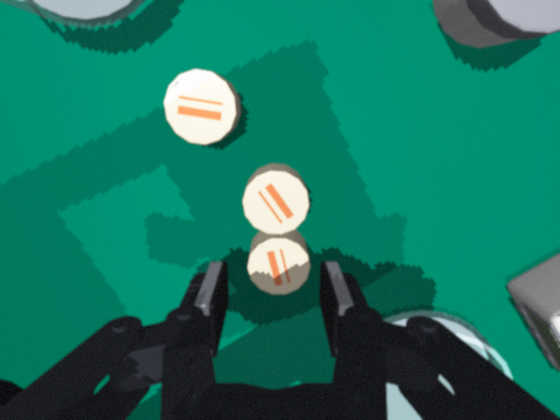

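Puck centred between fingers (col 278 vs 274). Descend and grip.

Emit:
{"method": "move_arm", "body": {"steps": [{"ax": 0, "ay": 0, "az": 0, "dx": 0, "dy": 2, "dz": 11, "hand": 42}, {"ax": 0, "ay": 0, "az": 0, "dx": 0, "dy": 1, "dz": 9, "hand": 42}, {"ax": 0, "ay": 0, "az": 0, "dx": 0, "dy": 0, "dz": 0, "hand": 42}, {"ax": 0, "ay": 0, "az": 0, "dx": 0, "dy": 0, "dz": 0, "hand": 26}, {"ax": 0, "ay": 0, "az": 0, "dx": 0, "dy": 0, "dz": 0, "hand": 26}, {"ax": 0, "ay": 0, "az": 0, "dx": 0, "dy": 0, "dz": 0, "hand": 26}]}}

```text
time_s: 51.12
ee_pos: [0.5718, -0.0168, -0.0072]
ee_rot: [0.892, 0.453, 0.003, -0.004]
force: [0.1, 0.2, -0.0]
finger_gap: 0.339
```

```bash
python3 - <<'E'
from two import *
st(); T=tp(); T[2,3]+=.045; go((.588,-.041,T[2,3]),Rdown(-20),T=T,n=2)
E
```

```text
t 51.12 p [ 0.5718 -0.0168 -0.0072] z [ 0.003  0.009 -1.   ] y [ 0.807 -0.59  -0.003] q [-0.17  0.37  1.82  0.01  0.96  0.45] F [ 0.1  0.2 -0. ] gap 29.0
n 2 D 29 ang 16.2 turn/row [-0.1 -0.3 -8.1]
[-5, 14, 0] [-7, 13, 0]
```

Emit:
{"method": "move_arm", "body": {"steps": [{"ax": 0, "ay": 0, "az": 0, "dx": 0, "dy": 0, "dz": -20, "hand": 26}, {"ax": 0, "ay": 0, "az": 0, "dx": 0, "dy": 0, "dz": -20, "hand": 26}, {"ax": 0, "ay": 0, "az": 0, "dx": -5, "dy": 14, "dz": 0, "hand": 26}, {"ax": 0, "ay": 0, "az": 0, "dx": -5, "dy": 13, "dz": 0, "hand": 26}, {"ax": 0, "ay": 0, "az": 0, "dx": 0, "dy": 0, "dz": 0, "hand": 26}]}}

```text
time_s: 51.75
ee_pos: [0.59, -0.0435, 0.0368]
ee_rot: [0.892, 0.453, 0.004, -0.002]
force: [-0.1, 0.3, -0.2]
finger_gap: 0.333
```

```bash
python3 - <<'E'
from two import *
st(); go((.588,-.042,-.0065),Rdown(-36),n=3)
E
```

```text
t 51.75 p [ 0.59   -0.0435  0.0368] z [ 0.006  0.008 -1.   ] y [ 0.807 -0.59  -0.   ] q [-0.21  0.33  1.76  0.01  1.05  0.41] F [-0.1  0.3 -0.2] gap 28.5
n 3 D 43 ang 0.6 turn/row [-0.  -0.2 -0.1]
[0, -1, 14] [0, -1, 14] [0, -1, 14]
```

Emit:
{"method": "move_arm", "body": {"steps": [{"ax": 0, "ay": -0.3, "az": 0, "dx": 0, "dy": -1, "dz": 15, "hand": 26}, {"ax": 0, "ay": -0.2, "az": 0, "dx": 0, "dy": -1, "dz": 15, "hand": 26}, {"ax": 0, "ay": 0, "az": 0, "dx": 0, "dy": 0, "dz": 9, "hand": 26}, {"ax": 0, "ay": 0, "az": 0, "dx": 0, "dy": 0, "dz": 2, "hand": 26}, {"ax": 0, "ay": 0, "az": 0, "dx": 0, "dy": 0, "dz": 0, "hand": 26}]}}

```text
time_s: 52.38
ee_pos: [0.5866, -0.0418, -0.0075]
ee_rot: [0.892, 0.453, -0.002, -0.002]
force: [-1.7, -0.4, 3.4]
finger_gap: 0.334
```

On the bench. Release, rise, retreat.

Emit:
{"method": "move_arm", "body": {"steps": [{"ax": 0, "ay": 0, "az": 0, "dx": 0, "dy": 0, "dz": 0, "hand": 36}, {"ax": 0, "ay": 0, "az": 0, "dx": 0, "dy": 0, "dz": 0, "hand": 42}, {"ax": 0, "ay": 0, "az": 0, "dx": 0, "dy": 0, "dz": -20, "hand": 42}, {"ax": 0, "ay": 0, "az": 0, "dx": 0, "dy": 0, "dz": -50, "hand": 42}, {"ax": 0, "ay": 0, "az": 0, "dx": 0, "dy": 0, "dz": -60, "hand": 50}, {"ax": 0, "ay": 0, "az": 0, "dx": 0, "dy": 0, "dz": -60, "hand": 50}, {"ax": 0, "ay": 0, "az": 0, "dx": 0, "dy": 0, "dz": -60, "hand": 50}]}}

```text
time_s: 53.25
ee_pos: [0.5837, -0.0407, 0.2462]
ee_rot: [0.891, 0.453, -0.006, -0.005]
force: [1.9, -0.3, -0.2]
finger_gap: 0.59
```

```bash
python3 - <<'E'
from two import *
st(); im,d,C,m=shot('wrist'); circles(); go((.30,-.54,.26),Rdown(-50),n=11)
E
```

```text
t 53.25 p [ 0.5837 -0.0407  0.2462] z [-0.016  0.004 -1.   ] y [ 0.808 -0.589 -0.015] q [-0.2   0.12  1.59  0.    1.45  0.43] F [ 1.9 -0.3 -0.2] gap 50.4
puck 587.5 62.0 r 13.881397247314453
puck 588.0 -41.0 r 13.784497261047363
puck 588.5 11.0 r 13.681397438049316
n 11 D 576 ang 13.9 turn/row [-0.   0.   1.3]
[-52, 6, 0] [-52, 7, 0] [-52, 8, 0] [-52, 9, 0] [-51, 10, 0] [-51, 11, 0] [-51, 12, 0] [-51, 13, 0] [-50, 15, 0] [-50, 16, 0] [-50, 17, 0]
```

Emit:
{"method": "move_arm", "body": {"steps": [{"ax": 0, "ay": 0, "az": 1.3, "dx": -52, "dy": 6, "dz": -2, "hand": 50}, {"ax": 0, "ay": 0, "az": 1.3, "dx": -52, "dy": 7, "dz": -2, "hand": 50}, {"ax": 0, "ay": 0, "az": 1.3, "dx": -52, "dy": 8, "dz": -2, "hand": 50}, {"ax": 0, "ay": 0, "az": 1.3, "dx": -52, "dy": 9, "dz": -2, "hand": 50}, {"ax": 0, "ay": 0, "az": 1.3, "dx": -51, "dy": 10, "dz": -2, "hand": 50}, {"ax": 0, "ay": 0, "az": 1.3, "dx": -51, "dy": 11, "dz": 0, "hand": 50}, {"ax": 0, "ay": 0, "az": 1.3, "dx": -51, "dy": 12, "dz": 0, "hand": 50}, {"ax": 0, "ay": 0, "az": 1.3, "dx": -51, "dy": 13, "dz": 0, "hand": 50}]}}

```text
time_s: 54.3
ee_pos: [0.3751, -0.4116, 0.2817]
ee_rot: [0.928, 0.372, 0.007, 0.008]
force: [0.7, 0.0, 0.5]
finger_gap: 0.587
```

Emit:
{"method": "move_arm", "body": {"steps": [{"ax": 0, "ay": 0, "az": 1.3, "dx": -50, "dy": 15, "dz": 0, "hand": 50}, {"ax": 0, "ay": 0, "az": 1.3, "dx": -50, "dy": 16, "dz": 0, "hand": 50}, {"ax": 0, "ay": 0, "az": 0, "dx": -20, "dy": 8, "dz": 0, "hand": 50}, {"ax": 0, "ay": 0, "az": 0, "dx": 0, "dy": 0, "dz": 0, "hand": 50}, {"ax": 0, "ay": 0, "az": 0, "dx": 0, "dy": 0, "dz": 0, "hand": 50}]}}

```text
time_s: 54.92
ee_pos: [0.3093, -0.526, 0.2859]
ee_rot: [0.937, 0.348, 0.008, 0.01]
force: [-0.5, -0.6, 0.6]
finger_gap: 0.583
```

```bash
python3 final.py; python3 - <<'E'
from pk import *
i,d,C,m=shot('scene'); cv2.imwrite('pics/sf.png',i)
E
```

```text
near (0.588, -0.04) 90 [588.8 -41.8] 14.6 0.02
near (0.588, 0.011) 92 [588.9  10.1] 14.8 0.02
near (0.588, 0.062) 85 [587.8  61.6] 14.5 0.021
near (0.59, -0.21) 66 [ 590.2 -209. ] 17.1 0.051
timer 372 [ 666.  -134.8] [71.4 67.6] 3.8 0.0361
bot 236 [ 522.3 -270. ] [39.  40.1] 87.2 0.0919
bot 232 [ 438.5 -290.1] [40.  35.9] 89.8 0.092
dish rim 124 [array([ 589.9, -126.9]), 45.1]
```

View pics/tf.png

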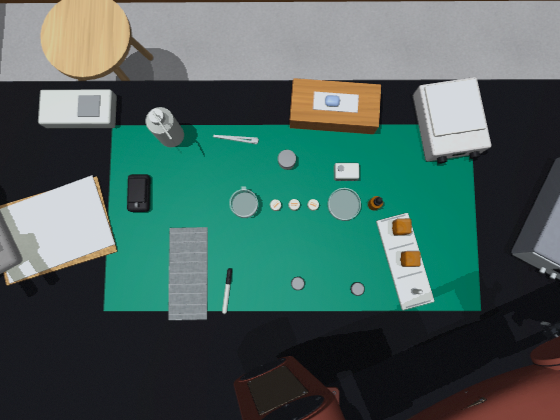

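View pics/sf.png

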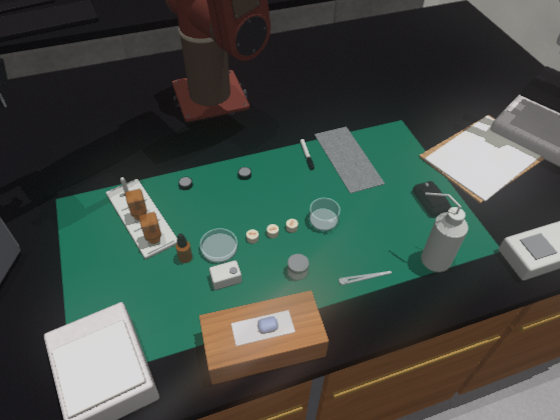

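```bash
python3 - <<'E'
from pk import *
im,d,C,m=shot('top'); P=cloud(d,C,[m[x] for x in ('fx','fy','cx','cy')]).reshape(-1,3)
s=P[(P[:,2]>.03)&(P[:,2]<.042)&(P[:,0]>.645)&(P[:,0]<.72)&(abs(P[:,1]+.134)<.05)]; print(len(s),cv2.minAreaRect((s[:,:2]*1000).astype(np.float32)),s.mean(0))
ticket.finish_job(); print(manip.get_obs()['time_s'])
E
```

```text
367 ((679.2389526367188, -134.3873291015625), (66.20797729492188, 43.42705154418945), 89.87718200683594) [ 0.67897472 -0.13380666  0.03593722]
the job is handed in; nothing more can be done
the job is handed in; nothing more can be done
```

The job is done and handed in at about 55 s of the 208 s allowed. My last camera checks put every item inside its limits.

| Item | Last measurement |
|---|---|
| Bottles (only two were there) | Inverted on the middle peg and the end peg nearest the dish, about 5 mm off centre or less. Their bases are 92 mm above the bench, so the rims stand on the plate. |
| Pucks (all three) | In line within about 2 mm of the dish–basin line, spaced about 52 mm, faces up |
| Dropper | Upright, 82 mm from the dish centre on the side away from the basin, and on the line |
| Timer | 90 mm behind the dish centre, 7 mm sideways, square to within about 0.5°, screen towards the robot |

**Not as expected:**
- **Fingertips:** they stood about 35 mm further back than the stated tool frame, so my first try at the timer closed above it. I corrected for this afterwards.
- **Knocked puck:** one puck was knocked against its neighbour partway through, and I put it back in the row. On the first try a finger rested lightly on it, about 1 N, and did no harm.
- **Timer reading:** one late reading of the timer included stray dish points. A repeat without them matched the earlier value.
- **Left alone:** I did not measure the caps, pen, jar, mouse and tweezers, but they look unmoved in the final pictures.

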